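Set up and start a sieve shaker with a locking toggle

ROBOT

A 7-joint arm with a two-finger parallel gripper is mounted at the origin on a cart in front of the work surface, level with it; the furniture and walls round the work are solid. World frame = base frame: x ahead of the robot, y to its left, z up, the work surface at z = 0. Lengths are in mm, angles in rad, forces in N, time in s.
With the tool pointing down it reaches from about 425 to 800 mm from the base axis. Payload 8.3 kg.
Tool frame: the origin (TCP) lies at the very end of the fingers, on their centre line; the grasp point (between the pads) lies 19 mm behind it (ctrl.hold_point_z is the distance from the TCP to the grasp point, in mm); z points along the fingers, y is the line along which they close (so a half turn about z gives the same grasp; the last joint's range is limited). The gripper opens to 85 mm and grips with 20 to 120 N. Pads are 22 mm wide; open, the fingers measure 114 mm over their backs; the gripper's body (76 mm by 85 mm) begins 54 mm behind the grasp point. The pads swing forward as they close: fully open they stand 13 mm farther back than shut.
Start: joints at [1.081, 0.383, 0.016, 1.37, -0.006, 1.388, -0.046], TCP at [258.759, -568.897, 196.979] pointing down, gripper open.
Joint ranges: [-2.95, 2.95], [-0.25, 2.06], [-1.52, 1.56], [0.18, 2.33], [-1.44, 4.58], [0.02, 2.06], [-3.01, 3.01]. Speed limits (rad/s): [2.39, 2.39, 3.01, 3.01, 3.14, 3.14, 3.14].

INTERFACE

Orientations are given as a rotation vector (axis times angle).
In Python, from station import ctrl, vision, ticket, spotter gives the robot as it stands.
- The arm moves only by the tool arm_command, never from a script. Its argument "steps" is a list of rows, each an object of numbers: "tx", "ty", "tz": the shift along the tool's x, y, z normalised to -1 to 1, where 1 is 0.75 m; "ax", "ay", "az": the turn, a rotation vector about the tool's x, y, z normalised to -1 to 1, where 1 is 90 degrees; "grip": the opening, from 0 (shut) to 1 (fully open). In form: [{"tx": .., "ty": .., "tz": .., "ax": .., "ay": .., "az": .., "grip": ..}, ...]. A call has 1 to 10 rows; each row is the pose to reach, as a shift and turn from the pose commanded when the call began, along the tool's axes at that moment; what a row does not reach only later rows make up. A row lasts 1/10 s, in which the tool goes at most 50 mm and 8.59 degrees, less where a joint would pass 70% of its speed; a pose out of reach is approached as far as the arm can. A call with a number of a shift or a turn outside -1 to 1 is refused whole. A call with a gripper value outside its range is refused whole. The fingers move at their own pace and stop on an object; "grip_force" is the grip in N (left out, the last holds). Time passes only in rows, so rows that repeat a pose let the fingers close. It gives the time, the measured TCP pose, the force, the opening and the grip force at its end, in the units of the state.
- ctrl.sense(): the state, without advancing time (a new reading comes with each control period).
- vision.snapshot(name): name is "scene" or "side" or "wrist"; returns the picture (420x560x3 uint8, blue, green, red); there is no depth.
- vision.camera_params(name): a dict with "vertical_fov" (degrees; the focal length in pixels is half the picture's height over the tangent of half this angle, whatever the lens; pixels are square), "cx", "cy" (the principal point, pixels), "origin" and "attitude" of the camera in the world. Camera axes: x right, y down, z forward; pixel columns grow to the right and rows downward; lengths in mm; the calibration is good to about 2 mm. A picture is of the moment at which its call begins: read the wrist's pose just before it. camera_params takes no time and is no camera call; for the wrist camera it gives the pose at the moment of the call.
- ticket.sign_off(): hands the job in; it is judged then, once.
Trained networks look in the newest picture that a camera, given by its name, has taken for a name from the list of things; names that differ only in an ending like _2 or _b are one class to them, and where a whole thing is asked for, a point or a joint stands for the part that bears it (a point fixed in the world has none). Each returns a list of dicts, best first, with "confidence" (0 to 1); they miss things now and then, are a little off and sometimes report something else, mostly with a low value. They report only what shows in the picture. A call takes as long as a camera call.
- spotter.search_frame(camera, query): "position" ([x, y, z] in mm, in world coordinates, good to about 4 mm: the middle of the surface that is visible of it).
- spotter.tip_of(camera, query): "position" ([x, y, z] in mm, in world coordinates, good to about 4 mm: a listed point, or the origin of a listed thing).
The state is a dict: "time_s": time; "joint_positions": joint angles; "qd": joint speeds; "tau": joint torques, N m; "position": TCP position; "eef_rot": TCP orientation; "wrist_force": force on the tool from outside, world axes, zero at the start; "wrist_torque": the same for the moment, N m; "opening": finger opening in mm; "gripper_force": force on a finger pad.
Only numpy, scipy, OpenCV 4.12 (cv2) and the standard library are available. Lean on these libraries where they do the work, as an engineer would, in place of code of your own. Each camera call takes 0.05 s, during which the arm holds its last target. There are 200 camera calls.

TASK

The sieve shaker was left switched on after its last run: before anything else switch it off (lever towards you; lift the toggle's locking collar to free the lever and let it drop home again). Then, with it off, build the pile squarely on its deck, each piece nested level in the one below: the pan first, then whichever sieves are there from the finest up to the coarsest, then the lid with the black knob, and wind the timer's key clockwise to its stop. Last, lift the collar again, switch on (lever away from you), and leave the collar dropped home and locked; do not upset the weight, the core plug or the brush.

Things in the scene. Friction and masses are not known exactly. Their poses are not given: they have to be found in the camera images.
- shaker: Sieve shaker, fixed on the bench: grey steel box 150 mm deep (x), 370 mm wide (y), top at z 58 mm. Origin: centre of its footprint at bench level; x points away from the robot, y to the left. Round deck at its +y end, winding key 45 mm to -y of the origin, locking toggle 130 mm to -y.
- deck (a point): Centre of the deck's upper face, 76 mm above the bench: aluminium disc of 92 mm diameter with a locating lip 3 mm high, 59 mm inside and 66 mm outside diameter, into which the spigot of the pan drops. Tall cabinets (0.3 m) stand behind the work, from x = 0.59 m on where y is below -0.25 m and from x = 0.66 m on where y is -0.03 to 0.28 m.
- pan: Receiver pan, bottom of the pile: like the sieves but with a plain solid floor; 64 mm outside, 21 mm high overall, foot spigot 55 mm x 4 mm, mouth 59 mm; adds 17 mm under the next item (whose spigot goes 4 mm in). 0.16 kg. Origin: centre of its underside, z up. Grip across the outside.
- sieve_1: Coarsest sieve: round steel frame, 64 mm outside, 37 mm high overall, with a very open mesh of 10 mm openings (tallest frame). Foot: spigot of 55 mm diameter, 4 mm high, chamfered, which drops into the 59 mm mouth below, so it adds 33 mm to the pile. 0.1 kg. Origin: centre of the underside, z up. Grip across the frame's outside. May be absent.
- sieve_2: Second coarsest sieve: round steel frame, 64 mm outside, 31 mm high overall, with a mesh of 6 mm openings. Foot: spigot of 55 mm diameter, 4 mm high, chamfered, which drops into the 59 mm mouth below, so it adds 27 mm to the pile. 0.1 kg. Origin: centre of the underside, z up. Grip across the frame's outside. May be absent.
- sieve_3: Second finest sieve: round steel frame, 64 mm outside, 25 mm high overall, with a mesh of 3.5 mm openings. Foot: spigot of 55 mm diameter, 4 mm high, chamfered, which drops into the 59 mm mouth below, so it adds 21 mm to the pile. 0.1 kg. Origin: centre of the underside, z up. Grip across the frame's outside. May be absent.
- sieve_4: Finest sieve: round steel frame, 64 mm outside, 19 mm high overall, with a closed-looking grey gauze (lowest frame). Foot: spigot of 55 mm diameter, 4 mm high, chamfered, which drops into the 59 mm mouth below, so it adds 15 mm to the pile. 0.1 kg. Origin: centre of the underside, z up. Grip across the frame's outside. May be absent.
- lid: Lid: steel disc 64 mm in diameter, 4 to 9 mm above its underside, the same 55 x 4 mm spigot below, and a black knob of 20 mm diameter from 13 to 29 mm height. 0.12 kg. Origin: centre of the underside, z up. Grip it by the knob.
- toggle_lever (a joint): Lever angle about the pivot, rad: 0 = off, leaning 0.3 rad towards the robot (-x of the shaker); 0.3 = upright; 0.6 = on, leaning 0.3 rad away. Starts on. Light friction (0.02 N m), no spring. With the collar down a ridge holds it, with about 0.05 rad of play, at either end.
- toggle_collar (a joint): Lift of the collar along the lever, m: 0 = down, locked; 0.010 = its stop. It must be lifted 0.007 or more for the lever to pass the ridge, and held up while it crosses; a spring (4 N down, 7 N up) returns it into the notch at either end.
- collar_grip (a point): Middle of the collar's grip on the lever's axis, 35.5 mm from the pivot when down. Black knurled sleeve, 19 mm diameter, 23 mm long, with a 23 mm flange just above. Its z is the lever's axis, its y the pivot's. The lever's tip is 69 mm from the pivot. Vertical fingers pinching along the shaker's y let it turn between the pads as the lever swings.
- toggle_pivot (a point): Pivot of the toggle's lever, 64 mm above the bench; the lever swings about the shaker's y axis. Up to 22 mm above the pivot stands the steel crown of the switch, 19 mm wide along y (its nut, up to 2 mm, is 26 mm wide).
- timer_key (a joint): Angle of the timer's winding key, rad, growing as it is turned clockwise seen from above: starts between 0 and 0.5, stop at 4.7. Turning takes 0.11 to 0.17 N m (friction and a spring that resists more as it is wound); it stays where it is let go.
- key_grip (a point): Centre of the key's wings, on its vertical axis, 84 mm above the bench. The wings are a flat brass bar 34 mm long (x of this frame), 8 mm thick (y) and 20 mm high (10 mm above and below this point), 12 mm clear of the dial; pinch it across its thickness from above. The frame turns with the key.
- brass_weight: Bystander: brass weight, 24 mm in diameter, 34 mm high, among the sieves.
- core_plug: Bystander: upright rock core plug, 25 mm in diameter, 48 mm high, among the sieves.
- dust_brush: Bystander: flat brush lying near the bench's front edge, 168 mm long along y, 12 mm high.

How it is judged:
By the outcome, as a careful person would: the job done as asked, in the order asked, and still so for the second after the job is handed in, with the robot touching nothing.
Of sieve_1, sieve_2, sieve_3, sieve_4 only 2 to 4 are there at a start; the rules pass over those that are not, and their reading is None.
At some moment in a run one of pan, sieve_1, sieve_2, sieve_3, sieve_4, lid may be knocked a few centimetres aside while the robot is not near it.
It also fails if it takes over 210 s, if anything falls off the work surface, if the arm or the gripper's body presses on something with over 40 N, if the wrist force passes 120 N, or if a joint passes its speed limit or range.

## Working session

There is one attempt and no reset: what is moved stays moved. The work goes in short steps, Python scripts to look and compute and a tool call to move; the robot and the scene stay as the last step left them, time stands still between calls to the robot, and variables do not carry over. Pictures are saved under pics/ and viewed, at most 14 in all, crops included, and the job is handed in when it is done.

Besides the shell and the picture viewer there is one more tool, called after "Call:" by a JSON object that holds its "op" and its "data". arm_command: Moves the arm, as the interface text tells. Scaled input: -1 to 1 covers 0.75 m each way for a shift and 90 degrees each way for a turn. Its arguments: {"type":"object","properties":{"steps":{"type":"array","items":{"type":"object","properties":{"tx":{"type":"number","minimum":-1,"maximum":1},"ty":{"type":"number","minimum":-1,"maximum":1},"tz":{"type":"number","minimum":-1,"maximum":1},"ax":{"type":"number","minimum":-1,"maximum":1},"ay":{"type":"number","minimum":-1,"maximum":1},"az":{"type":"number","minimum":-1,"maximum":1},"grip":{"type":"number"}}}},"grip_force":{"type":"number"}},"required":["steps"]}

```bash
mkdir -p pics; ls; cat > h.py <<'E'
import numpy as np, cv2
from scipy.spatial.transform import Rotation as R
from station import ctrl, vision, ticket, spotter
def cam(n):
    p=vision.camera_params(n); h=420
    f=h/2/np.tan(np.radians(p["vertical_fov"])/2)
    return p,f
def att(p):
    a=np.array(p["attitude"],float)
    return a if a.shape==(3,3) else R.from_rotvec(a).as_matrix()
def proj(n,X):
    p,f=cam(n); c=att(p).T@(np.array(X,float)-np.array(p["origin"]))
    return np.array([p["cx"]+f*c[0]/c[2],p["cy"]+f*c[1]/c[2]])
def back(n,u,v,z):
    p,f=cam(n); d=att(p)@np.array([(u-p["cx"])/f,(v-p["cy"])/f,1]); o=np.array(p["origin"])
    return o+d*(z-o[2])/d[2]
def move(X,rv=None):
    s=ctrl.sense(); Rc=R.from_rotvec(s["eef_rot"]).as_matrix()
    d=Rc.T@(np.array(X)-np.array(s["position"]))
    return d/750
E
python3 - <<'E'
from h import *
for n in("scene","side","wrist"):
    cv2.imwrite(f"pics/{n}0.png",vision.snapshot(n)); print(n,vision.camera_params(n))
s=ctrl.sense(); print(s)
for q in ["pan","sieve_1","lid","shaker","deck","collar_grip","toggle_pivot","key_grip","brass_weight","core_plug","dust_brush"]:
  for n in("scene","side"):
    for r in spotter.tip_of(n,q)[:5]: print(q,n,np.round(r["position"]),round(r["confidence"],2), {k:v for k,v in r.items() if k not in("position","confidence")})
E
```

```text
pics
scene {'vertical_fov': 52.4102689765107, 'cx': 272.7569783698678, 'cy': 207.10310394789116, 'origin': array([-341.54167066,  544.27962073,  762.89640143]), 'attitude': array([-1.18697331,  2.14913427, -1.11913733])}
side {'vertical_fov': 49.10718874111532, 'cx': 278.86636151827395, 'cy': 212.3296053343447, 'origin': array([ -22.39838142, 1032.50859537, 1063.51365592]), 'attitude': array([-0.62113273,  2.63289688, -1.19634788])}
wrist {'vertical_fov': 65.67664413386883, 'cx': 276.7308438680631, 'cy': 204.9055191842905, 'origin': array([ 324.6349848 , -539.30541608,  373.88272769]), 'attitude': array([ 2.43025757, -1.56293208, -0.23115116])}
{'time_s': 0.15, 'joint_positions': array([ 1.08107518,  0.3840495 ,  0.01635252,  1.37089456, -0.00632174,
        1.38820301, -0.04652702]), 'qd': array([-0.00127458, -0.00151109,  0.00098998, -0.00176848, -0.00137417,
       -0.00110342, -0.00049482]), 'tau': array([ 2.28124605e-03, -6.28159475e+01,  8.45531356e-01, -3.72163653e+01,
        1.65966415e-02,  1.09925709e-02,  4.40116696e-05]), 'position': array([ 258.61351337, -568.50505339, 
[... 834 characters left out ...]
er side [435. 367.   3.] 0.22 {}
deck scene [479. -94.  80.] 0.81 {}
deck side [478. -93.  75.] 0.91 {}
collar_grip scene [ 464. -262.   83.] 0.41 {}
collar_grip scene [ 468. -348.   96.] 0.4 {}
collar_grip side [ 464. -343.   99.] 0.5 {}
toggle_pivot scene [ 455. -347.   61.] 0.65 {}
toggle_pivot side [ 456. -346.   64.] 0.65 {}
key_grip scene [435. 372.   2.] 0.51 {}
key_grip side [ 463. -259.   82.] 0.6 {}
key_grip side [419. 229.   5.] 0.57 {}
brass_weight scene [496. 177.   0.] 0.6 {}
core_plug scene [492. 325.  -1.] 0.51 {}
core_plug side [488. 323.   3.] 0.67 {}
dust_brush scene [354. 269.   1.] 0.59 {}
dust_brush scene [492. 175.   1.] 0.16 {}
dust_brush side [355. 270.   2.] 0.92 {}
```

View pics/scene0.png

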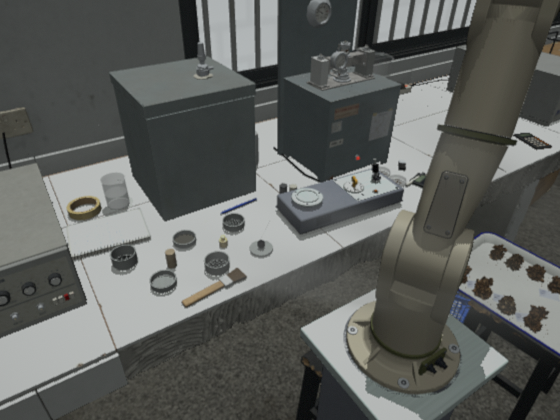

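View pics/side0.png

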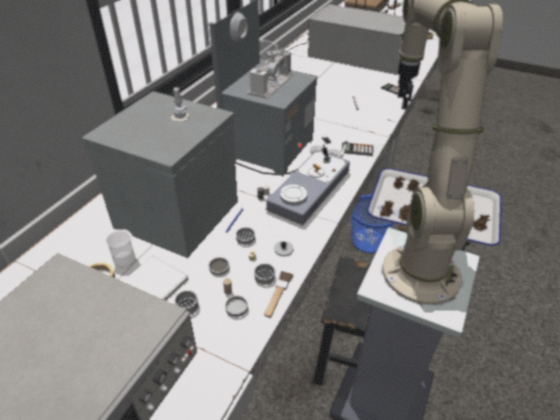

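```bash
cat >> h.py <<'E'
def plan(X,head,tilt0=True):
    """scaled command to TCP X with tool down and tool x heading (deg)"""
    s=ctrl.sense(); Rc=R.from_rotvec(s["eef_rot"]); h=np.radians(head)
    Rt=R.from_matrix(np.array([[np.cos(h),np.sin(h),0],[np.sin(h),-np.cos(h),0],[0,0,-1]]).T)
    t=Rc.inv().apply(np.array(X)-s["position"])/750; a=(Rc.inv()*Rt).as_rotvec()/(np.pi/2)
    return np.round(t,4),np.round(a,3)
E
python3 - <<'E'
from h import *
print([a for a in dir(ctrl) if a[0]!='_'],ctrl.hold_point_z)
yaw=np.degrees(-np.arctan2(23,253)); print(yaw)
print(plan([440,-347,200],yaw))
M=R.from_rotvec(ctrl.sense()["eef_rot"]).as_matrix(); p=vision.camera_params("wrist")
print("cam in tool",M.T@(p["origin"]-ctrl.sense()["position"]), M.T@R.from_rotvec(p["attitude"]).as_matrix())
E
```

```text
['IKError', 'hold_point_z', 'sense'] 18.700000000000003
-5.194428907734806
(array([ 0.3425, -0.1693, -0.004 ]), array([-0.   , -0.   ,  0.329]))
cam in tool [  72.2368223     0.48332213 -177.70567989] [[ 6.20998340e-04 -9.58107989e-01 -2.86406522e-01]
 [ 9.99999692e-01  7.32554871e-04 -2.82355739e-04]
 [ 4.80335781e-04 -2.86406258e-01  9.58108149e-01]]
```

Call:
{"op": "arm_command", "data": {"steps": [{"tx": 0.3425,"ty": -0.1693,"tz": -0.004,"az": 0.329,"grip": 0.5},{"tx": 0.3425,"ty": -0.1693,"tz": -0.004,"az": 0.329,"grip": 0.5},{"tx": 0.3425,"ty": -0.1693,"tz": -0.004,"az": 0.329,"grip": 0.5},{"tx": 0.3425,"ty": -0.1693,"tz": -0.004,"az": 0.329,"grip": 0.5},{"tx": 0.3425,"ty": -0.1693,"tz": -0.004,"az": 0.329,"grip": 0.5},{"tx": 0.3425,"ty": -0.1693,"tz": -0.004,"az": 0.329,"grip": 0.5},{"tx": 0.3425,"ty": -0.1693,"tz": -0.004,"az": 0.329,"grip": 0.5},{"tx": 0.3425,"ty": -0.1693,"tz": -0.004,"az": 0.329,"grip": 0.5},{"tx": 0.3425,"ty": -0.1693,"tz": -0.004,"az": 0.329,"grip": 0.5},{"tx": 0.3425,"ty": -0.1693,"tz": -0.004,"az": 0.329,"grip": 0.5}], "grip_force": 60}}

```text
$.steps[0]: bad value
```

```bash
python3 - <<'E'
from h import *
im=vision.snapshot("wrist"); cv2.imwrite("pics/w1.png",im); s=ctrl.sense(); print(s["position"],s["opening"],s["joint_positions"],s["time_s"])
for q in ["toggle_pivot","collar_grip","key_grip","shaker"]:
    for f in(spotter.tip_of,):
        for r in f("wrist",q)[:3]: print(q,np.round(r["position"],1),round(r["confidence"],2),np.round(proj("wrist",r["position"])))
E
```

```text
[ 258.73710759 -568.92852088  197.00643956] 85.55289151956481 [ 1.08115711  0.38337043  0.01639924  1.37008094 -0.00630305  1.38817791
 -0.04649289] 1.3
```

View pics/w1.png

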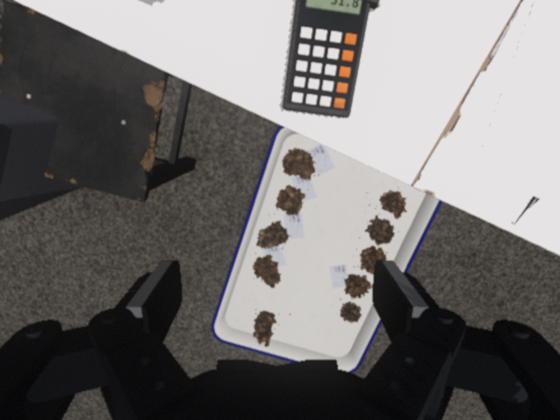

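Call:
{"op": "arm_command", "data": {"steps": [{"tx": 0.3425,"ty": -0.1693,"tz": -0.004,"ax": 0,"ay": 0,"az": 0.329,"grip": 0.5},{"tx": 0.3425,"ty": -0.1693,"tz": -0.004,"ax": 0,"ay": 0,"az": 0.329,"grip": 0.5},{"tx": 0.3425,"ty": -0.1693,"tz": -0.004,"ax": 0,"ay": 0,"az": 0.329,"grip": 0.5},{"tx": 0.3425,"ty": -0.1693,"tz": -0.004,"ax": 0,"ay": 0,"az": 0.329,"grip": 0.5},{"tx": 0.3425,"ty": -0.1693,"tz": -0.004,"ax": 0,"ay": 0,"az": 0.329,"grip": 0.5},{"tx": 0.3425,"ty": -0.1693,"tz": -0.004,"ax": 0,"ay": 0,"az": 0.329,"grip": 0.5},{"tx": 0.3425,"ty": -0.1693,"tz": -0.004,"ax": 0,"ay": 0,"az": 0.329,"grip": 0.5},{"tx": 0.3425,"ty": -0.1693,"tz": -0.004,"ax": 0,"ay": 0,"az": 0.329,"grip": 0.5}], "grip_force": 60}}

```text
time_s: 2.3
position: [440.9, -345.8, 200.1]
eef_rot: [3.139, -0.136, 0.0]
wrist_force: [-0.0, -0.7, -0.2]
opening: 42.7
gripper_force: 0.0
```

```bash
python3 - <<'E'
from h import *
im=vision.snapshot("wrist"); cv2.imwrite("pics/w2.png",im); s=ctrl.sense(); print(s["position"],s["opening"],s["joint_positions"],s["time_s"])
for q in ["toggle_pivot","collar_grip","key_grip","shaker"]:
        for r in spotter.tip_of("wrist",q)[:3]: print(q,np.round(r["position"],1),round(r["confidence"],2),np.round(proj("wrist",r["position"])))
E
```

```text
[ 439.72716997 -347.38083893  200.05237514] 42.83339775057595 [ 0.66616186  0.24428415 -0.066538    1.54551176  0.01702563  1.352313
 -1.06274403] 2.35
toggle_pivot [ 452.7 -346.8   63.5] 0.93 [273. 171.]
collar_grip [ 468.6 -347.4   95.1] 0.57 [272. 159.]
collar_grip [ 467.2 -218.5   -3.3] 0.21 [163. 158.]
key_grip [ 461.2 -260.4   82.5] 0.91 [178. 174.]
shaker [ 465.1 -215.7   -1.5] 0.74 [161. 160.]
```

View pics/w2.png

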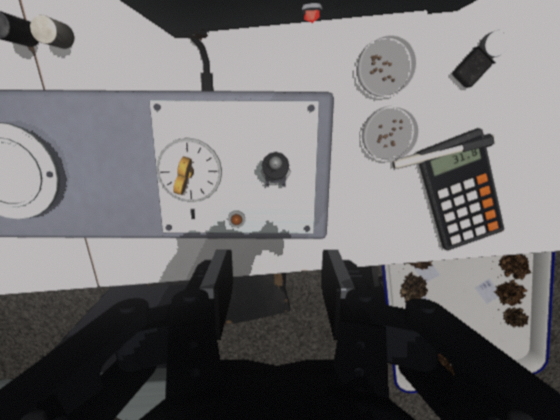

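```bash
python3 - <<'E'
from h import *
im=cv2.imread("pics/w2.png"); g=cv2.cvtColor(im,cv2.COLOR_BGR2GRAY)
sub=(g[140:200,250:305]<90).astype(np.uint8)
n,l,st,c=cv2.connectedComponentsWithStats(sub); print([(st[i],c[i]+[250,140]) for i in range(1,n) if st[i][4]>20])
cv2.imwrite("pics/w2c.png",cv2.resize(im[125:215,140:320],None,fx=4,fy=4,interpolation=cv2.INTER_CUBIC))
print("tip",back("wrist",275,160,130),"deg sens",back("wrist",275,165,130))
yaw=np.radians(-5.2)
for px in (453,456,459):
    P=np.array([px,-347,64]);ex=np.array([np.cos(yaw),np.sin(yaw),0]);ez=np.array([0,0,1])
    for d in(24,35.5,47,51,69): print(px,d,np.round(proj("wrist",P+d*(np.sin(.3)*ex+np.cos(.3)*ez)),1))
E
```

```text
[(array([ 11,  12,  28,  34, 617], dtype=int32), array([274.61264182, 169.28687196]))]
tip [ 473.06902123 -350.90837001  130.        ] deg sens [ 469.24504764 -350.54929191  130.        ]
453 24 [273.  167.3]
453 35.5 [272.8 165.6]
453 47 [272.7 163.8]
453 51 [272.6 163.2]
453 69 [272.3 159.9]
456 24 [272.7 164. ]
456 35.5 [272.5 162.2]
456 47 [272.3 160.2]
456 51 [272.3 159.5]
456 69 [271.9 156. ]
459 24 [272.4 160.7]
459 35.5 [272.2 158.7]
459 47 [272.  156.6]
459 51 [271.9 155.8]
459 69 [271.5 152.1]
```

View pics/w2c.png

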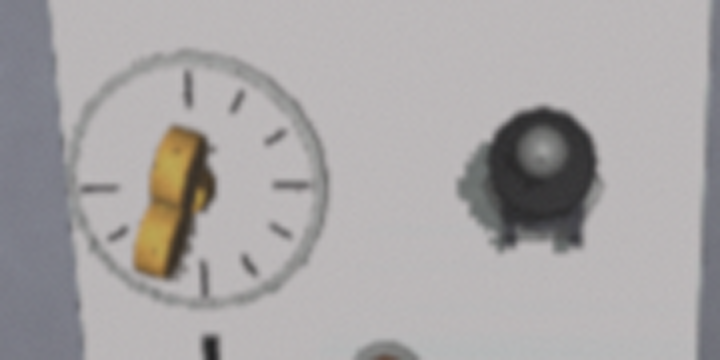

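```bash
python3 - <<'E'
from h import *
print(plan([463,-349,140],-5.2))
E
```

```text
(array([ 0.032 , -0.0021,  0.0799]), array([ 0.   ,  0.   , -0.001]))
```

Call:
{"op": "arm_command", "data": {"steps": [{"tx": 0.032,"ty": -0.0006,"tz": 0.04,"ax": 0,"ay": 0,"az": 0,"grip": 0.5},{"tx": 0.032,"ty": -0.0006,"tz": 0.08,"ax": 0,"ay": 0,"az": 0,"grip": 0.5},{"tx": 0.032,"ty": -0.0006,"tz": 0.08,"ax": 0,"ay": 0,"az": 0,"grip": 0.5},{"tx": 0.032,"ty": -0.0006,"tz": 0.08,"ax": 0,"ay": 0,"az": 0,"grip": 0.5}]}}

```text
time_s: 2.95
position: [463.0, -349.4, 140.2]
eef_rot: [-3.138, 0.144, 0.002]
wrist_force: [-0.1, -0.4, 0.7]
opening: 43.0
gripper_force: 0.0
```

```bash
python3 - <<'E'
from h import *
im=vision.snapshot("wrist"); s=ctrl.sense(); print(s["position"],s["opening"],s["time_s"],s["wrist_force"])
for q in ["toggle_pivot","collar_grip"]:
        for r in spotter.tip_of("wrist",q)[:2]: print(q,np.round(r["position"],1),round(r["confidence"],2),np.round(proj("wrist",r["position"])))
cv2.imwrite("pics/w3.png",cv2.resize(im[150:360,180:380],None,fx=2.8,fy=2.8,interpolation=cv2.INTER_CUBIC))
yaw=np.radians(-5.2)
for px in (452,455):
    P=np.array([px,-349,64]);ex=np.array([np.cos(yaw),np.sin(yaw),0]);ez=np.array([0,0,1])
    for d in(24,35.5,47,51,69): print(px,d,np.round(proj("wrist",P+d*(np.sin(.3)*ex+np.cos(.3)*ez)),1))
E
```

```text
[ 463.76979717 -349.73494959  141.40193186] 42.69976770383837 3.0 [ 0.20608943 -0.50288412  0.62386994]
toggle_pivot [ 455.3 -349.9   61.7] 0.79 [277. 210.]
collar_grip [ 468.9 -345.1   95. ] 0.57 [269. 207.]
452 24 [276.1 215.5]
452 35.5 [276.1 215.9]
452 47 [276.1 216.2]
452 51 [276.1 216.4]
452 69 [276. 217.]
455 24 [275.7 211.8]
455 35.5 [275.7 211.9]
455 47 [275.7 212.1]
455 51 [275.7 212.1]
455 69 [275.6 212.4]
```

View pics/w3.png

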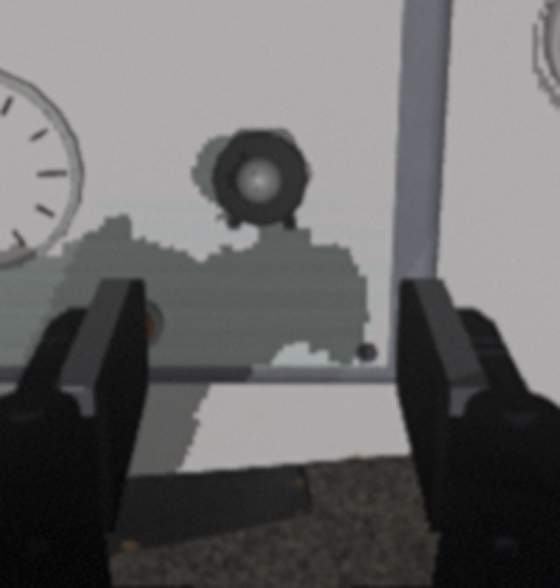

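Call:
{"op": "arm_command", "data": {"steps": [{"tx": 0.0027,"ty": -0.0025,"tz": 0.0,"ax": 0,"ay": 0,"az": 0,"grip": 0.5},{"tx": 0.0027,"ty": -0.0025,"tz": 0.037,"ax": 0,"ay": 0,"az": 0,"grip": 0.5},{"tx": 0.0027,"ty": -0.0025,"tz": 0.073,"ax": 0,"ay": 0,"az": 0,"grip": 0.5},{"tx": 0.0027,"ty": -0.0025,"tz": 0.073,"ax": 0,"ay": 0,"az": 0,"grip": 0.5},{"tx": 0.0027,"ty": -0.0025,"tz": 0.073,"ax": 0,"ay": 0,"az": 0,"grip": 0.1},{"tx": 0.0027,"ty": -0.0025,"tz": 0.073,"ax": 0,"ay": 0,"az": 0,"grip": 0.1},{"tx": 0.0027,"ty": -0.0025,"tz": 0.073,"ax": 0,"ay": 0,"az": 0,"grip": 0.1},{"tx": 0.0027,"ty": -0.0025,"tz": 0.073,"ax": 0,"ay": 0,"az": 0,"grip": 0.1},{"tx": 0.0027,"ty": -0.0025,"tz": 0.073,"ax": 0,"ay": 0,"az": 0,"grip": 0.1}], "grip_force": 40}}

```text
time_s: 4.0
position: [467.3, -347.1, 87.1]
eef_rot: [3.138, -0.14, 0.004]
wrist_force: [-1.1, 3.0, 5.8]
opening: 8.9
gripper_force: 9.7
```

```bash
python3 - <<'E'
from h import *
im=vision.snapshot("wrist"); s=ctrl.sense(); print(s["position"],s["opening"],s["time_s"],s["wrist_force"],s["gripper_force"])
a=cv2.resize(im[180:400,160:400],None,fx=2.5,fy=2.5)
cv2.imwrite("pics/w4.png",a)
E
```

```text
[ 467.35878759 -347.08673708   87.14865347] 8.413421697767738 4.05 [-0.82777939  3.37245351  6.76162817] 9.665507376194
```

View pics/w4.png

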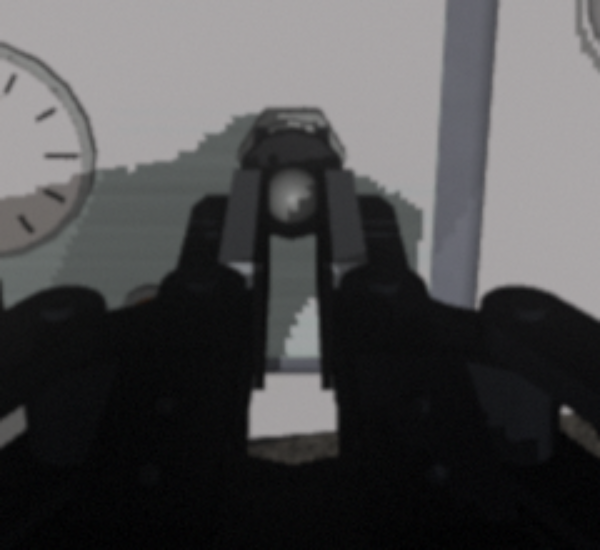

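Call:
{"op": "arm_command", "data": {"steps": [{"tx": 0,"ty": 0,"tz": 0,"ax": 0,"ay": 0,"az": 0,"grip": 0.5},{"tx": 0,"ty": 0,"tz": 0,"ax": 0,"ay": 0,"az": 0,"grip": 0.5},{"tx": -0.002,"ty": 0,"tz": 0,"ax": 0,"ay": 0,"az": 0,"grip": 0.5},{"tx": -0.002,"ty": 0,"tz": 0.025,"ax": 0,"ay": 0,"az": 0,"grip": 0.5},{"tx": -0.002,"ty": 0,"tz": 0.025,"ax": 0,"ay": 0,"az": 0,"grip": 0.5},{"tx": -0.002,"ty": 0,"tz": 0.025,"ax": 0,"ay": 0,"az": 0,"grip": 0.0},{"tx": -0.002,"ty": 0,"tz": 0.025,"ax": 0,"ay": 0,"az": 0,"grip": 0.0},{"tx": -0.002,"ty": 0,"tz": 0.025,"ax": 0,"ay": 0,"az": 0,"grip": 0.0},{"tx": -0.002,"ty": 0,"tz": 0.025,"ax": 0,"ay": 0,"az": 0,"grip": 0.0},{"tx": -0.002,"ty": 0,"tz": 0.025,"ax": 0,"ay": 0,"az": 0,"grip": 0.0}], "grip_force": 40}}

```text
time_s: 5.05
position: [464.8, -346.8, 67.0]
eef_rot: [3.138, -0.141, 0.001]
wrist_force: [-2.9, 2.1, 2.5]
opening: 19.5
gripper_force: 39.1
```

```bash
python3 - <<'E'
from h import *
im=vision.snapshot("wrist"); s=ctrl.sense(); print(s["position"],s["opening"],s["time_s"],s["wrist_force"],s["gripper_force"])
a=cv2.resize(im[180:400,160:400],None,fx=2.5,fy=2.5)
cv2.imwrite("pics/w5.png",a)
E
```

```text
[ 464.79087333 -346.8007968    66.95880555] 19.35476981316937 5.1 [-1.78688647  2.01889822  3.90676191] 39.16286587715149
```

View pics/w5.png

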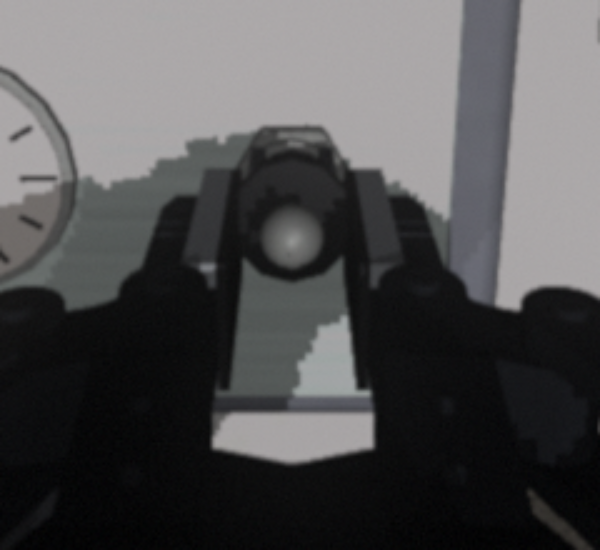

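Call:
{"op": "arm_command", "data": {"steps": [{"tx": 0.0018,"ty": 0,"tz": -0.006,"ax": 0,"ay": 0,"az": 0,"grip": 0.0},{"tx": 0.0035,"ty": 0,"tz": -0.0115,"ax": 0,"ay": 0,"az": 0,"grip": 0.0},{"tx": 0.0035,"ty": 0,"tz": -0.0115,"ax": 0,"ay": 0,"az": 0,"grip": 0.0}], "grip_force": 40}}

```text
time_s: 5.4
position: [467.0, -346.9, 75.0]
eef_rot: [-3.138, 0.141, 0.001]
wrist_force: [-1.7, 0.1, -5.0]
opening: 19.6
gripper_force: 39.3
```

```bash
python3 - <<'E'
from h import *
im=vision.snapshot("wrist"); s=ctrl.sense(); print(s["position"],s["opening"],s["time_s"],s["wrist_force"],s["gripper_force"])
a=cv2.resize(im[180:400,160:400],None,fx=2.5,fy=2.5)
cv2.imwrite("pics/w6.png",a)
b=cv2.imread("pics/w5.png")
def blob(x):
    g=cv2.GaussianBlur(cv2.cvtColor(x,cv2.COLOR_BGR2GRAY),(5,5),0)[130:330,255:335]; m=(g>95).astype(np.uint8); n,l,st,c=cv2.connectedComponentsWithStats(m); return [(st[i].tolist(),c[i]+[255,130]) for i in range(1,n) if st[i][4]>100]
print(blob(a),blob(b))
E
```

```text
[ 466.89433601 -346.8747513    74.69981474] 19.001181697241275 5.45 [-1.38030087  0.69843257 -6.21669128] 39.25336182117462
[([24, 0, 56, 16, 438], array([308.31278539, 134.10273973])), ([21, 82, 35, 37, 1008], array([292.76884921, 230.1031746 ])), ([46, 173, 34, 27, 589], array([321.68251273, 319.07640068]))] [([69, 0, 11, 17, 111], array([330.53153153, 135.73873874])), ([24, 2, 47, 15, 431], array([302.17169374, 137.19025522])), ([20, 93, 37, 39, 1137], array([292.49692172, 241.70712401])), ([60, 191, 20, 9, 143], array([325.62937063, 325.74125874]))]
```

Call:
{"op": "arm_command", "data": {"steps": [{"tx": 0,"ty": 0,"tz": -0.001,"ax": 0,"ay": 0,"az": 0,"grip": 0.0},{"tx": -0.0058,"ty": 0,"tz": -0.0025,"ax": 0,"ay": 0,"az": 0,"grip": 0.0},{"tx": -0.0117,"ty": 0,"tz": -0.0034,"ax": 0,"ay": 0,"az": 0,"grip": 0.0},{"tx": -0.0177,"ty": 0,"tz": -0.0036,"ax": 0,"ay": 0,"az": 0,"grip": 0.0},{"tx": -0.0237,"ty": 0,"tz": -0.0034,"ax": 0,"ay": 0,"az": 0,"grip": 0.0},{"tx": -0.0296,"ty": 0,"tz": -0.0025,"ax": 0,"ay": 0,"az": 0,"grip": 0.0},{"tx": -0.0355,"ty": 0,"tz": -0.001,"ax": 0,"ay": 0,"az": 0,"grip": 0.0},{"tx": -0.0365,"ty": 0,"tz": -0.001,"ax": 0,"ay": 0,"az": 0,"grip": 0.0},{"tx": -0.0365,"ty": 0,"tz": -0.001,"ax": 0,"ay": 0,"az": 0,"grip": 0.0}], "grip_force": 40}}

```text
time_s: 6.35
position: [439.6, -344.5, 75.8]
eef_rot: [-3.138, 0.141, 0.001]
wrist_force: [-0.0, 0.7, -6.3]
opening: 17.6
gripper_force: 42.2
```

```bash
python3 - <<'E'
from h import *
s=ctrl.sense(); print(s["position"],s["opening"],s["time_s"],s["wrist_force"],s["gripper_force"])
E
```

```text
[ 439.59727294 -344.52250913   75.77020481] 17.57226010569881 6.35 [-0.03347773  0.66587903 -6.29273978] 42.19331335276365
```

Call:
{"op": "arm_command", "data": {"steps": [{"tx": -0.002,"ty": 0,"tz": 0,"ax": 0,"ay": 0,"az": 0,"grip": 0.0},{"tx": -0.004,"ty": 0,"tz": 0,"ax": 0,"ay": 0,"az": 0,"grip": 0.0},{"tx": -0.004,"ty": 0,"tz": 0,"ax": 0,"ay": 0,"az": 0,"grip": 0.0}], "grip_force": 40}}

```text
time_s: 6.65
position: [437.0, -344.3, 75.9]
eef_rot: [-3.138, 0.141, 0.0]
wrist_force: [1.8, 1.0, -6.3]
opening: 18.0
gripper_force: 42.3
```

```bash
python3 - <<'E'
from h import *
s=ctrl.sense(); print(s["position"],s["opening"],s["time_s"],s["wrist_force"],s["gripper_force"])
im=vision.snapshot("wrist");a=cv2.resize(im[180:400,160:400],None,fx=2.5,fy=2.5)
cv2.imwrite("pics/w7.png",a)
E
```

```text
[ 436.97481292 -344.28101697   75.85726701] 17.993724699343584 6.65 [ 1.75765494  0.97140209 -6.2563844 ] 42.2998833283782
```

View pics/w7.png

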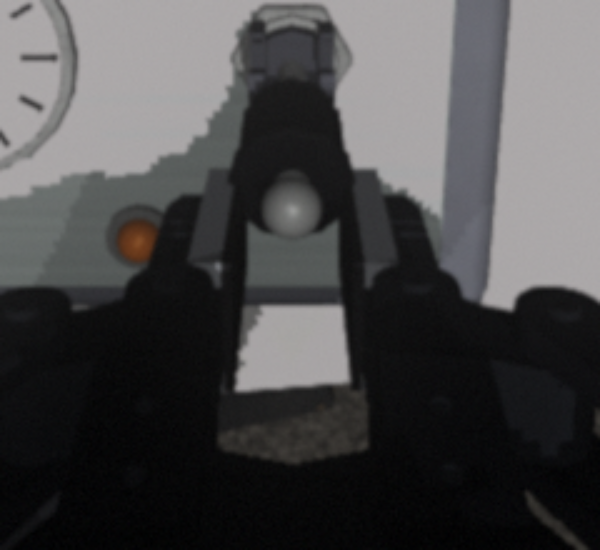

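Call:
{"op": "arm_command", "data": {"steps": [{"tx": 0.002,"ty": 0,"tz": 0.004,"ax": 0,"ay": 0,"az": 0,"grip": 0.0},{"tx": 0.0035,"ty": 0,"tz": 0.008,"ax": 0,"ay": 0,"az": 0,"grip": 0.0},{"tx": 0.005,"ty": 0,"tz": 0.012,"ax": 0,"ay": 0,"az": 0,"grip": 0.0},{"tx": 0.005,"ty": 0,"tz": 0.012,"ax": 0,"ay": 0,"az": 0,"grip": 0.0},{"tx": 0.005,"ty": 0,"tz": 0.012,"ax": 0,"ay": 0,"az": 0,"grip": 0.5},{"tx": 0.005,"ty": 0,"tz": 0.012,"ax": 0,"ay": 0,"az": 0,"grip": 0.5},{"tx": 0.005,"ty": 0,"tz": 0.012,"ax": 0,"ay": 0,"az": 0,"grip": 0.5}], "grip_force": 40}}

```text
time_s: 7.4
position: [440.7, -345.3, 67.1]
eef_rot: [3.138, -0.143, 0.001]
wrist_force: [-0.5, -0.4, 0.5]
opening: 42.5
gripper_force: 0.0
```

Call:
{"op": "arm_command", "data": {"steps": [{"tx": 0,"ty": 0,"tz": -0.06,"ax": 0,"ay": 0,"az": 0,"grip": 0.5},{"tx": 0,"ty": 0,"tz": -0.12,"ax": 0,"ay": 0,"az": 0,"grip": 0.5},{"tx": 0,"ty": 0,"tz": -0.18,"ax": 0,"ay": 0,"az": 0,"grip": 0.5},{"tx": 0,"ty": 0,"tz": -0.18,"ax": 0,"ay": 0,"az": 0,"grip": 0.5},{"tx": 0,"ty": 0,"tz": -0.18,"ax": 0,"ay": 0,"az": 0,"grip": 0.5}]}}

```text
time_s: 7.9
position: [441.3, -345.5, 202.9]
eef_rot: [3.137, -0.142, 0.003]
wrist_force: [0.1, 0.1, -0.6]
opening: 42.9
gripper_force: 0.0
```

```bash
python3 - <<'E'
from h import *
im=vision.snapshot("wrist"); s=ctrl.sense(); print(s["position"],s["opening"],s["time_s"])
yaw=np.radians(-5.2);ex=np.array([np.cos(yaw),np.sin(yaw),0]);ez=np.array([0,0,1]);P=np.array([454,-347,64])
for th in(0.3,0,-.3):
  for d in(49,69): print(th,d,np.round(proj("wrist",P+d*(np.sin(th)*ex+np.cos(th)*ez)),1))
m=(cv2.cvtColor(im,cv2.COLOR_BGR2GRAY)<70)[100:330,235:315].astype(np.uint8); n,l,st,c=cv2.connectedComponentsWithStats(m)
print([(st[i].tolist(),c[i]+[235,100]) for i in range(1,n) if st[i][4]>60])
Q={"lid":"lid","pan":"pan","sieve_1":"sieve"}
for n in("scene","side"):
  vision.snapshot(n)
  for q in Q:
    for r in spotter.tip_of(n,q)[:5]: print(q,n,np.round(r["position"]),round(r["confidence"],2))
    if q=="sieve_1":
     for r in spotter.search_frame(n,q)[:5]: print(q,n,"surf",np.round(r["position"]),round(r["confidence"],2))
E
```

```text
[ 440.53801798 -344.87552429  201.33859713] 42.63834102758635 7.95
0.3 49 [277.  163.5]
0.3 69 [277.1 160. ]
0 49 [277.  181.2]
0 69 [277.  186.8]
-0.3 49 [277.  197.2]
-0.3 69 [277.  210.6]
[([27, 63, 27, 36, 537], array([275.10242086, 181.86964618])), ([0, 133, 55, 5, 243], array([262.4691358 , 235.11522634])), ([0, 171, 80, 59, 4482], array([275.09460062, 301.4437751 ]))]
lid scene [422.  95.   1.] 0.88
lid scene [436. 370.   3.] 0.46
lid scene [564. 423.  -2.] 0.23
pan scene [436. 373.   2.] 0.61
sieve_1 scene [557. 105.  -1.] 0.76
sieve_1 scene [566. 424.  -2.] 0.7
sieve_1 scene [418. 230.   2.] 0.67
sieve_1 scene [566. 261.   4.] 0.65
sieve_1 scene surf [569. 263.  11.] 0.95
sieve_1 scene surf [560. 106.  11.] 0.92
sieve_1 scene surf [570. 424.  18.] 0.76
sieve_1 scene surf [427. 230.  15.] 0.66
lid side [420.  93.   3.] 0.67
pan side [438. 368.   1.] 0.9
sieve_1 side [421. 231.   6.] 0.96
sieve_1 side [566. 424.   0.] 0.88
sieve_1 side [556. 110.  -1.] 0.81
sieve_1 side [ 469. -217.    0.] 0.64
sieve_1 side [561. 261.  -1.] 0.54
sieve_1 side surf [565. 263.   4.] 0.82
sieve_1 side surf [557. 104.  10.] 0.76
sieve_1 side surf [576. 418.  19.] 0.69
sieve_1 side surf [420. 227.  16.] 0.66
```

```bash
python3 - <<'E'
from h import *
im=vision.snapshot("wrist"); g=cv2.cvtColor(im,cv2.COLOR_BGR2GRAY)
for r in range(150,222,3): print(r," ".join("%3d"%v for v in g[r,246:308:3]))
E
```

```text
150 186 185 186 187 186 186 186 186 185 185 185 185 185 185 186 186 185 186 186 185 185
153 184 186 185 186 185 185 186 184 186 185 186 185 185 186 186 186 185 186 186 186 185
156 185 186 186 186 186 185 185 186 179 179 180 179 179 186 187 185 186 185 186 184 185
159 186 186 186 185 187 185 187 144 140 139 123 135 140 141 186 185 186 186 185 186 186
162 186 186 185 186 187 186 175  66  95 130 101 112 106  55 174 185 186 186 186 185 186
165 185 186 186 186 186 186 100  67  69  74  76  76  61  70 137 184 185 185 186 185 186
168 185 186 186 186 187 183  97  75  75  61  57  65  60  74 134 162 185 185 185 186 184
171 184 185 186 185 186 170 107  71  41  39  39  40  39  66 130 147 186 185 185 185 187
174 186 185 184 186 186 180  83  46  42  45  44  43  44  40 132 176 186 186 186 186 186
177 186 185 186 186 182 120 102  43  43  43  43  44  43  42 117 186 186 186 185 185 185
180 186 185 186 186 137 108  69  42  42  44  43  43  42  41  58 183 184 185 186 184 185
183 185 186 186 162 110 109  50  43  42  61  85  73  43  43  40 177 186 185 185 186 184
186 186 186 187 140 109 108  44  40  48 105 
[... 311 characters left out ...]
 185 184 185 185 185 158 143 121 134 122  74  97 151 185 185 182 185 187 185 185 185
201 186 185 184 185 184 185 185 185 184 185 185 185 184 183 183 183 184 184 184 185 184
204 185 186 184 185 184 185 184 184 184 184 185 184 185 184 186 185 184 186 185 185 187
207 183 184 184 184 185 185 184 185 184 184 184 184 186 183 185 185 185 185 186 184 185
210 185 183 184 185 183 184 184 183 183 183 183 184 183 185 184 184 184 186 185 184 185
213 173 184 183 184 183 184 183 184 182 183 184 184 183 184 183 184 184 183 185 184 184
216 146 184 184 184 183 184 183 184 184 184 183 186 184 184 185 184 185 184 185 185 186
219 140 184 184 183 185 183 185 184 185 185 184 183 185 184 184 184 184 184 184 185 184
```

```bash
python3 - <<'E'
from h import *
print(ctrl.sense()["position"],plan([456,-346,150],-5.2),plan([456,-346,70],-5.2))
E
```

```text
[ 440.72889466 -344.65150469  201.7315009 ] (array([ 0.0205, -0.    ,  0.069 ]), array([-0.   ,  0.   ,  0.001])) (array([ 0.0205, -0.    ,  0.1756]), array([-0.   ,  0.   ,  0.001]))
```

Call:
{"op": "arm_command", "data": {"steps": [{"tx": 0.0205,"ty": 0,"tz": 0.05,"ax": 0,"ay": 0,"az": 0,"grip": 0.5},{"tx": 0.0205,"ty": 0,"tz": 0.1,"ax": 0,"ay": 0,"az": 0,"grip": 0.5},{"tx": 0.0205,"ty": 0,"tz": 0.14,"ax": 0,"ay": 0,"az": 0,"grip": 0.5},{"tx": 0.0205,"ty": 0,"tz": 0.176,"ax": 0,"ay": 0,"az": 0,"grip": 0.5},{"tx": 0.0205,"ty": 0,"tz": 0.176,"ax": 0,"ay": 0,"az": 0,"grip": 0.5},{"tx": 0.0205,"ty": 0,"tz": 0.176,"ax": 0,"ay": 0,"az": 0,"grip": 0.0},{"tx": 0.0205,"ty": 0,"tz": 0.176,"ax": 0,"ay": 0,"az": 0,"grip": 0.0},{"tx": 0.0205,"ty": 0,"tz": 0.176,"ax": 0,"ay": 0,"az": 0,"grip": 0.0},{"tx": 0.0205,"ty": 0,"tz": 0.176,"ax": 0,"ay": 0,"az": 0,"grip": 0.0},{"tx": 0.0205,"ty": 0,"tz": 0.176,"ax": 0,"ay": 0,"az": 0,"grip": 0.0}], "grip_force": 80}}

```text
time_s: 9.5
position: [457.4, -346.3, 71.6]
eef_rot: [3.137, -0.14, 0.005]
wrist_force: [-2.1, 2.5, 5.4]
opening: 17.5
gripper_force: 78.4
```

```bash
cat >> h.py <<'E'
def st():
    s=ctrl.sense(); print("t",round(s["time_s"],2),"pos",np.round(s["position"],1),"op",round(s["opening"],1),"F",np.round(s["wrist_force"],1),"gf",round(s["gripper_force"],1),"q7",round(s["joint_positions"][6],2))
def tip(ref):
    """lever tip: bright ball among dark in wrist picture, near ref pixel"""
    g=cv2.GaussianBlur(cv2.cvtColor(vision.snapshot("wrist"),cv2.COLOR_BGR2GRAY),(3,3),0)
    u,v=int(ref[0]),int(ref[1]); out=[]
    m=((g>85)&(g<190)).astype(np.uint8)[v-60:v+60,u-20:u+20]; n,l,s,c=cv2.connectedComponentsWithStats(m)
    for i in range(1,n):
        if 25<s[i][4]<400: out.append((s[i][2:].tolist(),np.round(c[i]+[u-20,v-60],1)))
    return out
E
python3 - <<'E'
from h import *
st(); s=ctrl.sense(); yaw=np.radians(-5.2);ex=np.array([np.cos(yaw),np.sin(yaw),0]);ez=np.array([0,0,1]);P=np.array([454,-346,64])
for th in(0.3,0,-.3): print(th,np.round(proj("wrist",P+69*(np.sin(th)*ex+np.cos(th)*ez)),1))
print(tip([276,262]))
E
```

```text
t 9.5 pos [ 457.4 -346.3   71.6] op 17.5 F [-2.1  2.5  5.4] gf 78.4 q7 -1.09
0.3 [275.1 252. ]
0 [275.1 300.9]
-0.3 [275.1 337.8]
[]
```

```bash
python3 - <<'E'
from h import *
im=vision.snapshot("wrist"); cv2.imwrite("pics/w8.png",cv2.resize(im[180:400,160:400],None,fx=2.5,fy=2.5))
E
```

```text
(no output)
```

View pics/w8.png

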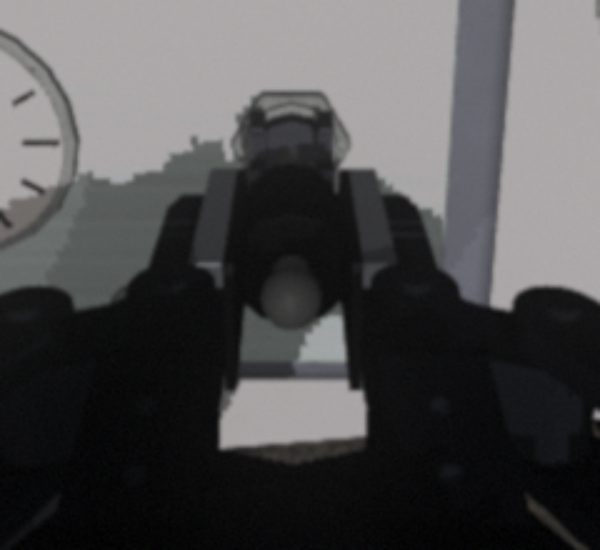

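Call:
{"op": "arm_command", "data": {"steps": [{"tx": 0,"ty": 0,"tz": -0.004,"ax": 0,"ay": 0,"az": 0,"grip": 0.0},{"tx": 0,"ty": 0,"tz": -0.004,"ax": 0,"ay": 0,"az": 0,"grip": 0.0}], "grip_force": 80}}

```text
time_s: 9.8
position: [455.9, -346.0, 72.8]
eef_rot: [-3.138, 0.141, 0.0]
wrist_force: [2.9, 0.8, -6.2]
opening: 17.1
gripper_force: 78.3
```

Call:
{"op": "arm_command", "data": {"steps": [{"tx": 0,"ty": 0,"tz": -0.004,"ax": 0,"ay": 0,"az": 0,"grip": 0.0},{"tx": 0,"ty": 0,"tz": -0.004,"ax": 0,"ay": 0,"az": 0,"grip": 0.0}]}}

```text
time_s: 10.0
position: [455.6, -346.0, 75.6]
eef_rot: [-3.138, 0.142, 0.001]
wrist_force: [0.0, 1.6, -6.6]
opening: 17.3
gripper_force: 78.3
```

Call:
{"op": "arm_command", "data": {"steps": [{"tx": -0.005,"ty": 0,"tz": 0,"ax": 0,"ay": 0,"az": 0,"grip": 0.0},{"tx": -0.01,"ty": 0,"tz": 0.0005,"ax": 0,"ay": 0,"az": 0,"grip": 0.0},{"tx": -0.01,"ty": 0,"tz": 0.0005,"ax": 0,"ay": 0,"az": 0,"grip": 0.0}], "grip_force": 80}}

```text
time_s: 10.3
position: [448.3, -345.2, 75.1]
eef_rot: [-3.138, 0.142, -0.0]
wrist_force: [4.4, 0.1, -11.2]
opening: 17.6
gripper_force: 78.4
```

Call:
{"op": "arm_command", "data": {"steps": [{"tx": -0.005,"ty": 0,"tz": 0.001,"ax": 0,"ay": 0,"az": 0,"grip": 0.0},{"tx": -0.01,"ty": 0,"tz": 0.002,"ax": 0,"ay": 0,"az": 0,"grip": 0.0},{"tx": -0.01,"ty": 0,"tz": 0.002,"ax": 0,"ay": 0,"az": 0,"grip": 0.0}]}}

```text
time_s: 10.6
position: [441.4, -344.5, 74.1]
eef_rot: [-3.138, 0.141, -0.001]
wrist_force: [4.1, 0.6, -4.9]
opening: 17.3
gripper_force: 78.2
```

```bash
python3 - <<'E'
from h import *
st(); s=ctrl.sense(); yaw=np.radians(-5.2);ex=np.array([np.cos(yaw),np.sin(yaw),0]);ez=np.array([0,0,1]);P=np.array([454,-346,64])
for th in(0.3,0,-.1,-.2,-.3): print(th,np.round(proj("wrist",P+69*(np.sin(th)*ex+np.cos(th)*ez)),1))
g=cv2.cvtColor(vision.snapshot("wrist"),cv2.COLOR_BGR2GRAY)
for r in range(240,380,5): print(r,g[r,255:300:4])
E
```

```text
t 10.6 pos [ 441.4 -344.5   74.1] op 17.3 F [ 4.1  0.6 -4.9] gf 78.2 q7 -1.08
0.3 [275.6 212.2]
0 [275.6 262.8]
-0.1 [275.6 277.6]
-0.2 [275.6 291. ]
-0.3 [275.6 302.6]
240 [ 91  82  26  23  24  24  23  23  24  49 166 166]
245 [ 93  33  23  21  23  22  23  23  22  22  87 168]
250 [27 20 22 20 19 23 22 23 22 21 21 35]
255 [23 20 18 18 20 20 18 21 19 19 20 25]
260 [20 17 19 18 18 18 20 19 17 17 20 20]
265 [20 15 17 17 20 19 21 18 18 19 16 20]
270 [19 19 21 18 21 21 19 21 17 19 18 20]
275 [17 19 19 21 19 16 16 17 16 17 17 20]
280 [19 15 19 16 25 32 30 15 15 17 18 16]
285 [16 16 12 22 41 44 42 34 17 17 18 16]
290 [17 16 14 44 52 58 53 49 34 13 18 16]
295 [14 43 13 48 57 68 57 52 39 17 47 15]
300 [11 82 81 59 54 58 56 50 72 83 77 16]
305 [14 49 50 49 49 48 46 50 77 89 84 16]
310 [ 13  80 144 149 148 149 148 152 150 152 152  15]
315 [ 17 150 165 164 165 165 164 164 165 165 167  19]
320 [ 31 157 165 165 165 163 164 165 166 165 165  30]
325 [ 44 165 165 166 166 165 164 165 165 165 166  53]
330 [ 84 165 164 164 166 165 165 166 165 165 166  87]
335 [143 166 164 165 164 164 166 165 166 166 165 120]
340 [163 159 159 146 122 114  97  65  52  44  44  43]
345 [28 28 30 29 33 32 33 31 41 37 56 48]
350 [27 28 30 32 34 39 52 55 48 54 52 46]
355 [47 50 48 47 48 50 44 46 55 49 53 46]
360 [43 40 46 47 52 53 57 51 43 47 49 46]
365 [10 14 13 10 13 36 32 17  9 13 11 11]
370 [10  8  9 10 11 12 10  9 10  9 11  7]
375 [10 10  8  6  9 12  9  8 10 10  6  7]
```

Call:
{"op": "arm_command", "data": {"steps": [{"tx": -0.004,"ty": 0,"tz": 0.0015,"ax": 0,"ay": 0,"az": 0,"grip": 0.0},{"tx": -0.008,"ty": 0,"tz": 0.003,"ax": 0,"ay": 0,"az": 0,"grip": 0.0},{"tx": -0.008,"ty": 0,"tz": 0.003,"ax": 0,"ay": 0,"az": 0,"grip": 0.0}], "grip_force": 80}}

```text
time_s: 10.95
position: [439.4, -344.4, 74.0]
eef_rot: [3.136, -0.139, 0.012]
wrist_force: [12.7, 0.6, -3.3]
opening: 17.2
gripper_force: 78.4
```

```bash
python3 - <<'E'
from h import *
st(); s=ctrl.sense(); yaw=np.radians(-5.2);ex=np.array([np.cos(yaw),np.sin(yaw),0]);ez=np.array([0,0,1]);P=np.array([454,-346,64])
for th in(0,-.2,-.3): print(th,np.round(proj("wrist",P+69*(np.sin(th)*ex+np.cos(th)*ez)),1))
g=cv2.cvtColor(vision.snapshot("wrist"),cv2.COLOR_BGR2GRAY)
print([(r,g[r,275]) for r in range(250,330,4)])
E
```

```text
t 10.95 pos [ 439.4 -344.4   74. ] op 17.2 F [12.7  0.6 -3.3] gf 78.4 q7 -1.07
0 [275.8 257.3]
-0.2 [275.8 286. ]
-0.3 [275.7 297.9]
[(250, np.uint8(21)), (254, np.uint8(21)), (258, np.uint8(18)), (262, np.uint8(18)), (266, np.uint8(18)), (270, np.uint8(19)), (274, np.uint8(20)), (278, np.uint8(30)), (282, np.uint8(41)), (286, np.uint8(52)), (290, np.uint8(62)), (294, np.uint8(65)), (298, np.uint8(59)), (302, np.uint8(48)), (306, np.uint8(56)), (310, np.uint8(166)), (314, np.uint8(166)), (318, np.uint8(163)), (322, np.uint8(163)), (326, np.uint8(165))]
```

Call:
{"op": "arm_command", "data": {"steps": [{"tx": 0.002,"ty": 0,"tz": 0.004,"ax": 0,"ay": 0,"az": 0,"grip": 0.0},{"tx": 0.004,"ty": 0,"tz": 0.008,"ax": 0,"ay": 0,"az": 0,"grip": 0.0},{"tx": 0.006,"ty": 0,"tz": 0.012,"ax": 0,"ay": 0,"az": 0,"grip": 0.0},{"tx": 0.006,"ty": 0,"tz": 0.012,"ax": 0,"ay": 0,"az": 0,"grip": 0.0}], "grip_force": 80}}

```text
time_s: 11.4
position: [442.4, -344.8, 64.9]
eef_rot: [3.137, -0.14, 0.008]
wrist_force: [6.4, 2.6, 1.3]
opening: 17.1
gripper_force: 79.0
```

Call:
{"op": "arm_command", "data": {"steps": [{"tx": 0,"ty": 0,"tz": 0,"ax": 0,"ay": 0,"az": 0,"grip": 0.5},{"tx": 0,"ty": 0,"tz": 0,"ax": 0,"ay": 0,"az": 0,"grip": 0.5},{"tx": 0,"ty": 0,"tz": 0,"ax": 0,"ay": 0,"az": 0,"grip": 0.5},{"tx": 0,"ty": 0,"tz": -0.06,"ax": 0,"ay": 0,"az": 0,"grip": 0.5},{"tx": 0,"ty": 0,"tz": -0.12,"ax": 0,"ay": 0,"az": 0,"grip": 0.5},{"tx": 0,"ty": 0,"tz": -0.18,"ax": 0,"ay": 0,"az": 0,"grip": 0.5},{"tx": 0,"ty": 0,"tz": -0.18,"ax": 0,"ay": 0,"az": 0,"grip": 0.5},{"tx": 0,"ty": 0,"tz": -0.18,"ax": 0,"ay": 0,"az": 0,"grip": 0.5}]}}

```text
time_s: 12.2
position: [439.8, -345.4, 199.1]
eef_rot: [3.137, -0.142, 0.003]
wrist_force: [0.2, 0.5, 0.5]
opening: 42.6
gripper_force: 0.0
```

```bash
python3 - <<'E'
from h import *
st(); s=ctrl.sense(); yaw=np.radians(-5.2);ex=np.array([np.cos(yaw),np.sin(yaw),0]);ez=np.array([0,0,1]);P=np.array([454,-346,64])
for th in(0,-.2,-.3): print(th,[np.round(proj("wrist",P+d*(np.sin(th)*ex+np.cos(th)*ez)),1) for d in (24,47,69)])
im=vision.snapshot("wrist");g=cv2.cvtColor(im,cv2.COLOR_BGR2GRAY); cv2.imwrite("pics/w9.png",im)
for r in range(153,225,3): print(r," ".join("%3d"%v for v in g[r,246:308:4]))
E
```

```text
t 12.2 pos [ 439.8 -345.4  199.1] op 42.6 F [0.2 0.5 0.5] gf 0.0 q7 -1.07
0 [array([275. , 175.4]), array([274.9, 180.9]), array([274.8, 187. ])]
-0.2 [array([275. , 180.5]), array([274.9, 191.4]), array([274.8, 203.6])]
-0.3 [array([275. , 182.8]), array([274.9, 196.3]), array([274.8, 211. ])]
153 187 187 186 186 186 187 186 185 185 185 186 186 186 187 187 186
156 187 186 187 186 188 186 179 178 178 180 187 186 185 186 185 186
159 187 186 187 188 187 142 146 126 137 139 185 185 186 186 185 186
162 186 186 186 186 180  60 135 110 111  67 136 185 186 185 186 185
165 186 186 185 187 141  63  72  77  76  68 121 185 185 186 187 185
168 187 187 186 186 126  75  79  77  76  70 119 162 186 185 185 186
171 185 186 187 185 133  74  77  78  76  65 128 152 186 186 187 186
174 186 187 187 187 109  76  68  69  77  65 113 176 184 185 185 185
177 185 187 186 185 112  66  41  41  39  46 113 186 185 185 185 188
180 185 187 186 187 111  54  38  38  38  37 159 185 186 186 185 186
183 187 186 185 184 108  40  39  39  39  39 101 184 184 186 185 184
186 185 186 185 187 109  39  37  38  39  38  81 185 186 186 185 187
189 186 185 186 143 108  39  39  39  39  40  79 185 186 186 186 186
192 186 184 187 137 104  39  39  39  39  39  50 185 186 185 186 186
195 185 186 180 109  83  39  39  50  44  40  37 184 185 186 186 186
198 184 187 177 108  69  39  40  83  73  38  40 184 185 186 186 184
201 183 185 185 108  89  38  38  76  72  37  36 186 184 185 185 185
204 184 185 185 141 107  39  46 102  93  38  96 187 185 186 186 185
207 184 186 185 140 108  99  82 136 120  86 184 185 185 185 186 186
210 185 183 184 178 117 124 103 131 118 171 183 184 184 184 185 184
213 185 183 184 184 184 185 162 101 110 184 184 183 183 185 185 184
216 177 184 184 183 183 184 185 182 184 185 185 184 185 184 185 185
219 176 184 184 183 183 184 184 185 183 185 185 184 184 185 184 187
222 182 183 183 182 184 159 111 170 183 183 182 182 183 184 182 183
```

```bash
python3 - <<'E'
from h import *
print(plan([455,262,220],-5.2), plan([455,262,220],0))
E
```

```text
(array([-0.0521, -0.8077, -0.0301]), array([0., 0., 0.])) (array([-0.0521, -0.8077, -0.0301]), array([ 0.   ,  0.   , -0.058]))
```

Call:
{"op": "arm_command", "data": {"steps": [{"tx": -0.0521,"ty": -0.808,"tz": -0.03,"ax": 0,"ay": 0,"az": -0.058,"grip": 1.0},{"tx": -0.0521,"ty": -0.808,"tz": -0.03,"ax": 0,"ay": 0,"az": -0.058,"grip": 1.0},{"tx": -0.0521,"ty": -0.808,"tz": -0.03,"ax": 0,"ay": 0,"az": -0.058,"grip": 1.0},{"tx": -0.0521,"ty": -0.808,"tz": -0.03,"ax": 0,"ay": 0,"az": -0.058,"grip": 1.0},{"tx": -0.0521,"ty": -0.808,"tz": -0.03,"ax": 0,"ay": 0,"az": -0.058,"grip": 1.0},{"tx": -0.0521,"ty": -0.808,"tz": -0.03,"ax": 0,"ay": 0,"az": -0.058,"grip": 1.0},{"tx": -0.0521,"ty": -0.808,"tz": -0.03,"ax": 0,"ay": 0,"az": -0.058,"grip": 1.0},{"tx": -0.0521,"ty": -0.808,"tz": -0.03,"ax": 0,"ay": 0,"az": -0.058,"grip": 1.0},{"tx": -0.0521,"ty": -0.808,"tz": -0.03,"ax": 0,"ay": 0,"az": -0.058,"grip": 1.0},{"tx": -0.0521,"ty": -0.808,"tz": -0.03,"ax": 0,"ay": 0,"az": -0.058,"grip": 1.0}]}}

```text
time_s: 13.25
position: [451.2, 156.2, 214.9]
eef_rot: [3.141, 0.001, -0.004]
wrist_force: [0.1, -0.4, -0.3]
opening: 85.2
gripper_force: 0.0
```

```bash
python3 - <<'E'
from h import *
st(); print(plan([455,262,220],0))
E
```

```text
t 13.25 pos [451.2 156.2 214.9] op 85.2 F [ 0.1 -0.4 -0.3] gf 0.0 q7 -2.01
(array([ 0.0051, -0.141 , -0.0069]), array([0.001, 0.001, 0.   ]))
```

Call:
{"op": "arm_command", "data": {"steps": [{"tx": 0.005,"ty": -0.141,"tz": -0.007,"ax": 0,"ay": 0,"az": 0,"grip": 1.0},{"tx": 0.005,"ty": -0.141,"tz": -0.007,"ax": 0,"ay": 0,"az": 0,"grip": 1.0},{"tx": 0.005,"ty": -0.141,"tz": -0.007,"ax": 0,"ay": 0,"az": 0,"grip": 1.0},{"tx": 0.005,"ty": -0.141,"tz": -0.007,"ax": 0,"ay": 0,"az": 0,"grip": 1.0},{"tx": 0.005,"ty": -0.141,"tz": -0.007,"ax": 0,"ay": 0,"az": 0,"grip": 1.0}]}}

```text
time_s: 13.75
position: [455.9, 259.0, 220.2]
eef_rot: [3.14, 0.0, -0.003]
wrist_force: [-0.1, 0.1, -0.1]
opening: 85.7
gripper_force: 0.0
```

```bash
python3 - <<'E'
from h import *
st(); im=vision.snapshot("wrist"); cv2.imwrite("pics/w10.png",im); P=vision.camera_params("wrist")
for q in ["pan","sieve_1","lid","brass_weight","core_plug","dust_brush"]:
    for r in spotter.tip_of("wrist",q)[:5]: print(q,np.round(r["position"]),round(r["confidence"],2),np.round(proj("wrist",r["position"])))
cs=[]
for X in [(437,369,15),(564,261,10),(555,107,12),(566,424,18),(420,230,15),(421,93,10)]:
    u,v=np.round(proj("wrist",X)).astype(int); print(X,u,v)
    c=cv2.copyMakeBorder(im,60,60,60,60,cv2.BORDER_CONSTANT)[v+60-42:v+60+42,u+60-42:u+60+42]; cs.append(cv2.resize(c,(260,260),interpolation=cv2.INTER_CUBIC))
side=vision.snapshot("side"); t=ctrl.sense()["position"]; u,v=np.round(proj("side",t)).astype(int); print("tcp side",u,v)
cv2.circle(side,(u,v),1,(0,0,255),-1); c=cv2.copyMakeBorder(side,60,60,60,60,cv2.BORDER_CONSTANT)[v+60-55:v+60+15,u+60-35:u+60+35]
cv2.imwrite("pics/comp.png",np.vstack([np.hstack(cs[:3]),np.hstack(cs[3:])]))
cv2.imwrite("pics/sidec.png",cv2.resize(c,(520,520),interpolation=cv2.INTER_NEAREST))
E
```

```text
t 13.75 pos [455.9 259.  220.2] op 85.7 F [-0.1  0.1 -0.1] gf 0.0 q7 -2.25
pan [436. 364.   0.] 0.73 [192. 185.]
sieve_1 [417. 233.  -2.] 0.88 [296. 199.]
sieve_1 [564. 428.  -1.] 0.77 [128.  76.]
sieve_1 [557. 110.   0.] 0.76 [406.  82.]
sieve_1 [560. 259.   3.] 0.63 [275.  79.]
lid [420.  98.  -1.] 0.86 [402. 196.]
lid [561. 261.   5.] 0.71 [274.  78.]
brass_weight [490. 176.  -2.] 0.63 [345. 141.]
core_plug [491. 323.   2.] 0.86 [223. 140.]
dust_brush [358. 270.   0.] 0.56 [269. 242.]
(437, 369, 15) 186 187
(564, 261, 10) 275 75
(555, 107, 12) 413 83
(566, 424, 18) 126 72
(420, 230, 15) 301 200
(421, 93, 10) 411 198
tcp side 245 226
```

View pics/comp.png

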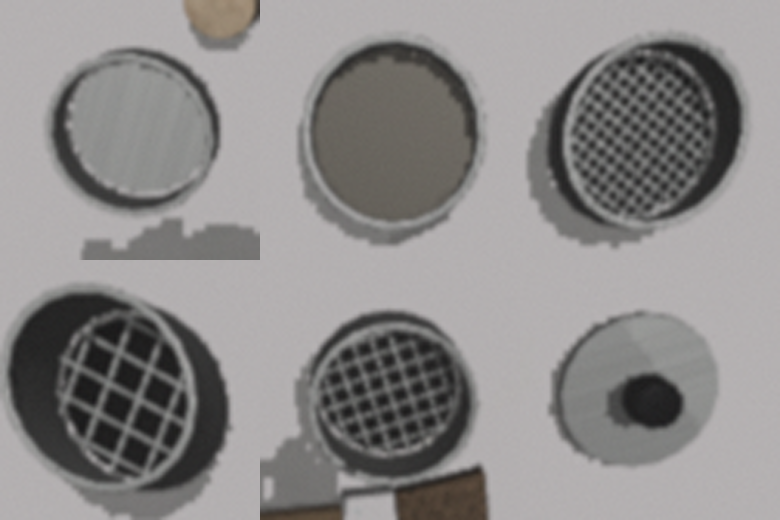

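```bash
cat >> h.py <<'E'
def fit(n,circ,x0,y0,rng=12,im=None):
    """centre of coaxial circles [(r,z),..] by maximal mean radial gradient in picture"""
    im=vision.snapshot(n) if im is None else im
    g=cv2.GaussianBlur(cv2.cvtColor(im,cv2.COLOR_BGR2GRAY).astype(np.float32),(0,0),0.8)
    gx,gy=cv2.Sobel(g,cv2.CV_32F,1,0),cv2.Sobel(g,cv2.CV_32F,0,1)
    p,f=cam(n);A=att(p).T;o=np.array(p["origin"]);a=np.linspace(0,2*np.pi,120,endpoint=False)
    def pr(X): c=(X-o)@A.T; return np.stack([p["cx"]+f*c[:,0]/c[:,2],p["cy"]+f*c[:,1]/c[:,2]],1)
    def score(x,y):
        s=0
        for r,z in circ:
            X=np.stack([x+r*np.cos(a),y+r*np.sin(a),0*a+z],1); q=pr(X).astype(np.float32)
            d=pr(X+np.stack([np.cos(a),np.sin(a),0*a],1)*1.0)-q; d/=np.linalg.norm(d,axis=1)[:,None]
            vx=cv2.remap(gx,q[:,0],q[:,1],cv2.INTER_LINEAR)[:,0];vy=cv2.remap(gy,q[:,0],q[:,1],cv2.INTER_LINEAR)[:,0]
            s+=np.minimum(np.abs(vx*d[:,0]+vy*d[:,1]),150).mean()
        return s
    best=(x0,y0)
    for R_,st_ in((rng,2),(2,.5),(.5,.25)):
        c=[(score(best[0]+i,best[1]+j),best[0]+i,best[1]+j) for i in np.arange(-R_,R_+.01,st_) for j in np.arange(-R_,R_+.01,st_)]
        m=max(c); best=m[1:]
    return np.round([best[0],best[1],m[0]],1)
C={"pan":[(32,21),(29.5,21)],"s1":[(32,37),(29.5,37)],"s2":[(32,31),(29.5,31)],"s3":[(32,25),(29.5,25)],"s4":[(32,19),(29.5,19)],"lid":[(32,9),(10,29)],"deck":[(46,76),(33,79),(29.5,79)]}
E
python3 - <<'E'
from h import *
im=cv2.imread("pics/w10.png")
for k,x,y in [("pan",436,368),("s4",563,261),("s3",555,108),("s1",566,424),("s2",420,230),("lid",421,94)]:
    print(k,fit("wrist",C[k],x,y,im=im),fit("scene",C[k],x,y),fit("side",C[k],x,y))
print(fit("scene",C["deck"],478,-94),fit("side",C["deck"],478,-94))
vision.snapshot("scene");print([(np.round(r["position"]),round(r["confidence"],2)) for r in spotter.tip_of("scene","collar_grip")[:3]]); print([(np.round(r["position"]),round(r["confidence"],2)) for r in spotter.tip_of("side","collar_grip")[:3]])
print(plan([436,368,60],0),plan([436,368,-20],0)); st()
E
```

```text
pan [437.5 366.5 228.7] [431.  367.5 283.7] [434.8 367.5 269.1]
s4 [561.5 261.2 222.6] [554.8 259.5 242.7] [553.8 267.5 261.8]
s3 [553.5 111.5 246.7] [546.  111.8 253.5] [550.8 113.5 253.5]
s1 [563.8 427.  260.5] [556.2 424.5 230.8] [559.8 424.  267.5]
s2 [422.  231.8 224.7] [412.8 230.8 242.8] [416.8 233.8 250. ]
lid [421.8 100.5 224.5] [412.  100.2 266.3] [413.5 105.5 283.7]
[478.8 -97.  218.6] [486.8 -80.5 192.7]
[(array([ 445., -346.,   99.]), 0.54), (array([552., 104.,   2.]), 0.46)]
[(array([ 441., -341.,  102.]), 0.57)]
(array([-0.0265, -0.1432,  0.2154]), array([-0.   , -0.   ,  0.001])) (array([-0.0265, -0.1432,  0.3221]), array([-0.   , -0.   ,  0.001]))
t 15.0 pos [456.  260.6 221.6] op 85.0 F [ 0.1 -0.9 -0.3] gf 0.0 q7 -2.25
```

Call:
{"op": "arm_command", "data": {"steps": [{"tx": -0.025,"ty": -0.141,"tz": 0.1,"ax": 0,"ay": 0,"az": 0,"grip": 1.0},{"tx": -0.025,"ty": -0.141,"tz": 0.1,"ax": 0,"ay": 0,"az": 0,"grip": 1.0},{"tx": -0.025,"ty": -0.141,"tz": 0.215,"ax": 0,"ay": 0,"az": 0,"grip": 1.0},{"tx": -0.025,"ty": -0.141,"tz": 0.215,"ax": 0,"ay": 0,"az": 0,"grip": 1.0},{"tx": -0.025,"ty": -0.141,"tz": 0.215,"ax": 0,"ay": 0,"az": 0,"grip": 1.0},{"tx": -0.025,"ty": -0.141,"tz": 0.215,"ax": 0,"ay": 0,"az": 0,"grip": 1.0}]}}

```text
time_s: 15.6
position: [436.4, 365.8, 59.5]
eef_rot: [3.14, 0.003, -0.004]
wrist_force: [0.7, -1.1, 1.1]
opening: 85.4
gripper_force: 0.0
```

```bash
python3 - <<'E'
from h import *
st(); im=vision.snapshot("wrist"); cv2.imwrite("pics/w11.png",im); r=fit("wrist",C["pan"],437,367,im=im); print(r)
for z in(19,20,22,23): print(z,fit("wrist",[(32,z),(29.5,z)],437,367,6,im=im))
print(plan([r[0],r[1],0],0))
E
```

```text
t 15.6 pos [436.4 365.8  59.5] op 85.4 F [ 0.7 -1.1  1.1] gf 0.0 q7 -2.55
[439.  367.5 165.5]
19 [438.5 367.5 156.1]
20 [438.8 367.5 161.3]
22 [439.  367.5 168.6]
23 [437.  367.5 170.6]
(array([ 0.0016, -0.0013,  0.0821]), array([-0.   , -0.   ,  0.001]))
```

Call:
{"op": "arm_command", "data": {"steps": [{"tx": 0.002,"ty": -0.0016,"tz": 0.05,"ax": 0,"ay": 0,"az": 0,"grip": 1.0},{"tx": 0.002,"ty": -0.0016,"tz": 0.106,"ax": 0,"ay": 0,"az": 0,"grip": 1.0},{"tx": 0.002,"ty": -0.0016,"tz": 0.106,"ax": 0,"ay": 0,"az": 0,"grip": 1.0},{"tx": 0.002,"ty": -0.0016,"tz": 0.106,"ax": 0,"ay": 0,"az": 0,"grip": 1.0}]}}

```text
time_s: 16.05
position: [440.1, 367.9, -16.7]
eef_rot: [-3.14, 0.0, -0.003]
wrist_force: [-0.6, 0.4, 0.4]
opening: 85.4
gripper_force: 0.0
```

```bash
python3 - <<'E'
from h import *
st(); im=vision.snapshot("wrist"); cv2.imwrite("pics/w12.png",cv2.resize(im[150:420,100:460],(720,540)))
E
```

```text
t 16.05 pos [440.1 367.9 -16.7] op 85.4 F [-0.6  0.4  0.4] gf 0.0 q7 -2.6
```

View pics/w12.png

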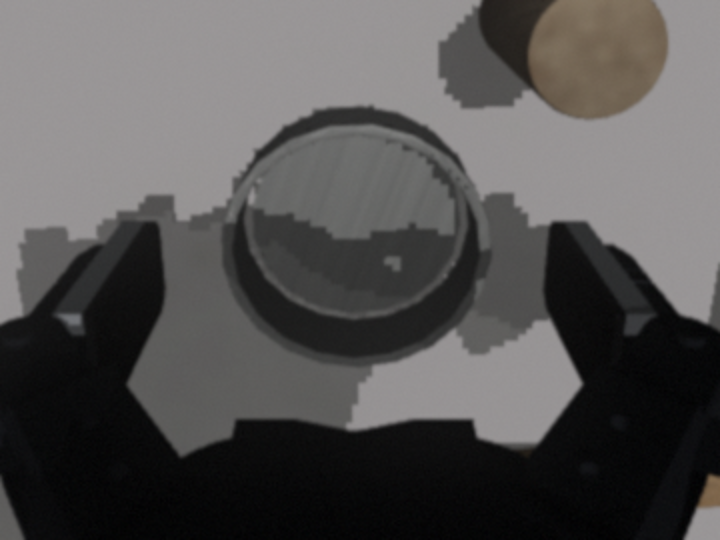

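Call:
{"op": "arm_command", "data": {"steps": [{"tx": 0,"ty": 0,"tz": 0.016,"ax": 0,"ay": 0,"az": 0,"grip": 1.0},{"tx": 0,"ty": 0,"tz": 0.03,"ax": 0,"ay": 0,"az": 0,"grip": 1.0},{"tx": 0,"ty": 0,"tz": 0.03,"ax": 0,"ay": 0,"az": 0,"grip": 1.0},{"tx": 0,"ty": 0,"tz": 0.03,"ax": 0,"ay": 0,"az": 0,"grip": 0.6},{"tx": 0,"ty": 0,"tz": 0.03,"ax": 0,"ay": 0,"az": 0,"grip": 0.6},{"tx": 0,"ty": 0,"tz": 0.03,"ax": 0,"ay": 0,"az": 0,"grip": 0.6},{"tx": 0,"ty": 0,"tz": 0.03,"ax": 0,"ay": 0,"az": 0,"grip": 0.6},{"tx": 0,"ty": 0,"tz": 0.03,"ax": 0,"ay": 0,"az": 0,"grip": 0.6}], "grip_force": 40}}

```text
time_s: 16.9
position: [439.5, 368.9, -40.0]
eef_rot: [-3.14, -0.002, -0.003]
wrist_force: [-0.6, -0.0, 8.8]
opening: 63.3
gripper_force: 49.3
```

```bash
python3 - <<'E'
from h import *
st(); im=vision.snapshot("wrist"); cv2.imwrite("pics/w13.png",im)
print(fit("wrist",C["pan"],439,367.5,6,im=im))
E
```

```text
t 16.9 pos [439.5 368.9 -40. ] op 63.3 F [-0.6 -0.   8.8] gf 49.3 q7 -2.62
[435.8 368.  174.2]
```

Call:
{"op": "arm_command", "data": {"steps": [{"tx": 0,"ty": 0,"tz": 0,"ax": 0,"ay": 0,"az": 0,"grip": 0.85},{"tx": 0,"ty": 0,"tz": 0,"ax": 0,"ay": 0,"az": 0,"grip": 0.85},{"tx": 0,"ty": 0,"tz": -0.0065,"ax": 0,"ay": 0,"az": 0,"grip": 0.85},{"tx": 0,"ty": 0,"tz": -0.0065,"ax": 0,"ay": 0,"az": 0,"grip": 0.6},{"tx": 0,"ty": 0,"tz": -0.0065,"ax": 0,"ay": 0,"az": 0,"grip": 0.6},{"tx": 0,"ty": 0,"tz": -0.0065,"ax": 0,"ay": 0,"az": 0,"grip": 0.6},{"tx": 0,"ty": 0,"tz": -0.0065,"ax": 0,"ay": 0,"az": 0,"grip": 0.6}], "grip_force": 40}}

```text
time_s: 17.65
position: [438.9, 367.9, -35.5]
eef_rot: [-3.141, -0.002, -0.002]
wrist_force: [-2.4, -3.5, 10.9]
opening: 63.3
gripper_force: 41.3
```

Call:
{"op": "arm_command", "data": {"steps": [{"tx": 0,"ty": 0,"tz": -0.06,"ax": 0,"ay": 0,"az": 0,"grip": 0.6},{"tx": 0,"ty": 0,"tz": -0.12,"ax": 0,"ay": 0,"az": 0,"grip": 0.6},{"tx": 0,"ty": 0,"tz": -0.18,"ax": 0,"ay": 0,"az": 0,"grip": 0.6},{"tx": 0,"ty": 0,"tz": -0.2,"ax": 0,"ay": 0,"az": 0,"grip": 0.6},{"tx": 0,"ty": 0,"tz": -0.2,"ax": 0,"ay": 0,"az": 0,"grip": 0.6}]}}

```text
time_s: 18.15
position: [439.8, 368.8, 115.7]
eef_rot: [-3.139, -0.002, -0.006]
wrist_force: [0.5, 0.6, -1.9]
opening: 63.3
gripper_force: 45.5
```

```bash
python3 - <<'E'
from h import *
st(); print(plan([435,-94,118],0))
E
```

```text
t 18.15 pos [439.8 368.8 115.7] op 63.3 F [ 0.5  0.6 -1.9] gf 45.5 q7 -2.52
(array([-0.0071,  0.617 , -0.0048]), array([-0.002, -0.003,  0.001]))
```

Call:
{"op": "arm_command", "data": {"steps": [{"tx": -0.006,"ty": 0.617,"tz": -0.005,"ax": 0,"ay": 0,"az": 0,"grip": 0.6},{"tx": -0.006,"ty": 0.617,"tz": -0.005,"ax": 0,"ay": 0,"az": 0,"grip": 0.6},{"tx": -0.006,"ty": 0.617,"tz": -0.005,"ax": 0,"ay": 0,"az": 0,"grip": 0.6},{"tx": -0.006,"ty": 0.617,"tz": -0.005,"ax": 0,"ay": 0,"az": 0,"grip": 0.6},{"tx": -0.006,"ty": 0.617,"tz": -0.005,"ax": 0,"ay": 0,"az": 0,"grip": 0.6},{"tx": -0.006,"ty": 0.617,"tz": -0.005,"ax": 0,"ay": 0,"az": 0,"grip": 0.6},{"tx": -0.006,"ty": 0.617,"tz": -0.005,"ax": 0,"ay": 0,"az": 0,"grip": 0.6},{"tx": -0.006,"ty": 0.617,"tz": -0.005,"ax": 0,"ay": 0,"az": 0,"grip": 0.6},{"tx": -0.006,"ty": 0.617,"tz": -0.005,"ax": 0,"ay": 0,"az": 0,"grip": 0.6},{"tx": -0.006,"ty": 0.617,"tz": -0.005,"ax": 0,"ay": 0,"az": 0,"grip": 0.6}]}}

```text
time_s: 19.15
position: [432.1, -101.5, 114.5]
eef_rot: [3.141, -0.012, -0.007]
wrist_force: [-0.3, -0.4, -2.8]
opening: 62.9
gripper_force: 45.5
```

Call:
{"op": "arm_command", "data": {"steps": [{"tx": 0,"ty": 0,"tz": 0,"ax": 0,"ay": 0,"az": 0,"grip": 0.6}]}}

```text
time_s: 19.25
position: [432.8, -97.9, 114.7]
eef_rot: [-3.141, 0.007, 0.006]
wrist_force: [-0.3, -0.1, -1.8]
opening: 63.2
gripper_force: 45.5
```

```bash
cat >> h.py <<'E'
def mfit(circ,x,y,k=4,rng=6):
    a=[];t=[]
    for i in range(k):
        t.append(ctrl.sense()["position"]); a.append(fit("wrist",circ,x,y,rng if i==0 else 4)); x,y=a[0][:2]
    return np.round(np.mean(a,0),1),np.round(np.std(a,0),1),np.round(np.mean(t,0),1)
E
python3 - <<'E'
from h import *
st(); print(mfit(C["deck"],479,-94,4,8)); print(fit("wrist",C["deck"][:1],479,-94,8),fit("wrist",C["deck"][1:],479,-94,8))
vision.snapshot("wrist"); print([(np.round(r["position"],1),round(r["confidence"],2)) for r in spotter.tip_of("wrist","deck")[:2]])
cv2.imwrite("pics/w14.png",vision.snapshot("wrist"))
E
```

```text
t 19.25 pos [432.8 -97.9 114.7] op 63.2 F [-0.3 -0.1 -1.8] gf 45.5 q7 -1.45
(array([476.5, -94.5, 202.8]), array([0.2, 0.8, 0.9]), array([433.4, -95.4, 115.1]))
[476.8 -95.5 116.6] [478.  -96.  103.1]
[(array([480.6, -96.3,  74.2]), 0.59), (array([ 464.9, -217.6,   -2.7]), 0.45)]
```

Call:
{"op": "arm_command", "data": {"steps": [{"tx": 0.0592,"ty": -0.0005,"tz": 0.0,"ax": 0,"ay": 0,"az": 0,"grip": 0.6},{"tx": 0.0592,"ty": -0.0005,"tz": 0.04,"ax": 0,"ay": 0,"az": 0,"grip": 0.6},{"tx": 0.0592,"ty": -0.0005,"tz": 0.08,"ax": 0,"ay": 0,"az": 0,"grip": 0.6},{"tx": 0.0592,"ty": -0.0005,"tz": 0.0875,"ax": 0,"ay": 0,"az": 0,"grip": 0.6},{"tx": 0.0592,"ty": -0.0005,"tz": 0.0875,"ax": 0,"ay": 0,"az": 0,"grip": 0.6}]}}

```text
time_s: 20.2
position: [478.3, -94.4, 50.7]
eef_rot: [-3.141, -0.002, 0.003]
wrist_force: [0.1, 0.4, -1.8]
opening: 62.8
gripper_force: 45.5
```

Call:
{"op": "arm_command", "data": {"steps": [{"tx": 0,"ty": 0,"tz": 0.006,"ax": 0,"ay": 0,"az": 0,"grip": 0.6},{"tx": 0,"ty": 0,"tz": 0.01,"ax": 0,"ay": 0,"az": 0,"grip": 0.6},{"tx": 0,"ty": 0,"tz": 0.01,"ax": 0,"ay": 0,"az": 0,"grip": 0.6}]}}

```text
time_s: 20.5
position: [479.5, -94.9, 44.4]
eef_rot: [3.141, 0.002, 0.002]
wrist_force: [-0.2, 0.2, -0.4]
opening: 63.0
gripper_force: 45.5
```

Call:
{"op": "arm_command", "data": {"steps": [{"tx": 0,"ty": 0,"tz": 0.002,"ax": 0,"ay": 0,"az": 0,"grip": 0.6},{"tx": 0,"ty": 0,"tz": 0.002,"ax": 0,"ay": 0,"az": 0,"grip": 0.6}]}}

```text
time_s: 20.7
position: [479.2, -94.8, 42.5]
eef_rot: [3.141, 0.002, 0.001]
wrist_force: [-0.6, 0.0, -1.3]
opening: 63.5
gripper_force: 45.5
```

Call:
{"op": "arm_command", "data": {"steps": [{"tx": 0,"ty": 0,"tz": 0.0025,"ax": 0,"ay": 0,"az": 0,"grip": 0.6},{"tx": 0,"ty": 0,"tz": 0.0025,"ax": 0,"ay": 0,"az": 0,"grip": 0.6}]}}

```text
time_s: 20.9
position: [479.4, -94.8, 40.6]
eef_rot: [3.142, 0.002, 0.001]
wrist_force: [0.3, 0.9, 0.3]
opening: 63.1
gripper_force: 45.6
```

Call:
{"op": "arm_command", "data": {"steps": [{"tx": 0,"ty": 0,"tz": 0.0015,"ax": 0,"ay": 0,"az": 0,"grip": 0.6},{"tx": 0,"ty": 0,"tz": 0.0015,"ax": 0,"ay": 0,"az": 0,"grip": 0.6}]}}

```text
time_s: 21.1
position: [479.4, -94.8, 40.5]
eef_rot: [3.141, 0.002, 0.001]
wrist_force: [-5.0, 0.4, 12.1]
opening: 63.1
gripper_force: 46.7
```

Call:
{"op": "arm_command", "data": {"steps": [{"tx": 0,"ty": 0,"tz": -0.002,"ax": 0,"ay": 0,"az": 0,"grip": 1.0},{"tx": 0,"ty": 0,"tz": -0.002,"ax": 0,"ay": 0,"az": 0,"grip": 1.0},{"tx": 0,"ty": 0,"tz": -0.002,"ax": 0,"ay": 0,"az": 0,"grip": 1.0},{"tx": 0,"ty": 0,"tz": -0.06,"ax": 0,"ay": 0,"az": 0,"grip": 1.0},{"tx": 0,"ty": 0,"tz": -0.127,"ax": 0,"ay": 0,"az": 0,"grip": 1.0},{"tx": 0,"ty": 0,"tz": -0.127,"ax": 0,"ay": 0,"az": 0,"grip": 1.0},{"tx": 0,"ty": 0,"tz": -0.127,"ax": 0,"ay": 0,"az": 0,"grip": 1.0}]}}

```text
time_s: 21.8
position: [480.1, -94.9, 135.8]
eef_rot: [3.141, 0.002, 0.005]
wrist_force: [-0.0, -0.1, -0.4]
opening: 85.6
gripper_force: 0.0
```

```bash
python3 - <<'E'
from h import *
st(); im=vision.snapshot("wrist"); cv2.imwrite("pics/w15.png",im)
print(mfit([(32,97),(29.5,97)],477,-95,4,6)); print("deck disc",mfit([(46,76)],477,-95,3,6)); print("bottom rim",mfit([(32,80)],477,-95,2,6))
for z in (95,96,98,99,101): print(z,fit("wrist",[(32,z),(29.5,z)],477,-95,5,im=im))
print("hover s4",plan([561.5,261,100],0),plan([561.5,261,58],0))
E
```

```text
t 21.8 pos [480.1 -94.9 135.8] op 85.6 F [-0.  -0.1 -0.4] gf 0.0 q7 -1.49
(array([478.6, -95.1, 172.8]), array([0.3, 0.1, 0.7]), array([478.4, -94.7, 133.6]))
deck disc (array([476.8, -95.3, 116. ]), array([0. , 0.1, 0.1]), array([478.3, -94.6, 133.4]))
bottom rim (array([470.7, -95.5,  92.6]), array([0.1, 0. , 0.6]), array([478.7, -94.6, 133.9]))
95 [477.5 -95.  173.6]
96 [477.5 -95.  174.8]
98 [477.8 -94.8 180.8]
99 [478.  -95.  184.2]
101 [478.2 -95.  189.9]
hover s4 (array([ 0.1108, -0.4741,  0.0456]), array([-0.   ,  0.   ,  0.001])) (array([ 0.1108, -0.4741,  0.1016]), array([-0.   ,  0.   ,  0.001]))
```

Call:
{"op": "arm_command", "data": {"steps": [{"tx": 0.11,"ty": -0.474,"tz": 0.0,"ax": 0,"ay": 0,"az": 1.0,"grip": 1.0},{"tx": 0.11,"ty": -0.474,"tz": 0.05,"ax": 0,"ay": 0,"az": 1.0,"grip": 1.0},{"tx": 0.11,"ty": -0.474,"tz": 0.05,"ax": 0,"ay": 0,"az": 1.0,"grip": 1.0},{"tx": 0.11,"ty": -0.474,"tz": 0.05,"ax": 0,"ay": 0,"az": 1.0,"grip": 1.0},{"tx": 0.11,"ty": -0.474,"tz": 0.05,"ax": 0,"ay": 0,"az": 1.0,"grip": 1.0},{"tx": 0.11,"ty": -0.474,"tz": 0.05,"ax": 0,"ay": 0,"az": 1.0,"grip": 1.0},{"tx": 0.11,"ty": -0.474,"tz": 0.05,"ax": 0,"ay": 0,"az": 1.0,"grip": 1.0},{"tx": 0.11,"ty": -0.474,"tz": 0.05,"ax": 0,"ay": 0,"az": 1.0,"grip": 1.0},{"tx": 0.11,"ty": -0.474,"tz": 0.05,"ax": 0,"ay": 0,"az": 1.0,"grip": 1.0},{"tx": 0.11,"ty": -0.474,"tz": 0.1,"ax": 0,"ay": 0,"az": 1.0,"grip": 1.0}]}}

```text
time_s: 23.3
position: [552.2, 243.0, 69.7]
eef_rot: [2.658, -1.625, -0.068]
wrist_force: [-0.4, -0.3, -2.6]
opening: 85.7
gripper_force: 0.0
```

```bash
python3 - <<'E'
from h import *
st(); print(plan([561.5,261,58],-90)); cv2.imwrite("pics/w16.png",vision.snapshot("wrist")); print(mfit(C["s4"],561.5,261,2,10))
E
```

```text
t 23.3 pos [552.2 243.   69.7] op 85.7 F [-0.4 -0.3 -2.6] gf 0.0 q7 -3.01
(array([-0.0154, -0.0226,  0.015 ]), array([0.031, 0.008, 0.301]))
(array([559.8, 258.6, 207.8]), array([0.6, 0.2, 1.2]), array([549.8, 245. ,  66.4]))
```

Call:
{"op": "arm_command", "data": {"steps": [{"tx": 0,"ty": 0,"tz": 0,"ax": 0,"ay": 0,"az": -0.95,"grip": 1.0},{"tx": 0,"ty": 0,"tz": 0,"ax": 0,"ay": 0,"az": -0.95,"grip": 1.0},{"tx": 0,"ty": 0,"tz": 0,"ax": 0,"ay": 0,"az": -0.95,"grip": 1.0},{"tx": 0,"ty": 0,"tz": 0,"ax": 0,"ay": 0,"az": -0.95,"grip": 1.0},{"tx": 0,"ty": 0,"tz": 0,"ax": 0,"ay": 0,"az": -0.95,"grip": 1.0},{"tx": 0,"ty": 0,"tz": 0,"ax": 0,"ay": 0,"az": -0.95,"grip": 1.0},{"tx": 0,"ty": 0,"tz": 0,"ax": 0,"ay": 0,"az": -0.95,"grip": 1.0},{"tx": 0,"ty": 0,"tz": 0,"ax": 0,"ay": 0,"az": -0.95,"grip": 1.0},{"tx": 0,"ty": 0,"tz": 0,"ax": 0,"ay": 0,"az": -0.95,"grip": 1.0},{"tx": 0,"ty": 0,"tz": 0,"ax": 0,"ay": 0,"az": -0.95,"grip": 1.0}]}}

```text
time_s: 24.45
position: [551.7, 240.4, 70.2]
eef_rot: [-3.066, -0.626, 0.078]
wrist_force: [0.4, 0.2, 0.1]
opening: 85.2
gripper_force: 0.0
```

Call:
{"op": "arm_command", "data": {"steps": [{"tx": 0,"ty": 0,"tz": 0,"ax": 0,"ay": 0,"az": -0.75,"grip": 1.0},{"tx": 0,"ty": 0,"tz": 0,"ax": 0,"ay": 0,"az": -0.75,"grip": 1.0},{"tx": 0,"ty": 0,"tz": 0,"ax": 0,"ay": 0,"az": -0.75,"grip": 1.0},{"tx": 0,"ty": 0,"tz": 0,"ax": 0,"ay": 0,"az": -0.75,"grip": 1.0},{"tx": 0,"ty": 0,"tz": 0,"ax": 0,"ay": 0,"az": -0.75,"grip": 1.0},{"tx": 0,"ty": 0,"tz": 0,"ax": 0,"ay": 0,"az": -0.75,"grip": 1.0},{"tx": 0,"ty": 0,"tz": 0,"ax": 0,"ay": 0,"az": -0.75,"grip": 1.0},{"tx": 0,"ty": 0,"tz": 0,"ax": 0,"ay": 0,"az": -0.75,"grip": 1.0}]}}

```text
time_s: 25.25
position: [552.0, 240.4, 70.6]
eef_rot: [-2.184, -2.206, 0.053]
wrist_force: [-0.4, 0.3, -0.1]
opening: 85.6
gripper_force: 0.0
```

```bash
python3 - <<'E'
from h import *
st(); print(plan([560.5,260,58],90)); print(mfit(C["s4"],560.5,260,2,10))
E
```

```text
t 25.25 pos [552.  240.4  70.6] op 85.6 F [-0.4  0.3 -0.1] gf 0.0 q7 -0.52
(array([0.026 , 0.0124, 0.0162]), array([-0.032, -0.001,  0.006]))
(array([560.6, 259.3, 203.4]), array([0.1, 0.1, 1.4]), array([552. , 240.3,  70.6]))
```

Call:
{"op": "arm_command", "data": {"steps": [{"tx": 0.0253,"ty": 0.0115,"tz": 0.0165,"ax": -0.032,"ay": 0,"az": 0.006,"grip": 1.0},{"tx": 0.0253,"ty": 0.0115,"tz": 0.0165,"ax": -0.032,"ay": 0,"az": 0.006,"grip": 1.0},{"tx": 0.0253,"ty": 0.0115,"tz": 0.0165,"ax": -0.032,"ay": 0,"az": 0.006,"grip": 1.0}]}}

```text
time_s: 25.65
position: [558.5, 260.5, 56.6]
eef_rot: [-2.227, -2.212, 0.004]
wrist_force: [0.5, 0.4, -0.4]
opening: 85.3
gripper_force: 0.0
```

```bash
python3 - <<'E'
from h import *
st(); m=mfit(C["s4"],560.5,260,4,5); print(m); print(plan([m[0][0],m[0][1],-36],90))
E
```

```text
t 25.65 pos [558.5 260.5  56.6] op 85.3 F [ 0.5  0.4 -0.4] gf 0.0 q7 -0.58
(array([560.8, 258.9, 197.9]), array([0.3, 0.3, 0.9]), array([559.1, 260. ,  56.7]))
(array([-0.0014,  0.002 ,  0.1234]), array([-0.001,  0.   , -0.005]))
```

Call:
{"op": "arm_command", "data": {"steps": [{"tx": -0.0015,"ty": 0.0023,"tz": 0.06,"ax": 0,"ay": 0,"az": -0.005,"grip": 1.0},{"tx": -0.0015,"ty": 0.0023,"tz": 0.11,"ax": 0,"ay": 0,"az": -0.005,"grip": 1.0},{"tx": -0.0015,"ty": 0.0023,"tz": 0.1236,"ax": 0,"ay": 0,"az": -0.005,"grip": 1.0},{"tx": -0.0015,"ty": 0.0023,"tz": 0.1236,"ax": 0,"ay": 0,"az": -0.005,"grip": 1.0},{"tx": -0.0015,"ty": 0.0023,"tz": 0.1236,"ax": 0,"ay": 0,"az": -0.005,"grip": 0.6},{"tx": -0.0015,"ty": 0.0023,"tz": 0.1236,"ax": 0,"ay": 0,"az": -0.005,"grip": 0.6},{"tx": -0.0015,"ty": 0.0023,"tz": 0.1236,"ax": 0,"ay": 0,"az": -0.005,"grip": 0.6},{"tx": -0.0015,"ty": 0.0023,"tz": 0.1236,"ax": 0,"ay": 0,"az": -0.005,"grip": 0.6},{"tx": -0.0015,"ty": 0.0023,"tz": 0.1236,"ax": 0,"ay": 0,"az": -0.005,"grip": 0.6}], "grip_force": 40}}

```text
time_s: 26.75
position: [562.3, 260.8, -33.7]
eef_rot: [-2.219, -2.224, -0.004]
wrist_force: [-0.8, -1.1, 6.2]
opening: 63.2
gripper_force: 43.4
```

Call:
{"op": "arm_command", "data": {"steps": [{"tx": 0,"ty": 0,"tz": -0.05,"ax": 0,"ay": 0,"az": 0,"grip": 0.6},{"tx": 0,"ty": 0,"tz": -0.11,"ax": 0,"ay": 0,"az": 0,"grip": 0.6},{"tx": 0,"ty": 0,"tz": -0.17,"ax": 0,"ay": 0,"az": 0,"grip": 0.6},{"tx": 0,"ty": 0,"tz": -0.208,"ax": 0,"ay": 0,"az": 0,"grip": 0.6},{"tx": 0,"ty": 0,"tz": -0.208,"ax": 0,"ay": 0,"az": 0,"grip": 0.6}]}}

```text
time_s: 27.25
position: [564.2, 261.8, 127.0]
eef_rot: [2.217, 2.222, 0.015]
wrist_force: [-0.1, 0.1, -1.1]
opening: 62.7
gripper_force: 44.5
```

```bash
cat >> h.py <<'E'
def mst(k=4):
    a=[]
    for i in range(k): a.append(ctrl.sense()["position"]); vision.snapshot("wrist")
    st(); return np.mean(a,0)
def go(X,head,m=None):
    """command from averaged TCP m to X at heading"""
    s=ctrl.sense(); Rc=R.from_rotvec(s["eef_rot"]); m=mst() if m is None else m
    t=Rc.inv().apply(np.array(X)-m)/750
    return np.round(m,1),np.round(t,4),plan(X,head)[1]
E
python3 - <<'E'
from h import *
print(go([478,-95,120],90))
E
```

```text
t 27.45 pos [560.2 259.5 118.7] op 62.7 F [ 0.3  0.7 -2.1] gf 44.5 q7 -0.56
(array([562.3, 260.7, 122.9]), array([-0.474 , -0.1135,  0.0005]), array([-0.002,  0.   ,  0.001]))
```

Call:
{"op": "arm_command", "data": {"steps": [{"tx": -0.4728,"ty": -0.109,"tz": 0,"ax": 0,"ay": 0,"az": 0,"grip": 0.6},{"tx": -0.4728,"ty": -0.109,"tz": 0,"ax": 0,"ay": 0,"az": 0,"grip": 0.6},{"tx": -0.4728,"ty": -0.109,"tz": 0,"ax": 0,"ay": 0,"az": 0,"grip": 0.6},{"tx": -0.4728,"ty": -0.109,"tz": 0,"ax": 0,"ay": 0,"az": 0,"grip": 0.6},{"tx": -0.4728,"ty": -0.109,"tz": 0,"ax": 0,"ay": 0,"az": 0,"grip": 0.6},{"tx": -0.4728,"ty": -0.109,"tz": 0,"ax": 0,"ay": 0,"az": 0,"grip": 0.6},{"tx": -0.4728,"ty": -0.109,"tz": 0,"ax": 0,"ay": 0,"az": 0,"grip": 0.6},{"tx": -0.4728,"ty": -0.109,"tz": 0,"ax": 0,"ay": 0,"az": 0,"grip": 0.6},{"tx": -0.4728,"ty": -0.109,"tz": 0,"ax": 0,"ay": 0,"az": 0,"grip": 0.6},{"tx": -0.4728,"ty": -0.109,"tz": 0,"ax": 0,"ay": 0,"az": 0,"grip": 0.6}]}}

```text
time_s: 28.45
position: [479.4, -94.1, 118.6]
eef_rot: [-2.216, -2.222, 0.003]
wrist_force: [1.0, 0.3, -1.2]
opening: 62.9
gripper_force: 44.5
```

Call:
{"op": "arm_command", "data": {"steps": [{"tx": 0,"ty": 0,"tz": 0,"ax": 0,"ay": 0,"az": 0,"grip": 0.6},{"tx": 0,"ty": 0,"tz": 0,"ax": 0,"ay": 0,"az": 0,"grip": 0.6},{"tx": 0,"ty": 0,"tz": 0,"ax": 0,"ay": 0,"az": 0,"grip": 0.6}]}}

```text
time_s: 28.75
position: [480.0, -93.8, 119.3]
eef_rot: [-2.215, -2.225, 0.003]
wrist_force: [-0.3, 0.2, -1.0]
opening: 63.2
gripper_force: 44.5
```

```bash
python3 - <<'E'
from h import *
print(go([478.5,-95.1,67],90))
E
```

```text
t 28.95 pos [479.9 -94.6 119.4] op 62.9 F [ 0.1  0.4 -0.6] gf 44.5 q7 0.12
(array([480. , -94.2, 119.3]), array([-0.0013, -0.0018,  0.0698]), array([-0.002, -0.   ,  0.002]))
```

Call:
{"op": "arm_command", "data": {"steps": [{"tx": -0.0013,"ty": -0.0018,"tz": 0.03,"ax": 0,"ay": 0,"az": 0,"grip": 0.6},{"tx": -0.0013,"ty": -0.0018,"tz": 0.06,"ax": 0,"ay": 0,"az": 0,"grip": 0.6},{"tx": -0.0013,"ty": -0.0018,"tz": 0.0737,"ax": 0,"ay": 0,"az": 0,"grip": 0.6},{"tx": -0.0013,"ty": -0.0018,"tz": 0.0737,"ax": 0,"ay": 0,"az": 0,"grip": 0.6},{"tx": -0.0013,"ty": -0.0018,"tz": 0.0737,"ax": 0,"ay": 0,"az": 0,"grip": 0.6}]}}

```text
time_s: 29.45
position: [478.8, -96.0, 64.8]
eef_rot: [-2.218, -2.223, 0.002]
wrist_force: [0.1, -0.3, -0.7]
opening: 62.9
gripper_force: 44.5
```

Call:
{"op": "arm_command", "data": {"steps": [{"tx": 0,"ty": 0,"tz": 0.004,"ax": 0,"ay": 0,"az": 0,"grip": 0.6},{"tx": 0,"ty": 0,"tz": 0.0055,"ax": 0,"ay": 0,"az": 0,"grip": 0.6},{"tx": 0,"ty": 0,"tz": 0.0055,"ax": 0,"ay": 0,"az": 0,"grip": 0.6}]}}

```text
time_s: 29.75
position: [478.5, -95.8, 60.3]
eef_rot: [-2.218, -2.223, 0.002]
wrist_force: [-0.6, 1.1, -0.2]
opening: 62.9
gripper_force: 44.5
```

Call:
{"op": "arm_command", "data": {"steps": [{"tx": 0,"ty": 0,"tz": 0.002,"ax": 0,"ay": 0,"az": 0,"grip": 0.6},{"tx": 0,"ty": 0,"tz": 0.003,"ax": 0,"ay": 0,"az": 0,"grip": 0.6},{"tx": 0,"ty": 0,"tz": 0.003,"ax": 0,"ay": 0,"az": 0,"grip": 0.6}]}}

```text
time_s: 30.05
position: [478.6, -95.9, 59.1]
eef_rot: [-2.218, -2.223, 0.002]
wrist_force: [-5.6, 2.1, 12.0]
opening: 63.1
gripper_force: 45.7
```

Call:
{"op": "arm_command", "data": {"steps": [{"tx": 0,"ty": 0,"tz": -0.002,"ax": 0,"ay": 0,"az": 0,"grip": 1.0},{"tx": 0,"ty": 0,"tz": -0.002,"ax": 0,"ay": 0,"az": 0,"grip": 1.0},{"tx": 0,"ty": 0,"tz": -0.002,"ax": 0,"ay": 0,"az": 0,"grip": 1.0},{"tx": 0,"ty": 0,"tz": -0.06,"ax": 0,"ay": 0,"az": 0,"grip": 1.0},{"tx": 0,"ty": 0,"tz": -0.1225,"ax": 0,"ay": 0,"az": 0,"grip": 1.0},{"tx": 0,"ty": 0,"tz": -0.1225,"ax": 0,"ay": 0,"az": 0,"grip": 1.0},{"tx": 0,"ty": 0,"tz": -0.1225,"ax": 0,"ay": 0,"az": 0,"grip": 1.0},{"tx": 0,"ty": 0,"tz": -0.1225,"ax": 0,"ay": 0,"az": 0,"grip": 1.0}]}}

```text
time_s: 30.85
position: [477.9, -95.9, 148.6]
eef_rot: [-2.217, -2.222, 0.004]
wrist_force: [0.2, -0.1, -0.5]
opening: 85.4
gripper_force: 0.0
```

```bash
python3 - <<'E'
from h import *
im=vision.snapshot("wrist"); cv2.imwrite("pics/w17.png",im)
for z in (112,116): print(z,mfit([(32,z),(29.5,z)],478,-95,3,6))
# free ellipse size: score vs z
for z in range(106,122,2): print(z,fit("wrist",[(29.5,z)],478,-95,5,im=im),fit("wrist",[(32,z)],478,-95,5,im=im))
print("pan lower",fit("wrist",[(32,80)],478,-95,5,im=im),"deck",fit("wrist",[(46,76)],478,-95,5,im=im))
crop=im[110:330,160:400]; cv2.imwrite("pics/w17c.png",cv2.resize(crop,None,fx=2.5,fy=2.5,interpolation=cv2.INTER_CUBIC))
print(go([553.5,110,64],90))
E
```

```text
112 (array([478.3, -97.5, 196.3]), array([0.1, 0. , 0.7]), array([477.7, -95.8, 148.2]))
116 (array([478.5, -96.3, 185.5]), array([0. , 0.1, 1. ]), array([478. , -95.9, 148.7]))
106 [478.5 -99.5 115.9] [478.8 -96.5 106.4]
108 [478.5 -98.5 122.8] [478.8 -96.  109.8]
110 [478.5 -98.  124.3] [478.8 -95.5 103.9]
112 [478.8 -97.8 124.4] [477.5 -95.2  99.7]
114 [478.5 -97.2 124.8] [477.8 -93.  101.7]
116 [478.5 -96.5 122. ] [477.2 -92.5  98.9]
118 [479.  -93.8 117.4] [477.5 -91.   96.9]
120 [478.8 -93.2 115.5] [476.5 -90.5 100.7]
pan lower [477.2 -96.2  73.4] deck [477.2 -96.2 114. ]
t 31.4 pos [478.5 -95.9 149.5] op 85.4 F [-0.6 -0.5 -0.1] gf 0.0 q7 0.13
(array([478.4, -95.9, 149.3]), array([0.2743, 0.1012, 0.1134]), array([-0.002, -0.   ,  0.001]))
```

View pics/w17c.png

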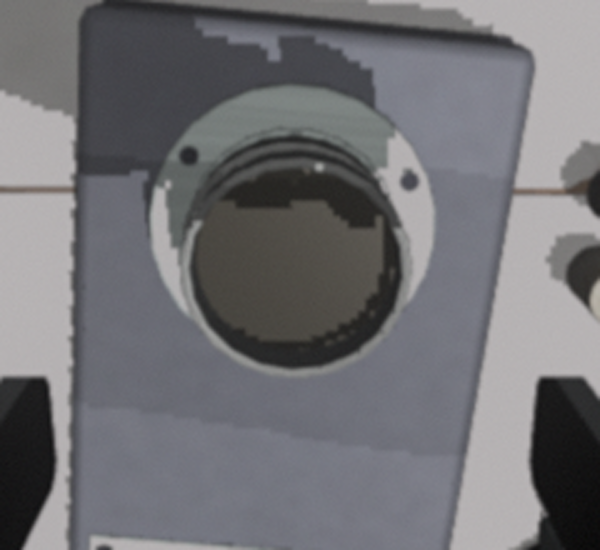

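Call:
{"op": "arm_command", "data": {"steps": [{"tx": 0.274,"ty": 0.101,"tz": 0,"ax": 0,"ay": 0,"az": 0,"grip": 1.0},{"tx": 0.274,"ty": 0.101,"tz": 0,"ax": 0,"ay": 0,"az": 0,"grip": 1.0},{"tx": 0.274,"ty": 0.101,"tz": 0.113,"ax": 0,"ay": 0,"az": 0,"grip": 1.0},{"tx": 0.274,"ty": 0.101,"tz": 0.113,"ax": 0,"ay": 0,"az": 0,"grip": 1.0},{"tx": 0.274,"ty": 0.101,"tz": 0.113,"ax": 0,"ay": 0,"az": 0,"grip": 1.0},{"tx": 0.274,"ty": 0.101,"tz": 0.113,"ax": 0,"ay": 0,"az": 0,"grip": 1.0},{"tx": 0.274,"ty": 0.101,"tz": 0.113,"ax": 0,"ay": 0,"az": 0,"grip": 1.0},{"tx": 0.274,"ty": 0.101,"tz": 0.113,"ax": 0,"ay": 0,"az": 0,"grip": 1.0},{"tx": 0.274,"ty": 0.101,"tz": 0.113,"ax": 0,"ay": 0,"az": 0,"grip": 1.0}]}}

```text
time_s: 32.3
position: [554.4, 108.1, 65.8]
eef_rot: [-2.222, -2.221, 0.001]
wrist_force: [-0.9, -0.3, 0.8]
opening: 85.7
gripper_force: 0.0
```

```bash
cat >> h.py <<'E'
def pick(k,x,y,z,head=90):
    m=mfit(C[k],x,y,3,14); print(m); 
    print([(np.round(r["position"]),round(r["confidence"],2)) for r in spotter.tip_of("wrist",{"l":"lid","s":"sieve_1","p":"pan"}[k[0]])[:3]])
    print("go",go([m[0][0],m[0][1],z],head,m[2])); st()
E
python3 - <<'E'
from h import *
pick("s3",553.5,110.5,-35)
E
```

```text
(array([552.4, 110. , 203.3]), array([0.1, 0. , 0.6]), array([554.3, 108.3,  65.8]))
[(array([415., 233.,  -4.]), 0.9), (array([559., 108.,   0.]), 0.64)]
go (array([554.3, 108.3,  65.8]), array([ 0.0023, -0.0024,  0.1344]), array([-0.001, -0.   ,  0.001]))
t 32.5 pos [554.  109.   65.5] op 85.6 F [ 0.7 -0.2 -1.1] gf 0.0 q7 -0.31
```

Call:
{"op": "arm_command", "data": {"steps": [{"tx": 0.0023,"ty": -0.0024,"tz": 0.06,"ax": 0,"ay": 0,"az": 0,"grip": 1.0},{"tx": 0.0023,"ty": -0.0024,"tz": 0.12,"ax": 0,"ay": 0,"az": 0,"grip": 1.0},{"tx": 0.0023,"ty": -0.0024,"tz": 0.1344,"ax": 0,"ay": 0,"az": 0,"grip": 1.0},{"tx": 0.0023,"ty": -0.0024,"tz": 0.1344,"ax": 0,"ay": 0,"az": 0,"grip": 1.0},{"tx": 0.0023,"ty": -0.0024,"tz": 0.1344,"ax": 0,"ay": 0,"az": 0,"grip": 1.0},{"tx": 0.0023,"ty": -0.0024,"tz": 0.1344,"ax": 0,"ay": 0,"az": 0,"grip": 0.6},{"tx": 0.0023,"ty": -0.0024,"tz": 0.1344,"ax": 0,"ay": 0,"az": 0,"grip": 0.6},{"tx": 0.0023,"ty": -0.0024,"tz": 0.1344,"ax": 0,"ay": 0,"az": 0,"grip": 0.6},{"tx": 0.0023,"ty": -0.0024,"tz": 0.1344,"ax": 0,"ay": 0,"az": 0,"grip": 0.6},{"tx": 0.0023,"ty": -0.0024,"tz": 0.1344,"ax": 0,"ay": 0,"az": 0,"grip": 0.6}], "grip_force": 40}}

```text
time_s: 33.5
position: [553.4, 111.8, -33.8]
eef_rot: [2.219, 2.223, 0.002]
wrist_force: [-0.2, -0.3, 5.1]
opening: 61.4
gripper_force: 43.5
```

Call:
{"op": "arm_command", "data": {"steps": [{"tx": 0,"ty": 0,"tz": -0.06,"ax": 0,"ay": 0,"az": 0,"grip": 0.6},{"tx": 0,"ty": 0,"tz": -0.12,"ax": 0,"ay": 0,"az": 0,"grip": 0.6},{"tx": 0,"ty": 0,"tz": -0.18,"ax": 0,"ay": 0,"az": 0,"grip": 0.6},{"tx": 0,"ty": 0,"tz": -0.213,"ax": 0,"ay": 0,"az": 0,"grip": 0.6},{"tx": -0.2744,"ty": -0.099,"tz": -0.213,"ax": 0,"ay": 0,"az": 0,"grip": 0.6},{"tx": -0.2744,"ty": -0.099,"tz": -0.213,"ax": 0,"ay": 0,"az": 0,"grip": 0.6},{"tx": -0.2744,"ty": -0.099,"tz": -0.213,"ax": 0,"ay": 0,"az": 0,"grip": 0.6},{"tx": -0.2744,"ty": -0.099,"tz": -0.213,"ax": 0,"ay": 0,"az": 0,"grip": 0.6},{"tx": -0.2744,"ty": -0.099,"tz": -0.213,"ax": 0,"ay": 0,"az": 0,"grip": 0.6},{"tx": -0.2744,"ty": -0.099,"tz": -0.213,"ax": 0,"ay": 0,"az": 0,"grip": 0.6}]}}

```text
time_s: 34.5
position: [477.2, -98.7, 125.1]
eef_rot: [2.226, 2.216, -0.003]
wrist_force: [0.7, 0.7, -0.5]
opening: 61.2
gripper_force: 44.9
```

Call:
{"op": "arm_command", "data": {"steps": [{"tx": 0,"ty": 0,"tz": 0,"ax": 0,"ay": 0,"az": 0,"grip": 0.6},{"tx": 0,"ty": 0,"tz": 0,"ax": 0,"ay": 0,"az": 0,"grip": 0.6},{"tx": 0,"ty": 0,"tz": 0,"ax": 0,"ay": 0,"az": 0,"grip": 0.6}]}}

```text
time_s: 34.8
position: [478.7, -93.0, 124.0]
eef_rot: [-2.215, -2.226, 0.002]
wrist_force: [0.7, 0.5, -0.1]
opening: 61.7
gripper_force: 44.8
```

```bash
python3 - <<'E'
from h import *
print(go([478.3,-95.8,80],90))
E
```

```text
t 35.0 pos [478.3 -93.9 123.7] op 61.1 F [ 0.4  0.1 -0.5] gf 44.8 q7 0.12
(array([478.6, -93.3, 123.9]), array([-0.0033, -0.0002,  0.0585]), array([-0.002, -0.   ,  0.002]))
```

```bash
python3 - <<'E'
from h import *
for z in(181,184,187): print(z,mfit([(32,z),(29.5,z)],478.3,-96,2,12))
im=vision.snapshot("wrist"); cv2.imwrite("pics/w18.png",im)
old=cv2.imread("pics/w13.png")  # pan held, TCP z -40
g=cv2.cvtColor(im,cv2.COLOR_BGR2GRAY); o=cv2.cvtColor(old,cv2.COLOR_BGR2GRAY)
for r in range(210,372,6): print(r," ".join("%3d"%v for v in g[r,190:366:8]),"|"," ".join("%3d"%v for v in o[r,190:366:16]))
E
```

```text
181 (array([478. , -96.9, 157.2]), array([0. , 0.1, 0.4]), array([478.3, -94. , 123.7]))
184 (array([477.8, -95.8, 174.6]), array([0. , 0. , 0.1]), array([478.2, -94.2, 123.7]))
187 (array([477.8, -92.5, 137. ]), array([1. , 0. , 0.2]), array([478.2, -94.4, 123.8]))
210 128 128 126 104 113  72  44  42  41  43  44  46  44  45  42  46  53 205 206 140 143 143 | 161 162 161 160 160 159 161 160 158 157  87
216 129 129 127 110 114  79  42  42  44  44  44  44  46  47  47  66  49 120 205 139 141 141 | 162 162 161 160 156 121 118 160 161 160  97
222 129 128 127 122 126  79  42  43  42  50  59  75  72  45  45  46  46 160 205 141 144 142 | 162 161 160 162  48  51  50  50 160 160 159
228 126 127 128 126 203  44  42  73  81  82  61  68  77  80  86  70  47  83 201 139 142 139 | 163 162 160  46  50  70  98  52  94 160 160
234 127 128 127 128  75  44  81  75  32  19  68  19  65  59  71  81  82  47 136 139 138 141 | 161 161 162  46 128 105 108 130  50 161 159
240 125 128 128 125  46  82  26  32  69  47  16  72  16  68  67  70  46  83  47 142 141 141 | 161 161  89 110 116 115 117 115 114 159 161
246 1
[... 2192 characters left out ...]
30  37  89
342  19 119 134 133 136 155  44  46  45  44  44  42  42  44  41  40  82 140 141 127 205  26 |   9  98  66  27  28  29  31  28  28  55 159
348  19  34 203 203 204 201 154 152  43  44  42  44  42  42  43 150 144 142 142 117 171  13 |   8  99  98  28  30  31  30  29  29 160 159
354  16  17 204 203 203 203 194 113 156 153 142 103 141 150 150 201 193 179 155 135 206  15 |  10  98 100  65  28  29  30  30  56 158 160
360  17  20 203 203  57  57  39  58 166 202 202 148 184 199 140  57  56  17  44 182 108  18 |   9  98  24  23  51  39  49  39  39  39 157
366  18  17 140 205  18  20  21  20  19  19  14  41  18  16  18  17  13  14  15  40  13  14 |  11  96   6  12   8   9   7   7   8  11  52
```

Call:
{"op": "arm_command", "data": {"steps": [{"tx": -0.0029,"ty": 0,"tz": 0.03,"ax": 0,"ay": 0,"az": 0,"grip": 0.6},{"tx": -0.0029,"ty": 0,"tz": 0.0583,"ax": 0,"ay": 0,"az": 0,"grip": 0.6},{"tx": -0.0029,"ty": 0,"tz": 0.0583,"ax": 0,"ay": 0,"az": 0,"grip": 0.6},{"tx": -0.0029,"ty": 0,"tz": 0.0583,"ax": 0,"ay": 0,"az": 0,"grip": 0.6},{"tx": -0.0029,"ty": 0,"tz": 0.0583,"ax": 0,"ay": 0,"az": 0,"grip": 0.6}]}}

```text
time_s: 35.85
position: [478.9, -96.8, 81.3]
eef_rot: [-2.219, -2.224, 0.001]
wrist_force: [1.2, -0.8, -1.2]
opening: 61.5
gripper_force: 44.8
```

Call:
{"op": "arm_command", "data": {"steps": [{"tx": 0,"ty": 0,"tz": 0.0045,"ax": 0,"ay": 0,"az": 0,"grip": 0.6},{"tx": 0,"ty": 0,"tz": 0.006,"ax": 0,"ay": 0,"az": 0,"grip": 0.6},{"tx": 0,"ty": 0,"tz": 0.006,"ax": 0,"ay": 0,"az": 0,"grip": 0.6}]}}

```text
time_s: 36.15
position: [478.1, -96.7, 75.7]
eef_rot: [-2.218, -2.223, 0.002]
wrist_force: [-0.1, 1.0, -1.8]
opening: 61.2
gripper_force: 44.8
```

Call:
{"op": "arm_command", "data": {"steps": [{"tx": 0,"ty": 0,"tz": 0.002,"ax": 0,"ay": 0,"az": 0,"grip": 0.6},{"tx": 0,"ty": 0,"tz": 0.002,"ax": 0,"ay": 0,"az": 0,"grip": 0.6}]}}

```text
time_s: 36.35
position: [478.2, -96.7, 74.2]
eef_rot: [-2.218, -2.223, 0.002]
wrist_force: [0.2, -0.1, -0.3]
opening: 61.7
gripper_force: 44.9
```

Call:
{"op": "arm_command", "data": {"steps": [{"tx": 0,"ty": 0,"tz": 0.002,"ax": 0,"ay": 0,"az": 0,"grip": 0.6},{"tx": 0,"ty": 0,"tz": 0.002,"ax": 0,"ay": 0,"az": 0,"grip": 0.6}]}}

```text
time_s: 36.55
position: [478.4, -96.8, 74.0]
eef_rot: [-2.218, -2.223, 0.002]
wrist_force: [-4.7, 0.1, 12.7]
opening: 61.4
gripper_force: 46.5
```

Call:
{"op": "arm_command", "data": {"steps": [{"tx": 0,"ty": 0,"tz": -0.002,"ax": 0,"ay": 0,"az": 0,"grip": 1.0},{"tx": 0,"ty": 0,"tz": -0.002,"ax": 0,"ay": 0,"az": 0,"grip": 1.0},{"tx": 0,"ty": 0,"tz": -0.002,"ax": 0,"ay": 0,"az": 0,"grip": 1.0},{"tx": 0,"ty": 0,"tz": -0.06,"ax": 0,"ay": 0,"az": 0,"grip": 1.0},{"tx": 0,"ty": 0,"tz": -0.13,"ax": 0,"ay": 0,"az": 0,"grip": 1.0},{"tx": 0,"ty": 0,"tz": -0.13,"ax": 0,"ay": 0,"az": 0,"grip": 1.0},{"tx": 0,"ty": 0,"tz": -0.13,"ax": 0,"ay": 0,"az": 0,"grip": 1.0},{"tx": 0,"ty": 0,"tz": -0.13,"ax": 0,"ay": 0,"az": 0,"grip": 1.0}]}}

```text
time_s: 37.35
position: [477.7, -96.6, 169.0]
eef_rot: [-2.217, -2.222, 0.004]
wrist_force: [-0.2, -0.1, -0.8]
opening: 85.3
gripper_force: 0.0
```

```bash
python3 - <<'E'
from h import *
print(mfit([(32,133),(29.5,133)],478,-96,3,6)); im=vision.snapshot("wrist")
for z in (125,129,133,137,141): print(z,fit("wrist",[(29.5,z)],478,-96,5,im=im))
st()
E
```

```text
(array([478. , -98.7, 195.7]), array([0.2, 0.1, 0.4]), array([477.4, -96.6, 168.7]))
125 [ 478.5 -103.   104.9]
129 [478.2 -99.8 123.8]
133 [478.  -99.  124.8]
137 [478.2 -97.5 119.2]
141 [478.2 -94.5 115.6]
t 37.55 pos [477.5 -96.6 168.8] op 85.4 F [-0.   0.8 -1.2] gf 0.0 q7 0.13
```

Call:
{"op": "arm_command", "data": {"steps": [{"tx": 0.438,"ty": -0.0765,"tz": 0,"ax": 0,"ay": 0,"az": 1.0,"grip": 1.0},{"tx": 0.438,"ty": -0.0765,"tz": 0,"ax": 0,"ay": 0,"az": 1.0,"grip": 1.0},{"tx": 0.438,"ty": -0.0765,"tz": 0,"ax": 0,"ay": 0,"az": 1.0,"grip": 1.0},{"tx": 0.438,"ty": -0.0765,"tz": 0,"ax": 0,"ay": 0,"az": 1.0,"grip": 1.0},{"tx": 0.438,"ty": -0.0765,"tz": 0.05,"ax": 0,"ay": 0,"az": 1.0,"grip": 1.0},{"tx": 0.438,"ty": -0.0765,"tz": 0.13,"ax": 0,"ay": 0,"az": 1.0,"grip": 1.0},{"tx": 0.438,"ty": -0.0765,"tz": 0.13,"ax": 0,"ay": 0,"az": 1.0,"grip": 1.0},{"tx": 0.438,"ty": -0.0765,"tz": 0.13,"ax": 0,"ay": 0,"az": 1.0,"grip": 1.0},{"tx": 0.438,"ty": -0.0765,"tz": 0.13,"ax": 0,"ay": 0,"az": 1.0,"grip": 1.0},{"tx": 0.438,"ty": -0.0765,"tz": 0.13,"ax": 0,"ay": 0,"az": 1.0,"grip": 1.0}]}}

```text
time_s: 38.55
position: [417.0, 233.8, 70.0]
eef_rot: [3.119, 0.371, -0.011]
wrist_force: [1.1, 0.1, 0.2]
opening: 85.7
gripper_force: 0.0
```

Call:
{"op": "arm_command", "data": {"steps": [{"tx": 0,"ty": 0,"tz": 0,"ax": 0,"ay": 0,"az": 0.045,"grip": 1.0},{"tx": 0,"ty": 0,"tz": 0,"ax": 0,"ay": 0,"az": 0.045,"grip": 1.0}]}}

```text
time_s: 38.75
position: [419.4, 231.6, 71.9]
eef_rot: [3.13, 0.262, -0.006]
wrist_force: [-0.4, -0.1, 0.4]
opening: 85.3
gripper_force: 0.0
```

```bash
python3 - <<'E'
from h import *
pick("s2",421,232,-35,0)
E
```

```text
(array([418.5, 228.8, 206.3]), array([0. , 0. , 0.5]), array([419.5, 231.6,  72.1]))
[(array([415., 231.,  -2.]), 0.96)]
go (array([419.5, 231.6,  72.1]), array([-0.0016,  0.0035,  0.1428]), array([0.   , 0.002, 0.108]))
t 38.95 pos [419.9 231.5  72.6] op 85.5 F [ 0.3 -0.2  0.1] gf 0.0 q7 -2.03
```

Call:
{"op": "arm_command", "data": {"steps": [{"tx": -0.0016,"ty": 0.0035,"tz": 0.03,"ax": 0,"ay": 0,"az": 0.108,"grip": 1.0},{"tx": -0.0016,"ty": 0.0035,"tz": 0.07,"ax": 0,"ay": 0,"az": 0.108,"grip": 1.0},{"tx": -0.0036,"ty": 0.0035,"tz": 0.125,"ax": 0,"ay": 0,"az": 0.108,"grip": 1.0},{"tx": -0.0036,"ty": 0.0035,"tz": 0.1428,"ax": 0,"ay": 0,"az": 0.108,"grip": 1.0},{"tx": -0.0036,"ty": 0.0035,"tz": 0.1428,"ax": 0,"ay": 0,"az": 0.108,"grip": 1.0},{"tx": -0.0036,"ty": 0.0035,"tz": 0.1428,"ax": 0,"ay": 0,"az": 0.108,"grip": 1.0},{"tx": -0.0036,"ty": 0.0035,"tz": 0.1428,"ax": 0,"ay": 0,"az": 0.108,"grip": 1.0}]}}

```text
time_s: 39.65
position: [418.9, 229.4, -32.6]
eef_rot: [-3.14, 0.003, -0.001]
wrist_force: [1.1, -0.2, 0.3]
opening: 85.2
gripper_force: 0.0
```

Call:
{"op": "arm_command", "data": {"steps": [{"tx": 0,"ty": 0,"tz": 0,"ax": 0,"ay": 0,"az": 0,"grip": 0.6},{"tx": 0,"ty": 0,"tz": 0,"ax": 0,"ay": 0,"az": 0,"grip": 0.6},{"tx": 0,"ty": 0,"tz": 0,"ax": 0,"ay": 0,"az": 0,"grip": 0.6},{"tx": 0,"ty": 0,"tz": 0,"ax": 0,"ay": 0,"az": 0,"grip": 0.6},{"tx": 0,"ty": 0,"tz": 0,"ax": 0,"ay": 0,"az": 0,"grip": 0.6}], "grip_force": 40}}

```text
time_s: 40.15
position: [418.4, 229.1, -33.0]
eef_rot: [-3.141, 0.003, 0.001]
wrist_force: [-1.9, -1.2, 6.9]
opening: 62.0
gripper_force: 42.6
```

Call:
{"op": "arm_command", "data": {"steps": [{"tx": 0,"ty": 0,"tz": -0.06,"ax": 0,"ay": 0,"az": 0,"grip": 0.6},{"tx": 0,"ty": 0,"tz": -0.12,"ax": 0,"ay": 0,"az": 0,"grip": 0.6},{"tx": 0,"ty": 0,"tz": -0.18,"ax": 0,"ay": 0,"az": 0,"grip": 0.6},{"tx": 0,"ty": 0,"tz": -0.215,"ax": 0,"ay": 0,"az": 0,"grip": 0.6},{"tx": 0,"ty": 0,"tz": -0.215,"ax": 0,"ay": 0,"az": 0,"grip": 0.6},{"tx": 0,"ty": 0,"tz": -0.215,"ax": 0,"ay": 0,"az": 0,"grip": 0.6},{"tx": 0,"ty": 0,"tz": -0.215,"ax": 0,"ay": 0,"az": 0,"grip": 0.6}]}}

```text
time_s: 40.85
position: [417.0, 228.1, 125.8]
eef_rot: [3.14, -0.003, -0.006]
wrist_force: [-0.1, 0.5, -1.6]
opening: 61.2
gripper_force: 45.3
```

```bash
python3 - <<'E'
from h import *
print(go([478,-97.3,125],0))
s=ctrl.sense()["position"]
print(mfit([(32,s[2]+66),(29.5,s[2]+66)],s[0],s[1],2,8))
E
```

```text
t 41.05 pos [417.2 228.3 125.8] op 62.0 F [-0.9 -0.2 -1.3] gf 45.3 q7 -2.18
(array([417. , 228.1, 125.6]), array([0.0822, 0.4338, 0.001 ]), array([ 0.001,  0.003, -0.001]))
(array([418.5, 227.8, 190.1]), array([0. , 0. , 3.5]), array([417.3, 228.3, 125.9]))
```

Call:
{"op": "arm_command", "data": {"steps": [{"tx": 0.0815,"ty": 0.434,"tz": 0,"ax": 0,"ay": 0,"az": 0,"grip": 0.6},{"tx": 0.0815,"ty": 0.434,"tz": 0,"ax": 0,"ay": 0,"az": 0,"grip": 0.6},{"tx": 0.0815,"ty": 0.434,"tz": 0,"ax": 0,"ay": 0,"az": 0,"grip": 0.6},{"tx": 0.0815,"ty": 0.434,"tz": 0,"ax": 0,"ay": 0,"az": 0,"grip": 0.6},{"tx": 0.0815,"ty": 0.434,"tz": 0,"ax": 0,"ay": 0,"az": 0,"grip": 0.6},{"tx": 0.0815,"ty": 0.434,"tz": 0,"ax": 0,"ay": 0,"az": 0,"grip": 0.6},{"tx": 0.0815,"ty": 0.434,"tz": 0,"ax": 0,"ay": 0,"az": 0,"grip": 0.6},{"tx": 0.0815,"ty": 0.434,"tz": 0,"ax": 0,"ay": 0,"az": 0,"grip": 0.6},{"tx": 0.0815,"ty": 0.434,"tz": 0,"ax": 0,"ay": 0,"az": 0,"grip": 0.6},{"tx": 0.0815,"ty": 0.434,"tz": 0,"ax": 0,"ay": 0,"az": 0,"grip": 0.6}]}}

```text
time_s: 42.15
position: [478.2, -95.6, 126.5]
eef_rot: [-3.141, 0.0, 0.005]
wrist_force: [0.0, 0.1, 0.0]
opening: 61.7
gripper_force: 45.2
```

Call:
{"op": "arm_command", "data": {"steps": [{"tx": 0,"ty": 0,"tz": 0,"ax": 0,"ay": 0,"az": 0,"grip": 0.6},{"tx": 0,"ty": 0,"tz": 0,"ax": 0,"ay": 0,"az": 0,"grip": 0.6},{"tx": 0,"ty": 0,"tz": 0,"ax": 0,"ay": 0,"az": 0,"grip": 0.6}]}}

```text
time_s: 42.45
position: [478.4, -96.2, 126.9]
eef_rot: [3.142, -0.001, -0.004]
wrist_force: [0.0, 0.1, -1.1]
opening: 61.9
gripper_force: 45.2
```

```bash
python3 - <<'E'
from h import *
print(go([478,-97.3,103],0))
E
```

```text
t 42.65 pos [478.4 -96.8 126.9] op 61.8 F [-1.4 -0.1 -2. ] gf 45.2 q7 -1.44
(array([478.3, -96.5, 126.9]), array([-0.0004,  0.0011,  0.0318]), array([ 0.   ,  0.001, -0.001]))
```

Call:
{"op": "arm_command", "data": {"steps": [{"tx": -0.0004,"ty": 0.001,"tz": 0.015,"ax": 0,"ay": 0,"az": 0,"grip": 0.6},{"tx": -0.0004,"ty": 0.001,"tz": 0.0318,"ax": 0,"ay": 0,"az": 0,"grip": 0.6},{"tx": -0.0004,"ty": 0.001,"tz": 0.0318,"ax": 0,"ay": 0,"az": 0,"grip": 0.6},{"tx": -0.0004,"ty": 0.001,"tz": 0.0318,"ax": 0,"ay": 0,"az": 0,"grip": 0.6}]}}

```text
time_s: 43.05
position: [477.4, -97.7, 102.2]
eef_rot: [-3.142, 0.003, 0.006]
wrist_force: [-0.1, -0.2, -0.4]
opening: 61.4
gripper_force: 45.2
```

Call:
{"op": "arm_command", "data": {"steps": [{"tx": 0,"ty": 0,"tz": 0.004,"ax": 0,"ay": 0,"az": 0,"grip": 0.6},{"tx": 0,"ty": 0,"tz": 0.0065,"ax": 0,"ay": 0,"az": 0,"grip": 0.6},{"tx": 0,"ty": 0,"tz": 0.0065,"ax": 0,"ay": 0,"az": 0,"grip": 0.6}]}}

```text
time_s: 43.35
position: [477.9, -97.7, 98.0]
eef_rot: [3.141, -0.003, -0.004]
wrist_force: [-0.5, -0.0, -1.1]
opening: 61.6
gripper_force: 45.2
```

Call:
{"op": "arm_command", "data": {"steps": [{"tx": 0,"ty": 0,"tz": 0.0018,"ax": 0,"ay": 0,"az": 0,"grip": 0.6},{"tx": 0,"ty": 0,"tz": 0.0018,"ax": 0,"ay": 0,"az": 0,"grip": 0.6}]}}

```text
time_s: 43.55
position: [478.0, -97.7, 96.7]
eef_rot: [3.141, -0.003, -0.004]
wrist_force: [0.7, 0.3, -0.6]
opening: 61.6
gripper_force: 45.2
```

Call:
{"op": "arm_command", "data": {"steps": [{"tx": 0,"ty": 0,"tz": 0.0018,"ax": 0,"ay": 0,"az": 0,"grip": 0.6},{"tx": 0,"ty": 0,"tz": 0.0018,"ax": 0,"ay": 0,"az": 0,"grip": 0.6}]}}

```text
time_s: 43.75
position: [478.2, -97.7, 96.0]
eef_rot: [3.141, -0.003, -0.003]
wrist_force: [-1.1, -0.2, 2.4]
opening: 61.9
gripper_force: 45.8
```

Call:
{"op": "arm_command", "data": {"steps": [{"tx": 0,"ty": 0,"tz": -0.001,"ax": 0,"ay": 0,"az": 0,"grip": 1.0},{"tx": 0,"ty": 0,"tz": -0.001,"ax": 0,"ay": 0,"az": 0,"grip": 1.0},{"tx": 0,"ty": 0,"tz": -0.001,"ax": 0,"ay": 0,"az": 0,"grip": 1.0},{"tx": 0,"ty": 0,"tz": -0.06,"ax": 0,"ay": 0,"az": 0,"grip": 1.0},{"tx": 0,"ty": 0,"tz": -0.136,"ax": 0,"ay": 0,"az": 0,"grip": 1.0},{"tx": 0,"ty": 0,"tz": -0.136,"ax": 0,"ay": 0,"az": 0,"grip": 1.0},{"tx": 0,"ty": 0,"tz": -0.136,"ax": 0,"ay": 0,"az": 0,"grip": 1.0},{"tx": 0,"ty": 0,"tz": -0.136,"ax": 0,"ay": 0,"az": 0,"grip": 1.0}]}}

```text
time_s: 44.55
position: [477.6, -97.6, 196.2]
eef_rot: [-3.142, 0.003, 0.006]
wrist_force: [0.5, 0.3, 1.4]
opening: 85.5
gripper_force: 0.0
```

```bash
python3 - <<'E'
from h import *
print(mfit([(32,160),(29.5,160)],478,-97,3,6)); im=vision.snapshot("wrist"); cv2.imwrite("pics/w19.png",im)
for z in (152,156,160,164,168): print(z,fit("wrist",[(29.5,z)],478,-97,5,im=im))
st(); print("deck",fit("wrist",[(46,76)],477,-96,6,im=im)); print(go([564,426,76],0))
E
```

```text
(array([478. , -98.5, 229. ]), array([0.2, 0. , 1.5]), array([477.3, -97.6, 195.8]))
152 [470.5 -99.2  91.1]
156 [477.2 -98.5 113.6]
160 [478.2 -98.2 122. ]
164 [478.8 -98.5 121.3]
168 [479.5 -97.8 120.1]
t 44.75 pos [477.3 -97.6 195.9] op 85.3 F [-0.3 -0.2 -0.1] gf 0.0 q7 -1.44
deck [476.5 -95.5 112.1]
t 44.95 pos [478.  -97.7 196.9] op 85.3 F [-0.2  0.2  0.9] gf 0.0 q7 -1.44
(array([477.6, -97.6, 196.3]), array([ 0.1146, -0.6984,  0.1599]), array([ 0.   ,  0.002, -0.001]))
```

Call:
{"op": "arm_command", "data": {"steps": [{"tx": 0.1147,"ty": -0.697,"tz": 0,"ax": 0,"ay": 0,"az": 0,"grip": 1.0},{"tx": 0.1147,"ty": -0.697,"tz": 0,"ax": 0,"ay": 0,"az": 0,"grip": 1.0},{"tx": 0.1147,"ty": -0.697,"tz": 0,"ax": 0,"ay": 0,"az": 0,"grip": 1.0},{"tx": 0.1147,"ty": -0.697,"tz": 0,"ax": 0,"ay": 0,"az": 0,"grip": 1.0},{"tx": 0.1147,"ty": -0.697,"tz": 0,"ax": 0,"ay": 0,"az": 0,"grip": 1.0},{"tx": 0.1147,"ty": -0.697,"tz": 0,"ax": 0,"ay": 0,"az": 0,"grip": 1.0},{"tx": 0.1147,"ty": -0.697,"tz": 0,"ax": 0,"ay": 0,"az": 0,"grip": 1.0},{"tx": 0.1147,"ty": -0.697,"tz": 0.05,"ax": 0,"ay": 0,"az": 0,"grip": 1.0},{"tx": 0.1147,"ty": -0.697,"tz": 0.1,"ax": 0,"ay": 0,"az": 0,"grip": 1.0},{"tx": 0.1147,"ty": -0.697,"tz": 0.16,"ax": 0,"ay": 0,"az": 0,"grip": 1.0}]}}

```text
time_s: 45.95
position: [557.4, 378.9, 130.2]
eef_rot: [-3.138, 0.0, -0.001]
wrist_force: [0.6, 0.2, -0.4]
opening: 85.5
gripper_force: 0.0
```

```bash
python3 - <<'E'
from h import *
print(go([564,426,76],0))
E
```

```text
t 46.15 pos [555.6 374.8 126.9] op 85.2 F [-0.1 -1.2  0.3] gf 0.0 q7 -2.3
(array([553.6, 379.2, 123.7]), array([ 0.0138, -0.0622,  0.0639]), array([ 0.001,  0.004, -0.   ]))
```

Call:
{"op": "arm_command", "data": {"steps": [{"tx": 0.011,"ty": -0.068,"tz": 0.067,"ax": 0,"ay": 0,"az": 0,"grip": 1.0},{"tx": 0.011,"ty": -0.068,"tz": 0.067,"ax": 0,"ay": 0,"az": 0,"grip": 1.0},{"tx": 0.011,"ty": -0.068,"tz": 0.067,"ax": 0,"ay": 0,"az": 0,"grip": 1.0},{"tx": 0.011,"ty": -0.068,"tz": 0.067,"ax": 0,"ay": 0,"az": 0,"grip": 1.0},{"tx": 0.011,"ty": -0.068,"tz": 0.067,"ax": 0,"ay": 0,"az": 0,"grip": 1.0}]}}

```text
time_s: 46.65
position: [567.0, 424.1, 81.4]
eef_rot: [-3.141, 0.007, -0.002]
wrist_force: [0.2, 0.2, 0.6]
opening: 85.4
gripper_force: 0.0
```

```bash
python3 - <<'E'
from h import *
pick("s1",564,426,-35,0)
E
```

```text
(array([575.5, 439.3,  72.3]), array([0. , 0.1, 0.5]), array([566.8, 424.2,  81.3]))
[(array([569., 467.,   2.]), 0.79)]
go (array([566.8, 424.2,  81.3]), array([ 0.0116, -0.0201,  0.1551]), array([-0.   ,  0.   , -0.002]))
t 46.85 pos [565.9 424.8  80.2] op 85.2 F [-1.1 -0.4 -0.3] gf 0.0 q7 -2.36
```

```bash
python3 - <<'E'
from h import *
print(mfit(C["s1"],568,465,2,16))
for n in("scene","side"):
    vision.snapshot(n); print(n,[(np.round(r["position"]),round(r["confidence"],2)) for r in spotter.tip_of(n,"sieve_1")[:4]],[(np.round(r["position"]),round(r["confidence"],2)) for r in spotter.tip_of(n,"lid")[:2]])
print(go([568,464,78],0))
E
```

```text
(array([569.2, 466.2, 220.7]), array([0. , 0. , 0.2]), array([565.7, 425. ,  80. ]))
scene [(array([569., 464.,  -1.]), 0.8), (array([ 479., -104.,  110.]), 0.62), (array([478., -98., 129.]), 0.6), (array([480., -99.,  98.]), 0.47)] [(array([424.,  95.,  -2.]), 0.85)]
side [(array([481., -98., 106.]), 0.67), (array([572., 468.,  -1.]), 0.64), (array([479., -99., 130.]), 0.61), (array([479., -94.,  92.]), 0.42)] [(array([420.,  95.,  -0.]), 0.73), (array([ 466., -258.,   80.]), 0.3)]
t 47.45 pos [564.9 425.6  78.7] op 85.5 F [0.5 0.3 0. ] gf 0.0 q7 -2.36
(array([564.9, 425.6,  78.7]), array([ 0.0041, -0.0513,  0.0009]), array([ 0.   ,  0.002, -0.001]))
```

```bash
python3 - <<'E'
from h import *
for p in [(88,318),(110,365),(75,245),(85,280)]: print(p,np.round(back("scene",*p,0)))
print(np.round(back("side",195,330,0)),np.round(back("side",190,375,0)))
im=vision.snapshot("scene"); a=im[200:400,0:220]; b=vision.snapshot("wrist")
a=cv2.resize(a,(400,364)); b=cv2.resize(b,(400,300)); c=np.zeros((364,800,3),np.uint8); c[:,:400]=a; c[:300,400:]=b
cv2.imwrite("pics/left.png",c)
E
```

```text
(88, 318) [424. 549.   0.]
(110, 365) [275. 540.   0.]
(75, 245) [706. 519.   0.]
(85, 280) [552. 527.  -0.]
[500. 479.   0.] [436. 594.   0.]
```

View pics/left.png

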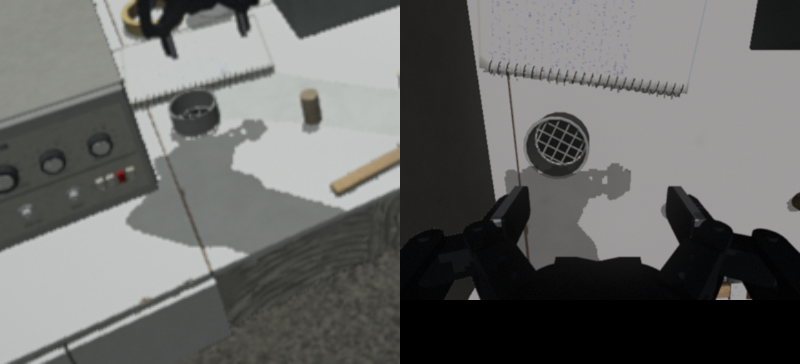

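Call:
{"op": "arm_command", "data": {"steps": [{"tx": 0.0055,"ty": -0.054,"tz": 0.003,"ax": 0,"ay": 0,"az": 0,"grip": 0.92},{"tx": 0.0055,"ty": -0.054,"tz": 0.003,"ax": 0,"ay": 0,"az": 0,"grip": 0.92},{"tx": 0.0055,"ty": -0.054,"tz": 0.003,"ax": 0,"ay": 0,"az": 0,"grip": 0.92},{"tx": 0.0055,"ty": -0.054,"tz": 0.003,"ax": 0,"ay": 0,"az": 0,"grip": 0.92},{"tx": 0.0055,"ty": -0.054,"tz": 0.003,"ax": 0,"ay": 0,"az": 0,"grip": 0.92}]}}

```text
time_s: 48.05
position: [569.4, 465.6, 77.0]
eef_rot: [-3.141, 0.004, 0.003]
wrist_force: [0.0, -0.8, -0.0]
opening: 78.3
gripper_force: 0.0
```

```bash
python3 - <<'E'
from h import *
pick("s1",569,466,-34,0)
print(np.round(back("wrist",122,200,0)))
E
```

```text
(array([569.3, 465.7, 222.5]), array([0.1, 0.1, 0.2]), array([569.5, 465.6,  77.1]))
[(array([571., 467.,   2.]), 0.75), (array([356., 269.,   2.]), 0.74)]
go (array([569.5, 465.6,  77.1]), array([ 0.000e+00, -1.000e-04,  1.481e-01]), array([-0.   ,  0.001, -0.002]))
t 48.25 pos [569.4 465.7  76.9] op 78.5 F [-0.3 -0.   0.9] gf 0.0 q7 -2.39
[570. 591.   0.]
```

Call:
{"op": "arm_command", "data": {"steps": [{"tx": 0,"ty": 0,"tz": 0.05,"ax": 0,"ay": 0,"az": 0,"grip": 0.92},{"tx": -0.001,"ty": 0,"tz": 0.1,"ax": 0,"ay": 0,"az": 0,"grip": 0.92},{"tx": -0.002,"ty": 0,"tz": 0.148,"ax": 0,"ay": 0,"az": 0,"grip": 0.92},{"tx": -0.002,"ty": 0,"tz": 0.148,"ax": 0,"ay": 0,"az": 0,"grip": 0.92},{"tx": -0.002,"ty": 0,"tz": 0.148,"ax": 0,"ay": 0,"az": 0,"grip": 0.92},{"tx": -0.002,"ty": 0,"tz": 0.148,"ax": 0,"ay": 0,"az": 0,"grip": 0.6},{"tx": -0.002,"ty": 0,"tz": 0.148,"ax": 0,"ay": 0,"az": 0,"grip": 0.6},{"tx": -0.002,"ty": 0,"tz": 0.148,"ax": 0,"ay": 0,"az": 0,"grip": 0.6},{"tx": -0.002,"ty": 0,"tz": 0.148,"ax": 0,"ay": 0,"az": 0,"grip": 0.6},{"tx": -0.002,"ty": 0,"tz": 0.148,"ax": 0,"ay": 0,"az": 0,"grip": 0.6}], "grip_force": 40}}

```text
time_s: 49.25
position: [569.2, 467.6, -30.8]
eef_rot: [-3.138, 0.003, -0.003]
wrist_force: [0.4, -0.3, 6.9]
opening: 63.6
gripper_force: 44.6
```

Call:
{"op": "arm_command", "data": {"steps": [{"tx": 0,"ty": 0,"tz": -0.06,"ax": 0,"ay": 0,"az": 0,"grip": 0.6},{"tx": 0,"ty": 0,"tz": -0.12,"ax": 0,"ay": 0,"az": 0,"grip": 0.6},{"tx": 0,"ty": 0,"tz": -0.18,"ax": 0,"ay": 0,"az": 0,"grip": 0.6},{"tx": 0,"ty": 0,"tz": -0.245,"ax": 0,"ay": 0,"az": 0,"grip": 0.6},{"tx": -0.12,"ty": 0.75,"tz": -0.245,"ax": 0,"ay": 0,"az": 0,"grip": 0.6},{"tx": -0.12,"ty": 0.75,"tz": -0.245,"ax": 0,"ay": 0,"az": 0,"grip": 0.6},{"tx": -0.12,"ty": 0.75,"tz": -0.245,"ax": 0,"ay": 0,"az": 0,"grip": 0.6},{"tx": -0.12,"ty": 0.75,"tz": -0.245,"ax": 0,"ay": 0,"az": 0,"grip": 0.6},{"tx": -0.12,"ty": 0.75,"tz": -0.245,"ax": 0,"ay": 0,"az": 0,"grip": 0.6},{"tx": -0.12,"ty": 0.75,"tz": -0.245,"ax": 0,"ay": 0,"az": 0,"grip": 0.6}]}}

```text
time_s: 50.25
position: [519.7, 168.1, 151.0]
eef_rot: [-3.141, 0.003, -0.0]
wrist_force: [1.5, 0.4, 0.1]
opening: 63.3
gripper_force: 44.8
```

```bash
python3 - <<'E'
from h import *
print(go([478,-97,150],0))
E
```

```text
t 50.45 pos [520.5 168.4 151.1] op 63.1 F [-0.5  0.6 -0.8] gf 44.8 q7 -1.99
(array([520.3, 162.9, 151. ]), array([-0.0556,  0.3467,  0.0011]), array([-0.   , -0.   , -0.003]))
```

Call:
{"op": "arm_command", "data": {"steps": [{"tx": -0.0567,"ty": 0.354,"tz": 0,"ax": 0,"ay": 0,"az": 0,"grip": 0.6},{"tx": -0.0567,"ty": 0.354,"tz": 0,"ax": 0,"ay": 0,"az": 0,"grip": 0.6},{"tx": -0.0567,"ty": 0.354,"tz": 0,"ax": 0,"ay": 0,"az": 0,"grip": 0.6},{"tx": -0.0567,"ty": 0.354,"tz": 0,"ax": 0,"ay": 0,"az": 0,"grip": 0.6},{"tx": -0.0567,"ty": 0.354,"tz": 0,"ax": 0,"ay": 0,"az": 0,"grip": 0.6},{"tx": -0.0567,"ty": 0.354,"tz": 0,"ax": 0,"ay": 0,"az": 0,"grip": 0.6},{"tx": -0.0567,"ty": 0.354,"tz": 0,"ax": 0,"ay": 0,"az": 0,"grip": 0.6},{"tx": -0.0567,"ty": 0.354,"tz": 0,"ax": 0,"ay": 0,"az": 0,"grip": 0.6},{"tx": -0.0567,"ty": 0.354,"tz": 0,"ax": 0,"ay": 0,"az": 0,"grip": 0.6},{"tx": -0.0567,"ty": 0.354,"tz": 0,"ax": 0,"ay": 0,"az": 0,"grip": 0.6}]}}

```text
time_s: 51.45
position: [477.3, -93.5, 149.7]
eef_rot: [-3.141, -0.002, 0.003]
wrist_force: [1.1, 0.2, -2.2]
opening: 63.4
gripper_force: 44.8
```

```bash
python3 - <<'E'
from h import *
m=mst(3); print(go([478,-97.3,133],0)); s=m
for dz in(67,69,71): print(dz,mfit([(32,s[2]+dz),(29.5,s[2]+dz)],s[0],s[1],1,8))
E
```

```text
t 51.6 pos [477.  -94.6 149.5] op 63.6 F [ 0.  -0.4 -1.3] gf 44.8 q7 -1.44
t 51.8 pos [476.8 -95.4 149.5] op 63.8 F [-0.3 -0.2 -0.4] gf 44.8 q7 -1.44
(array([476.9, -94.9, 149.5]), array([0.0015, 0.0032, 0.022 ]), array([ 0.   ,  0.002, -0.001]))
67 (array([477. , -96.2, 187.8]), array([0., 0., 0.]), array([476.8, -95.4, 149.5]))
69 (array([478.2, -96.2, 200.7]), array([0., 0., 0.]), array([476.8, -95.4, 149.6]))
71 (array([478.5, -96.4, 142.6]), array([0., 0., 0.]), array([476.8, -95.5, 149.6]))
```

Call:
{"op": "arm_command", "data": {"steps": [{"tx": 0.001,"ty": 0.0018,"tz": 0.012,"ax": 0,"ay": 0,"az": 0,"grip": 0.6},{"tx": 0.001,"ty": 0.0018,"tz": 0.0248,"ax": 0,"ay": 0,"az": 0,"grip": 0.6},{"tx": 0.001,"ty": 0.0018,"tz": 0.0248,"ax": 0,"ay": 0,"az": 0,"grip": 0.6},{"tx": 0.001,"ty": 0.0018,"tz": 0.0248,"ax": 0,"ay": 0,"az": 0,"grip": 0.6}]}}

```text
time_s: 52.35
position: [477.0, -96.8, 130.3]
eef_rot: [-3.142, 0.003, 0.006]
wrist_force: [0.1, 0.6, -0.8]
opening: 63.5
gripper_force: 44.8
```

Call:
{"op": "arm_command", "data": {"steps": [{"tx": 0,"ty": 0,"tz": 0.004,"ax": 0,"ay": 0,"az": 0,"grip": 0.6},{"tx": 0,"ty": 0,"tz": 0.0065,"ax": 0,"ay": 0,"az": 0,"grip": 0.6},{"tx": 0,"ty": 0,"tz": 0.0065,"ax": 0,"ay": 0,"az": 0,"grip": 0.6}]}}

```text
time_s: 52.65
position: [477.3, -96.9, 125.9]
eef_rot: [3.141, -0.003, -0.004]
wrist_force: [-1.0, 0.5, -0.9]
opening: 63.1
gripper_force: 44.8
```

Call:
{"op": "arm_command", "data": {"steps": [{"tx": 0,"ty": 0,"tz": 0.002,"ax": 0,"ay": 0,"az": 0,"grip": 0.6},{"tx": 0,"ty": 0,"tz": 0.002,"ax": 0,"ay": 0,"az": 0,"grip": 0.6}]}}

```text
time_s: 52.85
position: [477.8, -96.8, 125.0]
eef_rot: [3.141, -0.003, -0.002]
wrist_force: [-0.7, 0.3, 1.7]
opening: 63.3
gripper_force: 45.0
```

Call:
{"op": "arm_command", "data": {"steps": [{"tx": 0,"ty": 0,"tz": 0.0015,"ax": 0,"ay": 0,"az": 0,"grip": 0.6},{"tx": 0,"ty": 0,"tz": 0.0015,"ax": 0,"ay": 0,"az": 0,"grip": 0.6}]}}

```text
time_s: 53.05
position: [478.2, -96.8, 124.8]
eef_rot: [3.141, -0.003, -0.001]
wrist_force: [-3.1, 1.2, 10.1]
opening: 63.2
gripper_force: 45.7
```

Call:
{"op": "arm_command", "data": {"steps": [{"tx": 0,"ty": 0,"tz": -0.0015,"ax": 0,"ay": 0,"az": 0,"grip": 1.0},{"tx": 0,"ty": 0,"tz": -0.0015,"ax": 0,"ay": 0,"az": 0,"grip": 1.0},{"tx": 0,"ty": 0,"tz": -0.0015,"ax": 0,"ay": 0,"az": 0,"grip": 1.0},{"tx": 0,"ty": 0,"tz": -0.06,"ax": 0,"ay": 0,"az": 0,"grip": 1.0},{"tx": 0,"ty": 0,"tz": -0.14,"ax": 0,"ay": 0,"az": 0,"grip": 1.0},{"tx": 0,"ty": 0,"tz": -0.14,"ax": 0,"ay": 0,"az": 0,"grip": 1.0},{"tx": 0,"ty": 0,"tz": -0.14,"ax": 0,"ay": 0,"az": 0,"grip": 1.0},{"tx": 0,"ty": 0,"tz": -0.14,"ax": 0,"ay": 0,"az": 0,"grip": 1.0}]}}

```text
time_s: 53.85
position: [477.2, -96.8, 227.2]
eef_rot: [3.142, -0.003, -0.006]
wrist_force: [-0.1, -0.0, -0.7]
opening: 85.6
gripper_force: 0.0
```

```bash
python3 - <<'E'
from h import *
print(mfit([(32,193),(29.5,193)],478,-97,3,6)); im=vision.snapshot("wrist"); cv2.imwrite("pics/w20.png",im)
for z in (185,189,193,197,201): print(z,fit("wrist",[(29.5,z)],478,-97,5,im=im))
print("deck",fit("wrist",[(46,76)],477,-96,6,im=im)); print(go([421,98,50],0))
E
```

```text
(array([478.5, -97.5, 242.2]), array([0.2, 0. , 0.2]), array([476.9, -96.7, 226.8]))
185 [473.2 -98.5  98.5]
189 [477.5 -97.5 119.8]
193 [478.8 -97.8 127.1]
197 [479.2 -97.8 129.4]
201 [480.  -96.5 125. ]
deck [475.8 -95.5 102.2]
t 54.25 pos [477.5 -96.8 227.9] op 85.5 F [-0.2  0.2 -0.1] gf 0.0 q7 -1.44
(array([477.1, -96.8, 227.3]), array([-0.0741, -0.2595,  0.2368]), array([ 0.   ,  0.002, -0.001]))
```

Call:
{"op": "arm_command", "data": {"steps": [{"tx": -0.0755,"ty": -0.26,"tz": 0,"ax": 0,"ay": 0,"az": 0,"grip": 0.6},{"tx": -0.0755,"ty": -0.26,"tz": 0,"ax": 0,"ay": 0,"az": 0,"grip": 0.6},{"tx": -0.0755,"ty": -0.26,"tz": 0.06,"ax": 0,"ay": 0,"az": 0,"grip": 0.6},{"tx": -0.0755,"ty": -0.26,"tz": 0.12,"ax": 0,"ay": 0,"az": 0,"grip": 0.6},{"tx": -0.0755,"ty": -0.26,"tz": 0.18,"ax": 0,"ay": 0,"az": 0,"grip": 0.6},{"tx": -0.0755,"ty": -0.26,"tz": 0.24,"ax": 0,"ay": 0,"az": 0,"grip": 0.6},{"tx": -0.0755,"ty": -0.26,"tz": 0.24,"ax": 0,"ay": 0,"az": 0,"grip": 0.6},{"tx": -0.0755,"ty": -0.26,"tz": 0.24,"ax": 0,"ay": 0,"az": 0,"grip": 0.6},{"tx": -0.0755,"ty": -0.26,"tz": 0.24,"ax": 0,"ay": 0,"az": 0,"grip": 0.6}]}}

```text
time_s: 55.15
position: [421.4, 98.2, 49.2]
eef_rot: [3.141, -0.003, -0.004]
wrist_force: [0.3, -0.6, 0.4]
opening: 51.2
gripper_force: 0.0
```

```bash
python3 - <<'E'
from h import *
pick("lid",421,98,-25,0); print(mfit([(10,29)],421,98,2,8),mfit([(32,9)],421,98,2,8))
E
```

```text
(array([421.3,  96.5, 187.7]), array([0.4, 0. , 1.2]), array([422.1,  98.3,  49.9]))
[(array([421.,  97.,  -1.]), 0.69)]
go (array([422.1,  98.3,  49.9]), array([-0.0012,  0.0025,  0.0999]), array([-0.   , -0.001, -0.002]))
t 55.35 pos [422.6  98.3  50.3] op 51.0 F [-0.   0.6  0.3] gf 0.0 q7 -1.91
(array([422.4,  96.5, 114.8]), array([0.2, 0. , 0.5]), array([422.5,  98.3,  50.2])) (array([420.3,  96.3,  98.8]), array([0.1, 0.1, 0.8]), array([422. ,  98.2,  49.7]))
```

Call:
{"op": "arm_command", "data": {"steps": [{"tx": -0.0012,"ty": 0.0025,"tz": 0.05,"ax": 0,"ay": 0,"az": 0,"grip": 0.6},{"tx": -0.0025,"ty": 0.0025,"tz": 0.0999,"ax": 0,"ay": 0,"az": 0,"grip": 0.6},{"tx": -0.0025,"ty": 0.0025,"tz": 0.0999,"ax": 0,"ay": 0,"az": 0,"grip": 0.6},{"tx": -0.0025,"ty": 0.0025,"tz": 0.0999,"ax": 0,"ay": 0,"az": 0,"grip": 0.6},{"tx": -0.0025,"ty": 0.0025,"tz": 0.0999,"ax": 0,"ay": 0,"az": 0,"grip": 0.6},{"tx": -0.0025,"ty": 0.0025,"tz": 0.0999,"ax": 0,"ay": 0,"az": 0,"grip": 0.0},{"tx": -0.0025,"ty": 0.0025,"tz": 0.0999,"ax": 0,"ay": 0,"az": 0,"grip": 0.0},{"tx": -0.0025,"ty": 0.0025,"tz": 0.0999,"ax": 0,"ay": 0,"az": 0,"grip": 0.0},{"tx": -0.0025,"ty": 0.0025,"tz": 0.0999,"ax": 0,"ay": 0,"az": 0,"grip": 0.0},{"tx": -0.0025,"ty": 0.0025,"tz": 0.0999,"ax": 0,"ay": 0,"az": 0,"grip": 0.0}], "grip_force": 50}}

```text
time_s: 56.55
position: [420.4, 96.8, -24.9]
eef_rot: [-3.141, 0.003, -0.001]
wrist_force: [-1.6, 0.5, 12.5]
opening: 18.2
gripper_force: 50.2
```

```bash
python3 - <<'E'
from h import *
print(mst(2)); print(R.from_rotvec(ctrl.sense()["eef_rot"]).as_matrix().round(3)[:,2])
E
```

```text
t 56.65 pos [420.4  96.8 -24.9] op 18.1 F [-1.9 -0.1 11.6] gf 50.2 q7 -1.94
[420.43203667  96.83889768 -24.90137788]
[ 0.001  0.    -1.   ]
```

Call:
{"op": "arm_command", "data": {"steps": [{"tx": 0,"ty": 0,"tz": -0.05,"ax": 0,"ay": 0,"az": 0,"grip": 0.0},{"tx": 0,"ty": 0,"tz": -0.11,"ax": 0,"ay": 0,"az": 0,"grip": 0.0},{"tx": 0,"ty": 0,"tz": -0.17,"ax": 0,"ay": 0,"az": 0,"grip": 0.0},{"tx": 0,"ty": 0,"tz": -0.23,"ax": 0,"ay": 0,"az": 0,"grip": 0.0},{"tx": 0,"ty": 0,"tz": -0.2867,"ax": 0,"ay": 0,"az": 0,"grip": 0.0},{"tx": 0,"ty": 0,"tz": -0.2867,"ax": 0,"ay": 0,"az": 0,"grip": 0.0}]}}

```text
time_s: 57.25
position: [422.6, 97.3, 194.8]
eef_rot: [-3.14, 0.003, -0.013]
wrist_force: [0.4, -0.0, -1.4]
opening: 18.0
gripper_force: 49.4
```

Call:
{"op": "arm_command", "data": {"steps": [{"tx": 0.0761,"ty": 0.258,"tz": 0,"ax": 0,"ay": 0,"az": 0,"grip": 0.0},{"tx": 0.0761,"ty": 0.258,"tz": 0,"ax": 0,"ay": 0,"az": 0,"grip": 0.0},{"tx": 0.0761,"ty": 0.258,"tz": 0,"ax": 0,"ay": 0,"az": 0,"grip": 0.0},{"tx": 0.0761,"ty": 0.258,"tz": 0,"ax": 0,"ay": 0,"az": 0,"grip": 0.0},{"tx": 0.0761,"ty": 0.258,"tz": 0,"ax": 0,"ay": 0,"az": 0,"grip": 0.0},{"tx": 0.0761,"ty": 0.258,"tz": 0,"ax": 0,"ay": 0,"az": 0,"grip": 0.0},{"tx": 0.0761,"ty": 0.258,"tz": 0,"ax": 0,"ay": 0,"az": 0,"grip": 0.0},{"tx": 0.0761,"ty": 0.258,"tz": 0,"ax": 0,"ay": 0,"az": 0,"grip": 0.0}]}}

```text
time_s: 58.05
position: [476.0, -95.6, 188.3]
eef_rot: [-3.141, -0.001, 0.004]
wrist_force: [0.1, 0.3, -0.5]
opening: 18.2
gripper_force: 49.7
```

```bash
python3 - <<'E'
from h import *
mst(3); print(go([477.5,-97,171],0)); s=mst(2)
for dz in(32,34,36): print(dz,mfit([(32,s[2]+dz)],s[0],s[1],1,8))
E
```

```text
t 58.2 pos [476.2 -96.2 188.7] op 18.0 F [-0.6 -0.2 -1.4] gf 49.7 q7 -1.44
t 58.4 pos [476.2 -96.9 188.7] op 18.0 F [ 0.  -0.3 -1.1] gf 49.7 q7 -1.44
(array([476.2, -96.5, 188.7]), array([0.0018, 0.0006, 0.0236]), array([ 0.   ,  0.001, -0.001]))
t 58.5 pos [476.2 -97.1 188.6] op 18.0 F [ 0.1 -0.3 -1. ] gf 49.7 q7 -1.44
32 (array([475.5, -97.7,  87.8]), array([0., 0., 0.]), array([476.2, -97.1, 188.6]))
34 (array([476. , -97.7,  74.6]), array([0., 0., 0.]), array([476.2, -97.2, 188.6]))
36 (array([477. , -98.7,  61.9]), array([0., 0., 0.]), array([476.2, -97.2, 188.6]))
```

Call:
{"op": "arm_command", "data": {"steps": [{"tx": 0.002,"ty": 0,"tz": 0.012,"ax": 0,"ay": 0,"az": 0,"grip": 0.0},{"tx": 0.002,"ty": 0,"tz": 0.0235,"ax": 0,"ay": 0,"az": 0,"grip": 0.0},{"tx": 0.002,"ty": 0,"tz": 0.0235,"ax": 0,"ay": 0,"az": 0,"grip": 0.0},{"tx": 0.002,"ty": 0,"tz": 0.0235,"ax": 0,"ay": 0,"az": 0,"grip": 0.0}]}}

```text
time_s: 59.05
position: [477.3, -97.2, 170.4]
eef_rot: [3.142, -0.003, -0.006]
wrist_force: [0.5, 0.2, -1.6]
opening: 18.3
gripper_force: 49.7
```

Call:
{"op": "arm_command", "data": {"steps": [{"tx": 0,"ty": 0,"tz": 0.004,"ax": 0,"ay": 0,"az": 0,"grip": 0.0},{"tx": 0,"ty": 0,"tz": 0.006,"ax": 0,"ay": 0,"az": 0,"grip": 0.0},{"tx": 0,"ty": 0,"tz": 0.006,"ax": 0,"ay": 0,"az": 0,"grip": 0.0}]}}

```text
time_s: 59.35
position: [477.5, -97.2, 166.3]
eef_rot: [3.141, -0.003, -0.004]
wrist_force: [-0.2, 0.6, -0.7]
opening: 17.8
gripper_force: 49.7
```

Call:
{"op": "arm_command", "data": {"steps": [{"tx": 0,"ty": 0,"tz": 0.002,"ax": 0,"ay": 0,"az": 0,"grip": 0.0},{"tx": 0,"ty": 0,"tz": 0.002,"ax": 0,"ay": 0,"az": 0,"grip": 0.0}]}}

```text
time_s: 59.55
position: [477.6, -97.2, 164.8]
eef_rot: [3.141, -0.003, -0.004]
wrist_force: [-1.0, 0.0, -1.2]
opening: 18.2
gripper_force: 49.7
```

Call:
{"op": "arm_command", "data": {"steps": [{"tx": 0,"ty": 0,"tz": 0.0015,"ax": 0,"ay": 0,"az": 0,"grip": 0.0},{"tx": 0,"ty": 0,"tz": 0.0015,"ax": 0,"ay": 0,"az": 0,"grip": 0.0}]}}

```text
time_s: 59.75
position: [477.9, -97.2, 164.1]
eef_rot: [3.141, -0.003, -0.003]
wrist_force: [0.3, -0.1, -0.2]
opening: 18.0
gripper_force: 50.3
```

Call:
{"op": "arm_command", "data": {"steps": [{"tx": 0,"ty": 0,"tz": 0.0012,"ax": 0,"ay": 0,"az": 0,"grip": 0.0},{"tx": 0,"ty": 0,"tz": 0.0012,"ax": 0,"ay": 0,"az": 0,"grip": 0.0}]}}

```text
time_s: 59.95
position: [478.2, -97.3, 163.9]
eef_rot: [3.141, -0.003, -0.001]
wrist_force: [-1.3, 0.7, 6.9]
opening: 17.9
gripper_force: 52.2
```

Call:
{"op": "arm_command", "data": {"steps": [{"tx": 0,"ty": 0,"tz": 0,"ax": 0,"ay": 0,"az": 0,"grip": 0.5},{"tx": 0,"ty": 0,"tz": 0,"ax": 0,"ay": 0,"az": 0,"grip": 0.5},{"tx": 0,"ty": 0,"tz": 0,"ax": 0,"ay": 0,"az": 0,"grip": 0.5},{"tx": 0,"ty": 0,"tz": -0.05,"ax": 0,"ay": 0,"az": 0,"grip": 0.5},{"tx": 0,"ty": 0,"tz": -0.09,"ax": 0,"ay": 0,"az": 0,"grip": 0.5},{"tx": 0,"ty": 0,"tz": -0.09,"ax": 0,"ay": 0,"az": 0,"grip": 0.5},{"tx": 0,"ty": 0,"tz": -0.09,"ax": 0,"ay": 0,"az": 0,"grip": 0.5}]}}

```text
time_s: 60.65
position: [478.1, -97.3, 230.6]
eef_rot: [3.141, -0.003, -0.002]
wrist_force: [-0.3, 0.8, -0.8]
opening: 43.0
gripper_force: 0.0
```

```bash
python3 - <<'E'
from h import *
st(); im=vision.snapshot("wrist"); cv2.imwrite("pics/w21.png",im)
print(mfit([(32,198),(10,218)],478,-97,3,8)); 
for z in (190,194,198,202,206): print(z,fit("wrist",[(32,z)],478,-97,5,im=im))
for n in("wrist","scene","side"):
    vision.snapshot(n); print(n,[(np.round(r["position"]),round(r["confidence"],2)) for r in spotter.tip_of(n,"lid")[:2]],[(np.round(r["position"]),round(r["confidence"],2)) for r in spotter.tip_of(n,"key_grip")[:2]],[(np.round(r["position"]),round(r["confidence"],2)) for r in spotter.tip_of(n,"toggle_pivot")[:1]])
E
```

```text
t 60.65 pos [478.1 -97.3 230.6] op 43.0 F [-0.3  0.8 -0.8] gf 0.0 q7 -1.44
(array([480. , -98. , 212.9]), array([0. , 0. , 0.2]), array([477.2, -97.1, 229.3]))
190 [475.  -97.8 104. ]
194 [475.8 -97.8 102.2]
198 [479.2 -98.2 100.4]
202 [480.2 -98.8  94.2]
206 [481.5 -95.   77.2]
wrist [(array([480., -96., 187.]), 0.58)] [(array([ 459., -261.,   79.]), 0.96)] [(array([ 454., -349.,   66.]), 0.85)]
scene [(array([ 482., -102.,  187.]), 0.75), (array([ 477., -100.,  128.]), 0.33)] [(array([ 465., -262.,   84.]), 0.41)] [(array([ 453., -347.,   64.]), 0.75)]
side [(array([476., -98., 190.]), 0.55)] [(array([ 463., -255.,   85.]), 0.61), (array([489., 324.,  -0.]), 0.21)] [(array([ 456., -345.,   66.]), 0.87)]
```

Call:
{"op": "arm_command", "data": {"steps": [{"tx": -0.03,"ty": 0.218,"tz": 0.0,"ax": 0,"ay": 0,"az": 0.15,"grip": 0.4},{"tx": -0.03,"ty": 0.218,"tz": 0.0,"ax": 0,"ay": 0,"az": 0.15,"grip": 0.4},{"tx": -0.03,"ty": 0.218,"tz": 0.05,"ax": 0,"ay": 0,"az": 0.15,"grip": 0.4},{"tx": -0.03,"ty": 0.218,"tz": 0.1,"ax": 0,"ay": 0,"az": 0.15,"grip": 0.4},{"tx": -0.03,"ty": 0.218,"tz": 0.12,"ax": 0,"ay": 0,"az": 0.15,"grip": 0.4},{"tx": -0.03,"ty": 0.218,"tz": 0.12,"ax": 0,"ay": 0,"az": 0.15,"grip": 0.4},{"tx": -0.03,"ty": 0.218,"tz": 0.12,"ax": 0,"ay": 0,"az": 0.15,"grip": 0.4}]}}

```text
time_s: 62.15
position: [455.2, -260.3, 141.2]
eef_rot: [3.119, -0.371, -0.003]
wrist_force: [-0.8, 0.8, 1.1]
opening: 34.1
gripper_force: 0.0
```

```bash
cat >> h.py <<'E'
def key(ref=(462,-261)):
    im=vision.snapshot("wrist"); hsv=cv2.cvtColor(im,cv2.COLOR_BGR2HSV)
    m=((hsv[...,0]>12)&(hsv[...,0]<32)&(hsv[...,1]>100)&(hsv[...,2]>40)).astype(np.uint8)
    u,v=proj("wrist",[*ref,90]); n,l,s,c=cv2.connectedComponentsWithStats(m)
    i=min((i for i in range(1,n) if s[i][4]>60),key=lambda i:np.hypot(*(c[i]-[u,v])))
    ys,xs=np.where(l==i); 
    P=np.array([back("wrist",a,b,90)[:2] for a,b in zip(xs,ys)])
    rc=cv2.minAreaRect(P.astype(np.float32)); ev=np.linalg.eigh(np.cov(P.T)); d=ev[1][:,1]
    return s[i].tolist(),np.round(P.mean(0),1),np.round(rc[0],1),np.round(rc[1],1),round(np.degrees(np.arctan2(d[1],d[0])),1)
E
python3 - <<'E'
from h import *
st()
for i in range(3): print(key())
vision.snapshot("wrist"); print([(np.round(r["position"],1),round(r["confidence"],2)) for r in spotter.tip_of("wrist","key_grip")[:2]]); print(mst(2))
E
```

```text
t 62.15 pos [ 455.2 -260.3  141.2] op 34.1 F [-0.8  0.8  1.1] gf 0.0 q7 -1.33
([268, 178, 16, 45, 465], array([ 463.4, -262. ]), array([ 463.2, -261.7]), array([ 8.6, 33.9]), np.float64(158.3))
([268, 179, 16, 45, 462], array([ 463.1, -262. ]), array([ 462.8, -261.6]), array([ 8.8, 33.9]), np.float64(158.3))
([268, 179, 16, 45, 463], array([ 462.9, -262. ]), array([ 462.7, -261.7]), array([ 8.7, 34. ]), np.float64(158.2))
[(array([ 461.3, -263.2,   82.7]), 0.94)]
t 62.5 pos [ 455.4 -260.6  141.4] op 34.1 F [-0.5 -0.1  0.3] gf 0.0 q7 -1.33
[ 455.72001892 -260.52855127  141.85145967]
```

Call:
{"op": "arm_command", "data": {"steps": [{"tx": 0,"ty": 0,"tz": 0,"ax": 0,"ay": 0,"az": -0.954,"grip": 0.4},{"tx": 0,"ty": 0,"tz": 0,"ax": 0,"ay": 0,"az": -0.954,"grip": 0.4},{"tx": 0,"ty": 0,"tz": 0,"ax": 0,"ay": 0,"az": -0.954,"grip": 0.4},{"tx": 0,"ty": 0,"tz": 0,"ax": 0,"ay": 0,"az": -0.954,"grip": 0.4},{"tx": 0,"ty": 0,"tz": 0,"ax": 0,"ay": 0,"az": -0.954,"grip": 0.4},{"tx": 0,"ty": 0,"tz": 0,"ax": 0,"ay": 0,"az": -0.954,"grip": 0.4},{"tx": 0,"ty": 0,"tz": 0,"ax": 0,"ay": 0,"az": -0.954,"grip": 0.4},{"tx": 0,"ty": 0,"tz": 0,"ax": 0,"ay": 0,"az": -0.954,"grip": 0.4},{"tx": 0,"ty": 0,"tz": 0,"ax": 0,"ay": 0,"az": -0.954,"grip": 0.4},{"tx": 0,"ty": 0,"tz": 0,"ax": 0,"ay": 0,"az": -0.954,"grip": 0.4}]}}

```text
time_s: 63.5
position: [454.9, -260.7, 140.9]
eef_rot: [-2.531, -1.86, 0.003]
wrist_force: [-0.0, -0.1, 0.6]
opening: 34.3
gripper_force: 0.0
```

Call:
{"op": "arm_command", "data": {"steps": [{"tx": 0,"ty": 0,"tz": 0,"ax": 0,"ay": 0,"az": -0.954,"grip": 0.4},{"tx": 0,"ty": 0,"tz": 0,"ax": 0,"ay": 0,"az": -0.954,"grip": 0.4},{"tx": 0,"ty": 0,"tz": 0,"ax": 0,"ay": 0,"az": -0.954,"grip": 0.4},{"tx": 0,"ty": 0,"tz": 0,"ax": 0,"ay": 0,"az": -0.954,"grip": 0.4},{"tx": 0,"ty": 0,"tz": 0,"ax": 0,"ay": 0,"az": -0.954,"grip": 0.4},{"tx": 0,"ty": 0,"tz": 0,"ax": 0,"ay": 0,"az": -0.954,"grip": 0.4},{"tx": 0,"ty": 0,"tz": 0,"ax": 0,"ay": 0,"az": -0.954,"grip": 0.4},{"tx": 0,"ty": 0,"tz": 0,"ax": 0,"ay": 0,"az": -0.954,"grip": 0.4},{"tx": 0,"ty": 0,"tz": 0,"ax": 0,"ay": 0,"az": -0.954,"grip": 0.4},{"tx": 0,"ty": 0,"tz": 0,"ax": 0,"ay": 0,"az": -0.954,"grip": 0.4}]}}

```text
time_s: 64.5
position: [454.9, -260.7, 140.9]
eef_rot: [-0.586, -3.085, 0.001]
wrist_force: [-1.0, 0.1, -0.3]
opening: 34.3
gripper_force: 0.0
```

```bash
python3 - <<'E'
from h import *
for i in range(2): print(key())
print(go([462.8,-261.7,90],158.2),go([462.8,-261.7,90],158.2-11.4))
E
```

```text
Traceback (most recent call last):
  File "h.py", line 77, in key
    im=vision.snapshot("wrist"); hsv=cv2.cvtColor(im,cv2.COLOR_BGR2HSV)
ValueError: 200 camera calls are used up
```

Call:
{"op": "arm_command", "data": {"steps": [{"tx": -0.0103,"ty": 0.0026,"tz": 0.0,"ax": 0,"ay": 0,"az": 0,"grip": 0.4},{"tx": -0.0103,"ty": 0.0026,"tz": 0.05,"ax": 0,"ay": 0,"az": 0,"grip": 0.4},{"tx": -0.0103,"ty": 0.0026,"tz": 0.108,"ax": 0,"ay": 0,"az": 0,"grip": 0.4},{"tx": -0.0103,"ty": 0.0026,"tz": 0.108,"ax": 0,"ay": 0,"az": 0,"grip": 0.4},{"tx": -0.0103,"ty": 0.0026,"tz": 0.108,"ax": 0,"ay": 0,"az": 0,"grip": 0.4},{"tx": -0.0103,"ty": 0.0026,"tz": 0.108,"ax": 0,"ay": 0,"az": 0,"grip": 0.4}]}}

```text
time_s: 65.1
position: [464.2, -262.4, 61.9]
eef_rot: [0.599, 3.083, -0.002]
wrist_force: [0.3, -0.4, 0.9]
opening: 34.3
gripper_force: 0.0
```

```bash
python3 - <<'E'
from h import *
st(); print(plan([462.8,-261.7,38],158.2))
E
```

```text
t 65.1 pos [ 464.2 -262.4   61.9] op 34.3 F [ 0.3 -0.4  0.9] gf 0.0 q7 1.59
(array([0.0021, 0.0003, 0.0318]), array([-0.001,  0.001, -0.002]))
```

Call:
{"op": "arm_command", "data": {"steps": [{"tx": 0.0015,"ty": 0.0003,"tz": 0.0318,"ax": 0,"ay": 0,"az": 0,"grip": 0.4},{"tx": 0.0015,"ty": 0.0003,"tz": 0.0318,"ax": 0,"ay": 0,"az": 0,"grip": 0.4},{"tx": 0.0015,"ty": 0.0003,"tz": 0.0318,"ax": 0,"ay": 0,"az": 0,"grip": 0.4},{"tx": 0.0015,"ty": 0.0003,"tz": 0.0318,"ax": 0,"ay": 0,"az": 0,"grip": 0.4}]}}

```text
time_s: 65.5
position: [462.5, -261.7, 37.4]
eef_rot: [0.597, 3.084, -0.002]
wrist_force: [-0.5, -0.0, -0.2]
opening: 34.3
gripper_force: 0.0
```

Call:
{"op": "arm_command", "data": {"steps": [{"tx": 0,"ty": 0,"tz": 0,"ax": 0,"ay": 0,"az": 0,"grip": 0.0},{"tx": 0,"ty": 0,"tz": 0,"ax": 0,"ay": 0,"az": 0,"grip": 0.0},{"tx": 0,"ty": 0,"tz": 0,"ax": 0,"ay": 0,"az": 0,"grip": 0.0},{"tx": 0,"ty": 0,"tz": 0,"ax": 0,"ay": 0,"az": 0,"grip": 0.0},{"tx": 0,"ty": 0,"tz": 0,"ax": 0,"ay": 0,"az": 0,"grip": 0.0}], "grip_force": 80}}

```text
time_s: 66.0
position: [462.2, -261.2, 36.7]
eef_rot: [-0.596, -3.084, 0.001]
wrist_force: [-1.5, 1.5, 4.7]
opening: 6.2
gripper_force: 79.9
```

```bash
cat >> h.py <<'E'
def st():
    s=ctrl.sense(); e=s["eef_rot"]; M=R.from_rotvec(e).as_matrix()
    print("t",round(s["time_s"],2),"pos",np.round(s["position"],1),"head",round(np.degrees(np.arctan2(M[1,0],M[0,0])),1),"op",round(s["opening"],1),"F",np.round(s["wrist_force"],1),"T",np.round(s["wrist_torque"],2),"gf",round(s["gripper_force"],1),"q7",round(s["joint_positions"][6],2))
E
python3 - <<'E'
from h import *
st()
E
```

```text
t 66.0 pos [ 462.2 -261.2   36.7] head 158.1 op 6.2 F [-1.5  1.5  4.7] T [ 0.35  0.13 -0.13] gf 79.9 q7 1.59
```

Call:
{"op": "arm_command", "data": {"steps": [{"tx": 0,"ty": 0,"tz": 0,"ax": 0,"ay": 0,"az": 0.95,"grip": 0.0},{"tx": 0,"ty": 0,"tz": 0,"ax": 0,"ay": 0,"az": 0.95,"grip": 0.0},{"tx": 0,"ty": 0,"tz": 0,"ax": 0,"ay": 0,"az": 0.95,"grip": 0.0},{"tx": 0,"ty": 0,"tz": 0,"ax": 0,"ay": 0,"az": 0.95,"grip": 0.0},{"tx": 0,"ty": 0,"tz": 0,"ax": 0,"ay": 0,"az": 0.95,"grip": 0.0},{"tx": 0,"ty": 0,"tz": 0,"ax": 0,"ay": 0,"az": 0.95,"grip": 0.0},{"tx": 0,"ty": 0,"tz": 0,"ax": 0,"ay": 0,"az": 0.95,"grip": 0.0},{"tx": 0,"ty": 0,"tz": 0,"ax": 0,"ay": 0,"az": 0.95,"grip": 0.0},{"tx": 0,"ty": 0,"tz": 0,"ax": 0,"ay": 0,"az": 0.95,"grip": 0.0},{"tx": 0,"ty": 0,"tz": 0,"ax": 0,"ay": 0,"az": 0.95,"grip": 0.0}]}}

```text
time_s: 67.0
position: [462.0, -261.2, 36.7]
eef_rot: [-2.537, -1.852, 0.002]
wrist_force: [-2.4, 0.7, 6.1]
opening: 6.5
gripper_force: 80.2
```

```bash
python3 - <<'E'
from h import *
st()
E
```

```text
t 67.0 pos [ 462.  -261.2   36.7] head 72.3 op 6.5 F [-2.4  0.7  6.1] T [0.26 0.38 0.11] gf 80.2 q7 0.17
```

Call:
{"op": "arm_command", "data": {"steps": [{"tx": 0,"ty": 0,"tz": 0,"ax": 0,"ay": 0,"az": 0.95,"grip": 0.0},{"tx": 0,"ty": 0,"tz": 0,"ax": 0,"ay": 0,"az": 0.95,"grip": 0.0},{"tx": 0,"ty": 0,"tz": 0,"ax": 0,"ay": 0,"az": 0.95,"grip": 0.0},{"tx": 0,"ty": 0,"tz": 0,"ax": 0,"ay": 0,"az": 0.95,"grip": 0.0},{"tx": 0,"ty": 0,"tz": 0,"ax": 0,"ay": 0,"az": 0.95,"grip": 0.0},{"tx": 0,"ty": 0,"tz": 0,"ax": 0,"ay": 0,"az": 0.95,"grip": 0.0},{"tx": 0,"ty": 0,"tz": 0,"ax": 0,"ay": 0,"az": 0.95,"grip": 0.0},{"tx": 0,"ty": 0,"tz": 0,"ax": 0,"ay": 0,"az": 0.95,"grip": 0.0},{"tx": 0,"ty": 0,"tz": 0,"ax": 0,"ay": 0,"az": 0.95,"grip": 0.0},{"tx": 0,"ty": 0,"tz": 0,"ax": 0,"ay": 0,"az": 0.95,"grip": 0.0}]}}

```text
time_s: 68.0
position: [461.8, -261.0, 36.7]
eef_rot: [3.121, -0.362, -0.002]
wrist_force: [-3.0, 1.7, 7.7]
opening: 6.7
gripper_force: 80.4
```

```bash
python3 - <<'E'
from h import *
st()
E
```

```text
t 68.0 pos [ 461.8 -261.    36.7] head -13.2 op 6.7 F [-3.   1.7  7.7] T [0.41 0.61 0.16] gf 80.4 q7 -1.24
```

Call:
{"op": "arm_command", "data": {"steps": [{"tx": 0,"ty": 0,"tz": 0,"ax": 0,"ay": 0,"az": 0.8,"grip": 0.0},{"tx": 0,"ty": 0,"tz": 0,"ax": 0,"ay": 0,"az": 0.8,"grip": 0.0},{"tx": 0,"ty": 0,"tz": 0,"ax": 0,"ay": 0,"az": 0.8,"grip": 0.0},{"tx": 0,"ty": 0,"tz": 0,"ax": 0,"ay": 0,"az": 0.8,"grip": 0.0},{"tx": 0,"ty": 0,"tz": 0,"ax": 0,"ay": 0,"az": 0.8,"grip": 0.0},{"tx": 0,"ty": 0,"tz": 0,"ax": 0,"ay": 0,"az": 0.8,"grip": 0.0},{"tx": 0,"ty": 0,"tz": 0,"ax": 0,"ay": 0,"az": 0.8,"grip": 0.0},{"tx": 0,"ty": 0,"tz": 0,"ax": 0,"ay": 0,"az": 0.8,"grip": 0.0},{"tx": 0,"ty": 0,"tz": 0,"ax": 0,"ay": 0,"az": 0.8,"grip": 0.0}]}}

```text
time_s: 68.9
position: [462.0, -260.9, 36.7]
eef_rot: [2.312, -2.126, -0.002]
wrist_force: [-3.3, 1.9, 8.0]
opening: 6.3
gripper_force: 80.5
```

```bash
python3 - <<'E'
from h import *
st()
E
```

```text
t 68.9 pos [ 462.  -260.9   36.7] head -85.2 op 6.3 F [-3.3  1.9  8. ] T [0.45 0.52 0.16] gf 80.5 q7 -2.42
```

Call:
{"op": "arm_command", "data": {"steps": [{"tx": 0,"ty": 0,"tz": 0,"ax": 0,"ay": 0,"az": 0.07,"grip": 0.0},{"tx": 0,"ty": 0,"tz": 0,"ax": 0,"ay": 0,"az": 0.07,"grip": 0.0}]}}

```text
time_s: 69.1
position: [462.0, -260.9, 36.7]
eef_rot: [2.194, -2.248, -0.002]
wrist_force: [-3.6, 2.1, 8.1]
opening: 6.0
gripper_force: 80.5
```

```bash
python3 -c "
from h import *
st()"
```

```text
t 69.1 pos [ 462.  -260.9   36.7] head -91.4 op 6.0 F [-3.6  2.1  8.1] T [ 0.5   0.53 -0.02] gf 80.5 q7 -2.52
```

Call:
{"op": "arm_command", "data": {"steps": [{"tx": 0,"ty": 0,"tz": 0,"ax": 0,"ay": 0,"az": 0.04,"grip": 0.0},{"tx": 0,"ty": 0,"tz": 0,"ax": 0,"ay": 0,"az": 0.04,"grip": 0.0}]}}

```text
time_s: 69.3
position: [462.0, -260.8, 36.7]
eef_rot: [2.125, -2.313, -0.002]
wrist_force: [-1.3, 2.0, 7.5]
opening: 6.7
gripper_force: 80.6
```

```bash
python3 -c "
from h import *
st()"
```

```text
t 69.3 pos [ 462.  -260.8   36.7] head -94.9 op 6.7 F [-1.3  2.   7.5] T [0.47 0.5  0.17] gf 80.6 q7 -2.57
```

Call:
{"op": "arm_command", "data": {"steps": [{"tx": 0,"ty": 0,"tz": 0,"ax": 0,"ay": 0,"az": 0.04,"grip": 0.0},{"tx": 0,"ty": 0,"tz": 0,"ax": 0,"ay": 0,"az": 0.04,"grip": 0.0}]}}

```text
time_s: 69.5
position: [462.0, -260.9, 36.7]
eef_rot: [2.053, -2.376, -0.002]
wrist_force: [-2.7, 1.9, 8.9]
opening: 6.3
gripper_force: 99.3
```

```bash
python3 -c "
from h import *
st()"
```

```text
t 69.5 pos [ 462.  -260.9   36.7] head -98.3 op 6.3 F [-2.7  1.9  8.9] T [0.36 0.71 1.26] gf 99.3 q7 -2.63
```

Call:
{"op": "arm_command", "data": {"steps": [{"tx": 0,"ty": 0,"tz": 0,"ax": 0,"ay": 0,"az": 0,"grip": 0.4},{"tx": 0,"ty": 0,"tz": 0,"ax": 0,"ay": 0,"az": 0,"grip": 0.4},{"tx": 0,"ty": 0,"tz": 0,"ax": 0,"ay": 0,"az": 0,"grip": 0.4},{"tx": 0,"ty": 0,"tz": -0.05,"ax": 0,"ay": 0,"az": 0,"grip": 0.4},{"tx": 0,"ty": 0,"tz": -0.11,"ax": 0,"ay": 0,"az": 0,"grip": 0.4},{"tx": 0,"ty": 0,"tz": -0.16,"ax": 0,"ay": 0,"az": 0,"grip": 0.4},{"tx": 0,"ty": 0,"tz": -0.16,"ax": 0,"ay": 0,"az": 0,"grip": 0.4}]}}

```text
time_s: 70.2
position: [464.5, -263.0, 161.0]
eef_rot: [-2.05, 2.377, -0.01]
wrist_force: [-0.0, 0.8, -0.5]
opening: 34.3
gripper_force: 0.0
```

Call:
{"op": "arm_command", "data": {"steps": [{"tx": 0,"ty": 0,"tz": 0,"ax": 0,"ay": 0,"az": -0.95,"grip": 0.5},{"tx": 0,"ty": 0,"tz": 0,"ax": 0,"ay": 0,"az": -0.95,"grip": 0.5},{"tx": 0,"ty": 0,"tz": 0,"ax": 0,"ay": 0,"az": -0.95,"grip": 0.5},{"tx": 0,"ty": 0,"tz": 0,"ax": 0,"ay": 0,"az": -0.95,"grip": 0.5},{"tx": 0,"ty": 0,"tz": 0,"ax": 0,"ay": 0,"az": -0.95,"grip": 0.5},{"tx": 0,"ty": 0,"tz": 0,"ax": 0,"ay": 0,"az": -0.95,"grip": 0.5},{"tx": 0,"ty": 0,"tz": 0,"ax": 0,"ay": 0,"az": -0.95,"grip": 0.5},{"tx": 0,"ty": 0,"tz": 0,"ax": 0,"ay": 0,"az": -0.95,"grip": 0.5},{"tx": 0,"ty": 0,"tz": 0,"ax": 0,"ay": 0,"az": -0.95,"grip": 0.5},{"tx": 0,"ty": 0,"tz": 0,"ax": 0,"ay": 0,"az": -0.95,"grip": 0.5}]}}

```text
time_s: 71.2
position: [461.4, -261.0, 154.8]
eef_rot: [-3.123, 0.343, 0.005]
wrist_force: [-0.7, -0.5, 0.7]
opening: 42.7
gripper_force: 0.0
```

```bash
python3 -c "
from h import *
st(); print(plan([442.4,-344.9,150],-5.2))"
```

```text
t 71.2 pos [ 461.4 -261.   154.8] head -12.5 op 42.7 F [-0.7 -0.5  0.7] T [-0.01  0.    0.04] gf 0.0 q7 -1.25
(array([-0.0004,  0.1148,  0.0065]), array([ 0.   ,  0.002, -0.082]))
```

Call:
{"op": "arm_command", "data": {"steps": [{"tx": -0.0004,"ty": 0.1148,"tz": 0.0065,"ax": 0,"ay": 0,"az": -0.082,"grip": 0.5},{"tx": -0.0004,"ty": 0.1148,"tz": 0.0065,"ax": 0,"ay": 0,"az": -0.082,"grip": 0.5},{"tx": -0.0004,"ty": 0.1148,"tz": 0.0065,"ax": 0,"ay": 0,"az": -0.082,"grip": 0.5},{"tx": -0.0004,"ty": 0.1148,"tz": 0.0065,"ax": 0,"ay": 0,"az": -0.082,"grip": 0.5},{"tx": -0.0004,"ty": 0.1148,"tz": 0.0065,"ax": 0,"ay": 0,"az": -0.082,"grip": 0.5},{"tx": -0.0004,"ty": 0.1148,"tz": 0.0065,"ax": 0,"ay": 0,"az": -0.082,"grip": 0.5}]}}

```text
time_s: 71.8
position: [442.9, -343.6, 150.6]
eef_rot: [-3.138, 0.148, 0.004]
wrist_force: [-0.3, 0.1, 0.7]
opening: 42.9
gripper_force: 0.0
```

Call:
{"op": "arm_command", "data": {"steps": [{"tx": 0,"ty": 0,"tz": 0,"ax": 0,"ay": 0,"az": 0,"grip": 0.5},{"tx": 0,"ty": 0,"tz": 0,"ax": 0,"ay": 0,"az": 0,"grip": 0.5}]}}

```text
time_s: 72.0
position: [442.7, -344.3, 150.9]
eef_rot: [3.138, -0.149, -0.003]
wrist_force: [-0.5, -0.7, -0.2]
opening: 42.6
gripper_force: 0.0
```

```bash
python3 -c "
from h import *
st(); print(plan([442.4,-344.9,65],-5.2))"
```

```text
t 72.0 pos [ 442.7 -344.3  150.9] head -5.4 op 42.6 F [-0.5 -0.7 -0.2] T [0.02 0.03 0.01] gf 0.0 q7 -0.95
(array([-0.    ,  0.0008,  0.1145]), array([ 0.   ,  0.001, -0.003]))
```

Lower over the collar, close, then check.

Call:
{"op": "arm_command", "data": {"steps": [{"tx": -0.0002,"ty": 0.0008,"tz": 0.05,"ax": 0,"ay": 0,"az": 0,"grip": 0.5},{"tx": -0.0002,"ty": 0.0008,"tz": 0.1,"ax": 0,"ay": 0,"az": 0,"grip": 0.5},{"tx": -0.0002,"ty": 0.0008,"tz": 0.1145,"ax": 0,"ay": 0,"az": 0,"grip": 0.5},{"tx": -0.0002,"ty": 0.0008,"tz": 0.1145,"ax": 0,"ay": 0,"az": 0,"grip": 0.5},{"tx": -0.0002,"ty": 0.0008,"tz": 0.1145,"ax": 0,"ay": 0,"az": 0,"grip": 0.5}]}}

```text
time_s: 72.5
position: [442.6, -346.2, 66.4]
eef_rot: [3.137, -0.151, -0.002]
wrist_force: [0.3, 0.9, 0.9]
opening: 42.8
gripper_force: 0.0
```

Call:
{"op": "arm_command", "data": {"steps": [{"tx": 0,"ty": 0,"tz": 0,"ax": 0,"ay": 0,"az": 0,"grip": 0.0},{"tx": 0,"ty": 0,"tz": 0,"ax": 0,"ay": 0,"az": 0,"grip": 0.0},{"tx": 0,"ty": 0,"tz": 0,"ax": 0,"ay": 0,"az": 0,"grip": 0.0},{"tx": 0,"ty": 0,"tz": 0,"ax": 0,"ay": 0,"az": 0,"grip": 0.0},{"tx": 0,"ty": 0,"tz": 0,"ax": 0,"ay": 0,"az": 0,"grip": 0.0}], "grip_force": 80}}

```text
time_s: 73.0
position: [443.2, -345.1, 67.4]
eef_rot: [-3.138, 0.15, -0.001]
wrist_force: [-3.4, 5.9, 10.0]
opening: 16.9
gripper_force: 77.9
```

```bash
python3 -c "
from h import *
st()"
```

```text
t 73.0 pos [ 443.2 -345.1   67.4] head -5.5 op 16.9 F [-3.4  5.9 10. ] T [ 1.24  0.65 -0.02] gf 77.9 q7 -0.91
```

Call:
{"op": "arm_command", "data": {"steps": [{"tx": -0.0018,"ty": 0,"tz": -0.007,"ax": 0,"ay": 0,"az": 0,"grip": 0.0},{"tx": -0.0037,"ty": 0,"tz": -0.0135,"ax": 0,"ay": 0,"az": 0,"grip": 0.0},{"tx": -0.0037,"ty": 0,"tz": -0.0135,"ax": 0,"ay": 0,"az": 0,"grip": 0.0},{"tx": -0.0037,"ty": 0,"tz": -0.0135,"ax": 0,"ay": 0,"az": 0,"grip": 0.0}], "grip_force": 80}}

```text
time_s: 73.4
position: [440.3, -344.7, 75.7]
eef_rot: [3.138, -0.149, -0.001]
wrist_force: [5.3, 2.4, -5.5]
opening: 16.7
gripper_force: 78.4
```

```bash
python3 -c "
from h import *
st()"
```

```text
t 73.4 pos [ 440.3 -344.7   75.7] head -5.5 op 16.7 F [ 5.3  2.4 -5.5] T [ 0.44 -1.18 -0.07] gf 78.4 q7 -0.91
```

Call:
{"op": "arm_command", "data": {"steps": [{"tx": 0,"ty": 0,"tz": -0.001,"ax": 0,"ay": 0,"az": 0,"grip": 0.0},{"tx": 0.0071,"ty": 0,"tz": -0.0028,"ax": 0,"ay": 0,"az": 0,"grip": 0.0},{"tx": 0.0144,"ty": 0,"tz": -0.0039,"ax": 0,"ay": 0,"az": 0,"grip": 0.0},{"tx": 0.0217,"ty": 0,"tz": -0.0043,"ax": 0,"ay": 0,"az": 0,"grip": 0.0},{"tx": 0.0217,"ty": 0,"tz": -0.0043,"ax": 0,"ay": 0,"az": 0,"grip": 0.0}], "grip_force": 80}}

```text
time_s: 73.9
position: [454.9, -346.1, 77.4]
eef_rot: [-3.137, 0.15, 0.008]
wrist_force: [-1.4, 4.9, -7.0]
opening: 16.9
gripper_force: 78.3
```

```bash
python3 -c "
from h import *
st()"
```

```text
t 73.9 pos [ 454.9 -346.1   77.4] head -5.5 op 16.9 F [-1.4  4.9 -7. ] T [1.   0.57 0.07] gf 78.3 q7 -0.92
```

Call:
{"op": "arm_command", "data": {"steps": [{"tx": 0.0072,"ty": 0,"tz": 0.0004,"ax": 0,"ay": 0,"az": 0,"grip": 0.0},{"tx": 0.0146,"ty": 0,"tz": 0.0015,"ax": 0,"ay": 0,"az": 0,"grip": 0.0},{"tx": 0.0146,"ty": 0,"tz": 0.0015,"ax": 0,"ay": 0,"az": 0,"grip": 0.0}]}}

```text
time_s: 74.2
position: [466.6, -347.0, 76.5]
eef_rot: [-3.137, 0.148, 0.005]
wrist_force: [-0.9, 5.6, -5.6]
opening: 15.8
gripper_force: 80.5
```

```bash
python3 -c "
from h import *
st()"
```

```text
t 74.2 pos [ 466.6 -347.    76.5] head -5.4 op 15.8 F [-0.9  5.6 -5.6] T [1.2  0.13 0.71] gf 80.5 q7 -0.93
```

Call:
{"op": "arm_command", "data": {"steps": [{"tx": 0.0036,"ty": 0,"tz": 0.001,"ax": 0,"ay": 0,"az": 0,"grip": 0.0},{"tx": 0.0071,"ty": 0,"tz": 0.0018,"ax": 0,"ay": 0,"az": 0,"grip": 0.0},{"tx": 0.0071,"ty": 0,"tz": 0.0018,"ax": 0,"ay": 0,"az": 0,"grip": 0.0}], "grip_force": 80}}

```text
time_s: 74.5
position: [471.2, -347.4, 75.2]
eef_rot: [-3.137, 0.149, 0.006]
wrist_force: [-1.8, 5.4, -6.4]
opening: 15.9
gripper_force: 81.4
```

```bash
python3 -c "
from h import *
st()"
```

```text
t 74.5 pos [ 471.2 -347.4   75.2] head -5.4 op 15.9 F [-1.8  5.4 -6.4] T [1.41 0.63 0.69] gf 81.4 q7 -0.93
```

Call:
{"op": "arm_command", "data": {"steps": [{"tx": 0.003,"ty": 0,"tz": 0,"ax": 0,"ay": 0,"az": 0,"grip": 0.0},{"tx": 0.003,"ty": 0,"tz": 0,"ax": 0,"ay": 0,"az": 0,"grip": 0.0}]}}

```text
time_s: 74.7
position: [473.6, -347.7, 75.4]
eef_rot: [-3.137, 0.151, 0.005]
wrist_force: [-2.6, 6.1, -4.9]
opening: 14.9
gripper_force: 93.5
```

```bash
python3 -c "
from h import *
st()"
```

```text
t 74.7 pos [ 473.6 -347.7   75.4] head -5.5 op 14.9 F [-2.6  6.1 -4.9] T [ 1.53  0.39 -0.07] gf 93.5 q7 -0.93
```

Call:
{"op": "arm_command", "data": {"steps": [{"tx": 0.003,"ty": 0,"tz": 0,"ax": 0,"ay": 0,"az": 0,"grip": 0.0},{"tx": 0.003,"ty": 0,"tz": 0,"ax": 0,"ay": 0,"az": 0,"grip": 0.0}], "grip_force": 80}}

```text
time_s: 74.9
position: [475.2, -347.9, 75.2]
eef_rot: [-3.136, 0.151, 0.007]
wrist_force: [-2.2, 6.4, -4.7]
opening: 14.9
gripper_force: 94.7
```

```bash
python3 -c "
from h import *
st()"
```

```text
t 74.9 pos [ 475.2 -347.9   75.2] head -5.5 op 14.9 F [-2.2  6.4 -4.7] T [ 1.53  0.62 -0.03] gf 94.7 q7 -0.93
```

Call:
{"op": "arm_command", "data": {"steps": [{"tx": 0.003,"ty": 0,"tz": 0.0005,"ax": 0,"ay": 0,"az": 0,"grip": 0.0},{"tx": 0.003,"ty": 0,"tz": 0.0005,"ax": 0,"ay": 0,"az": 0,"grip": 0.0}], "grip_force": 80}}

```text
time_s: 75.1
position: [477.1, -348.0, 74.7]
eef_rot: [-3.136, 0.151, 0.008]
wrist_force: [-3.1, 6.7, -4.4]
opening: 14.6
gripper_force: 95.5
```

Call:
{"op": "arm_command", "data": {"steps": [{"tx": 0.003,"ty": 0,"tz": 0.0005,"ax": 0,"ay": 0,"az": 0,"grip": 0.0},{"tx": 0.003,"ty": 0,"tz": 0.0005,"ax": 0,"ay": 0,"az": 0,"grip": 0.0}]}}

```text
time_s: 75.3
position: [479.6, -348.2, 74.3]
eef_rot: [-3.136, 0.151, 0.007]
wrist_force: [-2.2, 6.2, -6.0]
opening: 14.3
gripper_force: 92.8
```

```bash
python3 -c "
from h import *
st()"
```

```text
t 75.3 pos [ 479.6 -348.2   74.3] head -5.5 op 14.3 F [-2.2  6.2 -6. ] T [ 1.6   0.54 -0.02] gf 92.8 q7 -0.93
```

Call:
{"op": "arm_command", "data": {"steps": [{"tx": 0,"ty": 0,"tz": 0,"ax": 0,"ay": 0,"az": 0,"grip": 0.5},{"tx": 0,"ty": 0,"tz": 0,"ax": 0,"ay": 0,"az": 0,"grip": 0.5},{"tx": 0,"ty": 0,"tz": 0,"ax": 0,"ay": 0,"az": 0,"grip": 0.5},{"tx": 0,"ty": 0,"tz": -0.02,"ax": 0,"ay": 0,"az": 0,"grip": 0.5},{"tx": 0,"ty": 0,"tz": -0.02,"ax": 0,"ay": 0,"az": 0,"grip": 0.5}], "grip_force": 20}}

```text
time_s: 75.8
position: [481.8, -350.8, 93.0]
eef_rot: [3.135, -0.152, 0.003]
wrist_force: [0.1, 0.1, 0.4]
opening: 43.0
gripper_force: 0.0
```

```bash
python3 -c "
from h import *
st(); print(plan([471,-347.5,88],-5.2))"
```

```text
t 75.8 pos [ 481.8 -350.8   93. ] head -5.5 op 43.0 F [0.1 0.1 0.4] T [ 0.02 -0.03 -0.05] gf 0.0 q7 -0.94
(array([-0.0147, -0.003 ,  0.0066]), array([ 0.002, -0.001, -0.004]))
```

Call:
{"op": "arm_command", "data": {"steps": [{"tx": -0.002,"ty": -0.0033,"tz": 0.0066,"ax": 0,"ay": 0,"az": -0.004,"grip": 0.5},{"tx": -0.002,"ty": -0.0033,"tz": 0.0066,"ax": 0,"ay": 0,"az": -0.004,"grip": 0.5},{"tx": -0.002,"ty": -0.0033,"tz": 0.0066,"ax": 0,"ay": 0,"az": -0.004,"grip": 0.0},{"tx": -0.002,"ty": -0.0033,"tz": 0.0066,"ax": 0,"ay": 0,"az": -0.004,"grip": 0.0},{"tx": -0.002,"ty": -0.0033,"tz": 0.0066,"ax": 0,"ay": 0,"az": -0.004,"grip": 0.0},{"tx": -0.002,"ty": -0.0033,"tz": 0.0066,"ax": 0,"ay": 0,"az": -0.004,"grip": 0.0},{"tx": -0.002,"ty": -0.0033,"tz": 0.0066,"ax": 0,"ay": 0,"az": -0.004,"grip": 0.0},{"tx": -0.002,"ty": -0.0033,"tz": 0.0066,"ax": 0,"ay": 0,"az": -0.004,"grip": 0.0}], "grip_force": 20}}

```text
time_s: 76.6
position: [478.8, -347.7, 85.0]
eef_rot: [3.137, -0.142, -0.004]
wrist_force: [0.1, -5.4, -2.1]
opening: 8.1
gripper_force: 19.4
```

```bash
python3 -c "
from h import *
st()"
```

```text
t 76.6 pos [ 478.8 -347.7   85. ] head -5.2 op 8.1 F [ 0.1 -5.4 -2.1] T [-1.17  0.    0.03] gf 19.4 q7 -0.94
```

Call:
{"op": "arm_command", "data": {"steps": [{"tx": 0.003,"ty": 0,"tz": 0,"ax": 0,"ay": 0,"az": 0,"grip": 0.0},{"tx": 0.005,"ty": 0,"tz": 0,"ax": 0,"ay": 0,"az": 0,"grip": 0.0},{"tx": 0.005,"ty": 0,"tz": 0,"ax": 0,"ay": 0,"az": 0,"grip": 0.0}], "grip_force": 20}}

```text
time_s: 76.9
position: [481.6, -347.9, 84.2]
eef_rot: [3.137, -0.143, -0.007]
wrist_force: [-1.7, -5.4, -5.3]
opening: 7.7
gripper_force: 19.4
```

```bash
python3 -c "
from h import *
st()"
```

```text
t 76.9 pos [ 481.6 -347.9   84.2] head -5.2 op 7.7 F [-1.7 -5.4 -5.3] T [-1.16  0.4   0.08] gf 19.4 q7 -0.94
```

Call:
{"op": "arm_command", "data": {"steps": [{"tx": -0.003,"ty": 0,"tz": 0,"ax": 0,"ay": 0,"az": 0,"grip": 0.0},{"tx": -0.006,"ty": 0,"tz": 0,"ax": 0,"ay": 0,"az": 0,"grip": 0.0},{"tx": -0.009,"ty": 0,"tz": 0,"ax": 0,"ay": 0,"az": 0,"grip": 0.0},{"tx": -0.009,"ty": 0,"tz": 0,"ax": 0,"ay": 0,"az": 0,"grip": 0.0}]}}

```text
time_s: 77.3
position: [477.6, -347.5, 85.4]
eef_rot: [3.136, -0.141, 0.001]
wrist_force: [6.1, -6.9, -6.0]
opening: 7.9
gripper_force: 19.4
```

```bash
python3 -c "
from h import *
st()"
```

```text
t 77.3 pos [ 477.6 -347.5   85.4] head -5.2 op 7.9 F [ 6.1 -6.9 -6. ] T [-1.61 -1.26  0.05] gf 19.4 q7 -0.93
```

Call:
{"op": "arm_command", "data": {"steps": [{"tx": 0.004,"ty": 0,"tz": 0,"ax": 0,"ay": 0,"az": 0,"grip": 0.0},{"tx": 0.009,"ty": 0,"tz": 0,"ax": 0,"ay": 0,"az": 0,"grip": 0.0},{"tx": 0.013,"ty": 0,"tz": 0,"ax": 0,"ay": 0,"az": 0,"grip": 0.0},{"tx": 0.013,"ty": 0,"tz": 0,"ax": 0,"ay": 0,"az": 0,"grip": 0.0}], "grip_force": 50}}

```text
time_s: 77.7
position: [482.4, -348.1, 83.9]
eef_rot: [-3.138, 0.145, 0.013]
wrist_force: [-9.6, -2.8, -1.1]
opening: 5.4
gripper_force: 49.1
```

```bash
python3 -c "
from h import *
st()"
```

```text
t 77.7 pos [ 482.4 -348.1   83.9] head -5.3 op 5.4 F [-9.6 -2.8 -1.1] T [-0.63  1.97  0.05] gf 49.1 q7 -0.94
```

Call:
{"op": "arm_command", "data": {"steps": [{"tx": -0.004,"ty": 0,"tz": 0,"ax": 0,"ay": 0,"az": 0,"grip": 0.0},{"tx": -0.008,"ty": 0,"tz": 0,"ax": 0,"ay": 0,"az": 0,"grip": 0.0},{"tx": -0.013,"ty": 0,"tz": 0,"ax": 0,"ay": 0,"az": 0,"grip": 0.0},{"tx": -0.013,"ty": 0,"tz": 0,"ax": 0,"ay": 0,"az": 0,"grip": 0.0}]}}

```text
time_s: 78.1
position: [477.7, -347.5, 85.5]
eef_rot: [3.136, -0.141, 0.002]
wrist_force: [5.9, -8.8, -6.4]
opening: 6.0
gripper_force: 48.8
```

```bash
python3 -c "
from h import *
st()"
```

```text
t 78.1 pos [ 477.7 -347.5   85.5] head -5.2 op 6.0 F [ 5.9 -8.8 -6.4] T [-1.68 -1.4   0.05] gf 48.8 q7 -0.93
```

Call:
{"op": "arm_command", "data": {"steps": [{"tx": 0.005,"ty": 0,"tz": 0,"ax": 0,"ay": 0,"az": 0,"grip": 0.0},{"tx": 0.007,"ty": 0,"tz": 0,"ax": 0,"ay": 0,"az": 0,"grip": 0.0},{"tx": 0.006,"ty": 0,"tz": 0,"ax": 0,"ay": 0,"az": 0,"grip": 0.5},{"tx": 0.006,"ty": 0,"tz": 0,"ax": 0,"ay": 0,"az": 0,"grip": 0.5},{"tx": 0.006,"ty": 0,"tz": 0,"ax": 0,"ay": 0,"az": 0,"grip": 0.5},{"tx": 0.006,"ty": 0,"tz": -0.06,"ax": 0,"ay": 0,"az": 0,"grip": 0.5},{"tx": 0.006,"ty": 0,"tz": -0.06,"ax": 0,"ay": 0,"az": 0,"grip": 0.5}], "grip_force": 40}}

```text
time_s: 78.8
position: [483.4, -348.4, 135.6]
eef_rot: [3.135, -0.141, 0.008]
wrist_force: [0.5, -1.1, 1.0]
opening: 42.8
gripper_force: 0.0
```

```bash
python3 -c "
from h import *
st(); print(plan([472,-348,88],-5.2))"
```

```text
t 78.8 pos [ 483.4 -348.4  135.6] head -5.1 op 42.8 F [ 0.5 -1.1  1. ] T [ 0.01 -0.01  0.  ] gf 0.0 q7 -0.95
(array([-0.0156,  0.0006,  0.0633]), array([ 0.002, -0.003,  0.001]))
```

Call:
{"op": "arm_command", "data": {"steps": [{"tx": -0.0215,"ty": 0.0003,"tz": 0,"ax": 0,"ay": 0,"az": 0,"grip": 0.18},{"tx": -0.0215,"ty": 0.0003,"tz": 0,"ax": 0,"ay": 0,"az": 0,"grip": 0.18},{"tx": -0.0215,"ty": 0.0003,"tz": 0.02,"ax": 0,"ay": 0,"az": 0,"grip": 0.18},{"tx": -0.0215,"ty": 0.0003,"tz": 0.045,"ax": 0,"ay": 0,"az": 0,"grip": 0.18},{"tx": -0.0215,"ty": 0.0003,"tz": 0.045,"ax": 0,"ay": 0,"az": 0,"grip": 0.18},{"tx": -0.0215,"ty": 0.0003,"tz": 0.045,"ax": 0,"ay": 0,"az": 0,"grip": 0.18}]}}

```text
time_s: 79.4
position: [464.9, -345.4, 96.4]
eef_rot: [-3.138, 0.141, 0.004]
wrist_force: [0.4, -0.2, -0.7]
opening: 15.7
gripper_force: 0.0
```

Call:
{"op": "arm_command", "data": {"steps": [{"tx": 0,"ty": 0,"tz": 0.007,"ax": 0,"ay": 0,"az": 0,"grip": 0.18},{"tx": 0,"ty": 0,"tz": 0.007,"ax": 0,"ay": 0,"az": 0,"grip": 0.18}]}}

```text
time_s: 79.6
position: [464.8, -345.6, 91.1]
eef_rot: [3.138, -0.141, -0.003]
wrist_force: [0.0, -0.2, 0.0]
opening: 15.1
gripper_force: 0.0
```

Call:
{"op": "arm_command", "data": {"steps": [{"tx": 0,"ty": 0,"tz": 0.005,"ax": 0,"ay": 0,"az": 0,"grip": 0.18},{"tx": 0,"ty": 0,"tz": 0.005,"ax": 0,"ay": 0,"az": 0,"grip": 0.18}]}}

```text
time_s: 79.8
position: [464.5, -345.5, 87.1]
eef_rot: [3.138, -0.141, -0.004]
wrist_force: [0.2, -0.6, -0.4]
opening: 15.5
gripper_force: 0.0
```

Call:
{"op": "arm_command", "data": {"steps": [{"tx": 0,"ty": 0,"tz": 0.003,"ax": 0,"ay": 0,"az": 0,"grip": 0.18},{"tx": 0,"ty": 0,"tz": 0.003,"ax": 0,"ay": 0,"az": 0,"grip": 0.18}]}}

```text
time_s: 80.0
position: [464.5, -345.5, 84.8]
eef_rot: [3.138, -0.141, -0.004]
wrist_force: [0.1, -0.1, 0.2]
opening: 15.4
gripper_force: 0.0
```

Call:
{"op": "arm_command", "data": {"steps": [{"tx": 0,"ty": 0,"tz": 0.003,"ax": 0,"ay": 0,"az": 0,"grip": 0.18},{"tx": 0,"ty": 0,"tz": 0.003,"ax": 0,"ay": 0,"az": 0,"grip": 0.18}]}}

```text
time_s: 80.2
position: [464.5, -345.5, 82.5]
eef_rot: [3.138, -0.141, -0.004]
wrist_force: [-0.2, 0.2, 0.1]
opening: 15.3
gripper_force: 0.0
```

Call:
{"op": "arm_command", "data": {"steps": [{"tx": 0,"ty": 0,"tz": 0.003,"ax": 0,"ay": 0,"az": 0,"grip": 0.18},{"tx": 0,"ty": 0,"tz": 0.003,"ax": 0,"ay": 0,"az": 0,"grip": 0.18}]}}

```text
time_s: 80.4
position: [464.6, -345.6, 80.3]
eef_rot: [3.138, -0.141, -0.004]
wrist_force: [-0.1, 0.5, 0.9]
opening: 15.4
gripper_force: 0.2
```

Call:
{"op": "arm_command", "data": {"steps": [{"tx": 0,"ty": 0,"tz": 0.003,"ax": 0,"ay": 0,"az": 0,"grip": 0.18},{"tx": 0,"ty": 0,"tz": 0.003,"ax": 0,"ay": 0,"az": 0,"grip": 0.18}]}}

```text
time_s: 80.6
position: [466.0, -346.0, 79.4]
eef_rot: [3.137, -0.14, 0.001]
wrist_force: [0.5, 0.8, 6.7]
opening: 15.1
gripper_force: 2.7
```

Call:
{"op": "arm_command", "data": {"steps": [{"tx": 0,"ty": 0,"tz": -0.004,"ax": 0,"ay": 0,"az": 0,"grip": 0.3},{"tx": 0,"ty": 0,"tz": -0.004,"ax": 0,"ay": 0,"az": 0,"grip": 0.3},{"tx": 0,"ty": 0,"tz": -0.06,"ax": 0,"ay": 0,"az": 0,"grip": 0.3},{"tx": 0,"ty": 0,"tz": -0.12,"ax": 0,"ay": 0,"az": 0,"grip": 0.3},{"tx": 0,"ty": 0,"tz": -0.18,"ax": 0,"ay": 0,"az": 0,"grip": 0.3},{"tx": 0,"ty": 0,"tz": -0.2,"ax": 0,"ay": 0,"az": 0,"grip": 0.3},{"tx": 0,"ty": 0,"tz": -0.2,"ax": 0,"ay": 0,"az": 0,"grip": 0.3},{"tx": 0,"ty": 0,"tz": -0.2,"ax": 0,"ay": 0,"az": 0,"grip": 0.3}]}}

```text
time_s: 81.4
position: [464.7, -345.4, 227.6]
eef_rot: [-3.138, 0.141, 0.005]
wrist_force: [-0.8, 0.3, -0.9]
opening: 25.9
gripper_force: 0.0
```

```bash
python3 -c "
from h import *
st(); print(ticket.sign_off())"
```

```text
t 81.4 pos [ 464.7 -345.4  227.6] head -5.2 op 25.9 F [-0.8  0.3 -0.9] T [0.03 0.   0.02] gf 0.0 q7 -0.97
the job is handed in; nothing more can be done
None
```

Handed in at 81 s with every step done in order, but I ran out of camera calls before the key winding, so the key at its stop and the toggle on with its collar down were judged only by force and touch.

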